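Close down the barber's counter: park the wax pot, pack and stack the tool trays

ROBOT

A 6-joint arm with a two-finger parallel gripper is mounted at the origin on the work surface. World frame = base frame: x ahead of the robot, y to its left, z up, the work surface at z = 0. Lengths are in m, angles in rad, forces in N, time in s.
With the tool pointing down it reaches from about 0.3 to 0.875 m from the base axis. Payload 6.4 kg.
Tool frame: the origin (TCP) lies at the very end of the fingers, on their centre line; the grasp point (between the pads) lies 19 mm behind it (ctrl.tcp_to_grasp is the distance from the TCP to the grasp point, in m); z points along the fingers, y is the direction in which the jaws open and shut (so a half turn about z gives the same grasp; the last joint's range is limited). The gripper opens to 85 mm and grips with 20 to 120 N. Pads are 22 mm wide; open, the fingers measure 114 mm over their backs; the gripper's body (76 mm by 85 mm) begins 54 mm behind the grasp point. The pads swing forward as they close: fully open they stand 13 mm farther back than shut.
Start: joints at [0.904, 0.181, 1.607, -0, 1.354, -0.206], TCP at [0.256, 0.515, 0.231] pointing down, gripper open.
Joint ranges: [-2.99, 2.99], [-0.89, 2.07], [0.3, 2.58], [-1.14, 4.28], [0, 2.63], [-3.12, 3.12]. Speed limits (rad/s): [2.57, 2.57, 3.01, 3.14, 3.14, 3.14].

INTERFACE

Orientations are given as a unit quaternion [w, x, y, z].
In Python, from bench import ctrl gives the robot as it stands. The module is installed in compiled form; this text tells all that it offers.
- The arm moves only by the tool drive_tool, never from a script. Its argument "deltas" is a list of rows, each an object with "slide": the shift along the tool's x, y, z as a fraction of full scale, a list of three; "delta_rot": the turn, a rotation vector about the tool's x, y, z as a fraction of full scale, a list of three; "hand": the opening, from 0 (shut) to 1 (fully open). In form: [{"slide": [tx, ty, tz], "delta_rot": [wx, wy, wz], "hand": hand}, ...]. A call has exactly 5 rows; each row shifts and turns the commanded pose from where the row before left it, along the tool's axes as they then stand; what a row does not reach is not made up. Full scale, the value 1, is 50 mm for a shift and 180 degrees for a turn. A row lasts 1/8 s, in which the tool goes at most 62.5 mm and 10.7 degrees, less where a joint would pass 70% of its speed; a pose out of reach is approached as far as the arm can. A call with a number of a shift or a turn outside -1 to 1 is refused whole. A call with a gripper value outside its range is refused whole. The fingers move at their own pace and stop on an object; the grip force is fixed at half the most. Time passes only in rows, so rows that do not move let the fingers close, or fill a call up. It gives the time, the measured TCP pose, the force and the opening at its end, in the units of the state.
- ctrl.get_obs(): the state, without advancing time (a new reading comes with each control period).
- ctrl.camera(name): name is "side" or "top"; returns a dict with "frame" (480x640x3 uint8, red, green, blue), "mtx" (3x3 intrinsics, pixels), "R" (3x3) and "t" (3): a world point X has camera coordinates R X + t. Camera axes: x right, y down, z forward; pixel columns grow to the right and rows downward; lengths in m; the calibration is good to about 2 mm. A picture is of the moment at which its call begins. There is no depth.
- ctrl.hand_in(): hands the job in, once; it reports no verdict.
The state is a dict: "time_s": time; "q": joint angles; "dq": joint speeds; "joint_efforts": joint torques, N m; "eef_pos": TCP position; "eef_rot": TCP orientation; "wrist_force": force on the tool from outside, world axes, zero at the start; "torque": the same for the moment, N m; "opening": opening from 0.0 (shut) to 1.0 (fully open).
Only numpy, scipy, OpenCV 4.12 (cv2) and the standard library are available. Lean on these libraries where they do the work, as an engineer would, in place of code of your own. Each camera call takes 0.05 s, during which the arm holds its last target.

TASK

Close down this barber's counter. Slide the wax pot, without lifting or tipping it, off the ringed heating place and centre it on the cork place of its warmer; lay every short trimmer on the floor of the lower tray, then gently lower the other tray onto it so that all four corner lugs drop fully home in the sockets, and only after that lay the long shaver and the brush in the upper tray, one on each side of its handle. There may be two to four trimmers, and the bottle, jar and comb block stay where they are.

Things in the scene. Friction and masses are not known exactly. Their poses are not given: they have to be found in the camera images.
- lower_tray: Grey open tray fixed on the counter, no handle: 210 (x) x 165 (y) x 48 mm high, walls and floor 4 mm; origin under its centre, at counter level. At x = +-100, y = +-78 mm stand 26 mm square posts, 48 high, each with a 15 mm square socket 20 mm deep open at the top. Clear inside the posts: |x| < 87, |y| < 65 mm. Trimmers fit two by two along x, at x = +-46, y = +-36 mm.
- upper_tray: Grey loose tray, 0.34 to 0.48 kg, 210 (x) x 165 (y) mm, walls 28 high, floor and walls 4 mm. Origin at the centre of the floor's underside. Under each corner (x = +-100, y = +-78 mm) a round lug, 12 thick, tapered, 14 mm long; it stands on them, origin 14 mm up. Fully home, its origin is 48 mm above the lower tray's, x axes parallel (either way round).
- upper_handle (a point): Top centre of the upper tray's fin handle, 55 mm above its origin. The fin runs along the tray's x: 80 long, 12 thick, 51 mm up from the floor; grasp across y from above. The space on each side of it is 72 mm wide (6 to 78 mm from the centre line, middle at y = +-42 mm): fingers opened wide do not fit in it, so open only a little more than the tool.
- warmer: Flat dark steel warmer plate fixed on the counter, 280 (x) x 116 (y) x 12 mm, origin under its centre; the two marked places lie on its long axis, 70 mm either side of the centre.
- hot_mark: The heating place: concentric steel and black rings, 108 mm across, flush on the plate's top; origin at its centre, 12 mm above the counter. Which end of the plate it is on varies.
- rest_mark: The unheated parking place: a plain cork round, 108 mm across, flush on the plate's top at the other end; origin at its centre, 12 mm above the counter.
- pot: Squat aluminium wax pot with fixed black lid, 0.3 to 0.55 kg, 100 mm across (103 over the rim), 45 mm high, lid to 48 mm; starts on the heating place. Origin under the centre of its base (12 mm above the counter). On the lid a bar handle along the pot's x: 46 long, 16 thick, from 48 to 76 mm above the origin; grasp across y from above.
- trimmer1: Short trimmer lying flat, 80 (x) x 28 (y) x 28 (z) mm, 0.11 kg, black body with flat sides and a steel cutting head at its +x end; origin under its centre, z up. May be absent.
- trimmer2: Short trimmer lying flat, 80 (x) x 28 (y) x 28 (z) mm, 0.11 kg, black body with flat sides and a steel cutting head at its +x end; origin under its centre, z up. May be absent.
- trimmer3: Short trimmer lying flat, 80 (x) x 28 (y) x 28 (z) mm, 0.11 kg, black body with flat sides and a steel cutting head at its +x end; origin under its centre, z up. May be absent.
- trimmer4: Short trimmer lying flat, 80 (x) x 28 (y) x 28 (z) mm, 0.11 kg, black body with flat sides and a steel cutting head at its +x end; origin under its centre, z up. May be absent.
- shaver: Long shaver lying flat, 122 (x) x 30 (y) x 26 (z) mm, 0.13 kg, aluminium body 28 wide, black head with two round foils at its +x end; origin under its centre. Grasp across y at the origin.
- brush: Brush lying flat, bristles up, 124 (x) mm long, 0.07 kg: white plastic handle 20 wide and 18 high from x = -62 to +16 mm, head 32 wide and 29 high from +16 to +62 mm; origin under its centre. Grasp across y on the handle, at x = 0 mm.
- spray_bottle: Bystander: spray bottle, 68 mm across, 180 mm high, origin under its base.
- gel_jar: Bystander: amber jar, 72 mm across, 65 mm high, origin under its base.
- comb_block: Bystander: wooden block holding combs, 70 x 110 x 95 mm, origin under its base.
Not all that is in view belongs to the job. What is shaped like the pot but pink is not meant.

How it is judged:
On the way, in this order (a step that is already met when the one before it is completed fails the run):
1. every trimmer lies in the lower tray (x of trimmer1 in the frame of lower_tray between -0.095 and 0.095 m and y of trimmer1 in the frame of lower_tray between -0.074 and 0.074 m and z of trimmer1 in the frame of lower_tray between -0.002 and 0.024 m and x of trimmer2 in the frame of lower_tray between -0.095 and 0.095 m and y of trimmer2 in the frame of lower_tray between -0.074 and 0.074 m and z of trimmer2 in the frame of lower_tray between -0.002 and 0.024 m and x of trimmer3 in the frame of lower_tray between -0.095 and 0.095 m and y of trimmer3 in the frame of lower_tray between -0.074 and 0.074 m and z of trimmer3 in the frame of lower_tray between -0.002 and 0.024 m and x of trimmer4 in the frame of lower_tray between -0.095 and 0.095 m and y of trimmer4 in the frame of lower_tray between -0.074 and 0.074 m and z of trimmer4 in the frame of lower_tray between -0.002 and 0.024 m), for 0.2 s.
2. the upper tray is fully home on the lower one, all lugs in their sockets, with the shaver and the brush not yet in it (x of upper_tray in the frame of lower_tray between -0.004 and 0.004 m and y of upper_tray in the frame of lower_tray between -0.004 and 0.004 m and z of upper_tray in the frame of lower_tray between 0.044 and 0.0515 m and angle between the z axis of upper_tray and the z axis of lower_tray, either way round below 0.03 rad and angle between the x axis of upper_tray and the x axis of lower_tray, either way round below 0.06 rad and not (x of shaver in the frame of upper_tray between -0.09 and 0.09 m and y of shaver in the frame of upper_tray between -0.08 and 0.08 m) and not (x of brush in the frame of upper_tray between -0.09 and 0.09 m and y of brush in the frame of upper_tray between -0.08 and 0.08 m)), for 0.3 s.
At the end, for the whole second after the job is handed in: Trimmers lie on the lower tray's floor (origins under 24 mm up); upper tray home (4 mm sideways, origin 44 to 51.5 mm above the lower's, level to 0.03, turned under 0.06 rad); shaver and brush on its floor, one each side of the fin; pot upright within 15 mm of the cork's centre; all at rest (all of step 1 and x of upper_tray in the frame of lower_tray between -0.004 and 0.004 m and y of upper_tray in the frame of lower_tray between -0.004 and 0.004 m and z of upper_tray in the frame of lower_tray between 0.044 and 0.0515 m and angle between the z axis of upper_tray and the z axis of lower_tray, either way round below 0.03 rad and angle between the x axis of upper_tray and the x axis of lower_tray, either way round below 0.06 rad and ((x of shaver in the frame of upper_tray between -0.09 and 0.09 m and y of shaver in the frame of upper_tray between 0.008 and 0.078 m and z of shaver in the frame of upper_tray between 0 and 0.022 m and x of brush in the frame of upper_tray between -0.09 and 0.09 m and y of brush in the frame of upper_tray between -0.078 and -0.008 m and z of brush in the frame of upper_tray between 0 and 0.022 m) or (x of shaver in the frame of upper_tray between -0.09 and 0.09 m and y of shaver in the frame of upper_tray between -0.078 and -0.008 m and z of shaver in the frame of upper_tray between 0 and 0.022 m and x of brush in the frame of upper_tray between -0.09 and 0.09 m and y of brush in the frame of upper_tray between 0.008 and 0.078 m and z of brush in the frame of upper_tray between 0 and 0.022 m)) and horizontal distance between pot and rest_mark below 0.015 m and angle between pot's own z axis and vertical below 0.05 rad and linear speed of each of pot, upper_tray below 0.02 m/s and linear speed of each of shaver, brush below 0.03 m/s); the robot touches nothing.
It fails at once if the wax pot is lifted more than 8 mm off its warmer (height (world z) of pot above 0.02 m).
It fails at once if the wax pot is tipped (0.25 rad) (angle between pot's own z axis and vertical above 0.25 rad).
It fails at once if the upper tray is dropped or slammed onto the lower one (over 60 N before the shaver or brush is in it) (contact force between upper_tray and lower_tray above 60 N and not (x of shaver in the frame of upper_tray between -0.09 and 0.09 m and y of shaver in the frame of upper_tray between -0.08 and 0.08 m) and not (x of brush in the frame of upper_tray between -0.09 and 0.09 m and y of brush in the frame of upper_tray between -0.08 and 0.08 m)).
It fails at once if the spray bottle, jar or comb block is moved more than 30 mm (distance of any of spray_bottle, gel_jar, comb_block from where it was at the start of the episode above 0.03 m).
Of trimmer1, trimmer2, trimmer3, trimmer4 only 2 to 4 are there at a start; the rules pass over those that are not, and their reading is None.
At some moment in a run one of trimmer1, trimmer2, trimmer3, trimmer4, shaver, brush may be knocked a few centimetres aside while the robot is not near it.
It also fails if it takes over 208 s, if anything falls off the work surface, if the arm or the gripper's body presses on something with over 40 N, if the wrist force passes 120 N, or if a joint passes its speed limit or range.

## Working session

There is one attempt and no reset: what is moved stays moved. The work goes in short steps, Python scripts to look and compute and a tool call to move; the robot and the scene stay as the last step left them, time stands still between calls to the robot, and variables do not carry over. Pictures are saved under pics/ and viewed, and the job is handed in when it is done.

Besides the shell and the picture viewer there is one more tool, called after "Request:" by a JSON object that holds its "method" and its "body", one argument or row to a line. drive_tool: Moves the arm, as the interface text tells. Its arguments: {"type":"object","properties":{"deltas":{"type":"array","items":{"type":"object","properties":{"slide":{"type":"array","items":{"type":"number"}},"delta_rot":{"type":"array","items":{"type":"number"}},"hand":{"type":"number"}}}}},"required":["deltas"]}

```bash
mkdir -p pics; ls; python3 - <<'E'
from bench import ctrl
import cv2
o=ctrl.get_obs();print(o)
for n in("top","side"):
    c=ctrl.camera(n);cv2.imwrite(f"pics/{n}0.png",c["frame"][:,:,::-1]);print(n,c["mtx"],c["R"],c["t"])
E
```

```text
pics
{'time_s': 0.0, 'q': array([ 9.03679767e-01,  1.81540972e-01,  1.60799663e+00,  1.00537302e-05,
        1.35377600e+00, -2.06288650e-01]), 'dq': array([ 0.0008676 , -0.00012425,  0.00124345, -0.00085109,  0.00030435,
       -0.00185873]), 'joint_efforts': array([ 1.32230474e-05, -4.44866395e+01, -3.51346529e+01, -1.37890111e-04,
        8.94324883e-03,  1.79540862e-06]), 'eef_pos': array([0.2553317 , 0.51459837, 0.23038968]), 'eef_rot': array([-3.68387624e-04,  2.28381531e-01,  9.73571331e-01, -7.77642516e-04]), 'wrist_force': array([-0.2899776 ,  0.30112898, -0.02026599]), 'torque': array([0.06081551, 0.0154653 , 0.00046063]), 'opening': 1.0020464284403707}
top [[476.29741437   0.         319.19683142]
 [  0.         476.29741437 242.79703733]
 [  0.           0.           1.        ]] [[-0.04218559 -0.99910442  0.00327609]
 [-0.97505265  0.04045437 -0.21825622]
 [ 0.21792822 -0.01240163 -0.975886  ]] [-0.02143134  0.50297826  1.02473494]
side [[509.7771972    0.         319.92024069]
 [  0.         509.7771972  243.11913487]
 [  0.           0.           1.        ]] [[ 0.99199217 -0.12469377  0.02007491]
 [-0.06984646 -0.6740494  -0.73537669]
 [ 0.10522838  0.72808576 -0.67736114]] [-0.50803069  0.05116688  1.19289491]
```

View pics/top0.png

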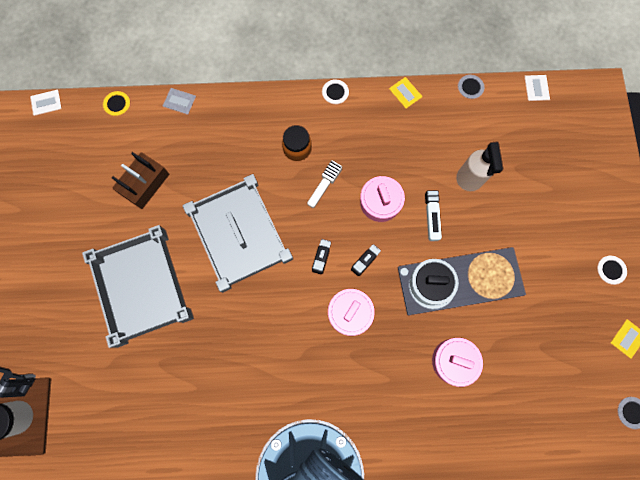

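View pics/side0.png

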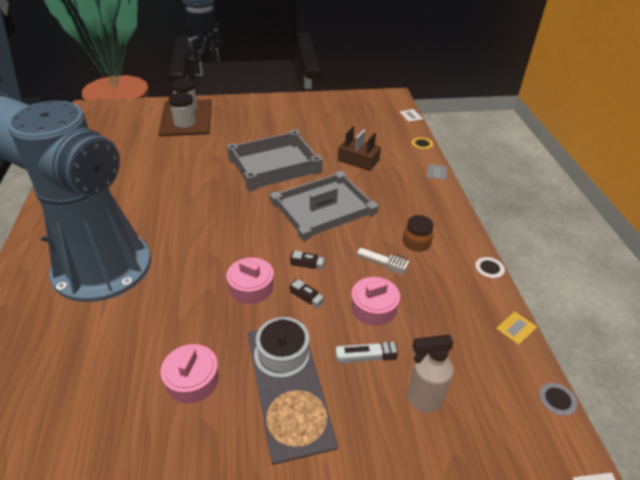

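```bash
cat > h.py <<'E'
import numpy as np,cv2
from bench import ctrl
def cam(n):
    c=ctrl.camera(n);return c
def proj(c,X):
    p=c["mtx"]@(c["R"]@np.array(X,float)+c["t"]);return p[:2]/p[2]
def ray(c,uv,z):
    d=c["R"].T@np.linalg.inv(c["mtx"])@np.array([uv[0],uv[1],1.]);o=-c["R"].T@c["t"]
    return o+d*(z-o[2])/d[2]
def crop(c,name,x0,y0,w,h,s):
    im=c["frame"][y0:y0+h,x0:x0+w,::-1];cv2.imwrite("pics/"+name,cv2.resize(im,None,fx=s,fy=s,interpolation=cv2.INTER_CUBIC))
E
python3 - <<'E'
from h import *
c=cam("top");s=cam("side")
print(proj(c,[.255,.515,.23]),proj(s,[.255,.515,.23]),proj(c,[0,0,0]),proj(s,[0,0,0]))
print(-c["R"].T@c["t"],-s["R"].T@s["t"])
crop(c,"t1.png",290,150,240,180,3.3)
crop(c,"t2.png",80,160,220,190,3.5)
crop(s,"s1.png",220,220,220,230,2.6)
E
```

```text
[ 13.06807219 368.94095098] [208.43711175  72.03030662] [309.23553179 476.58163508] [102.81606985 264.9850264 ]
[ 0.26620753 -0.02905143  1.10987283] [ 0.3820099  -0.89738905  0.85584626]
```

View pics/t1.png

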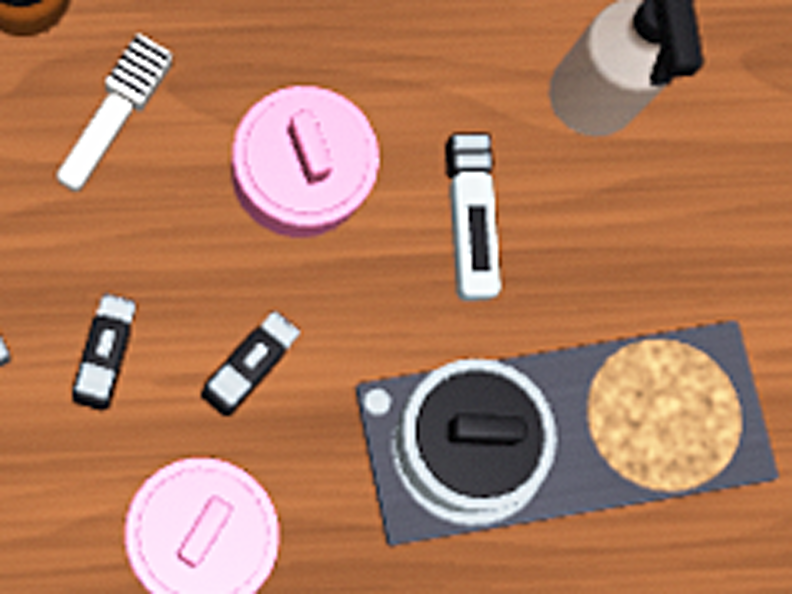

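View pics/t2.png

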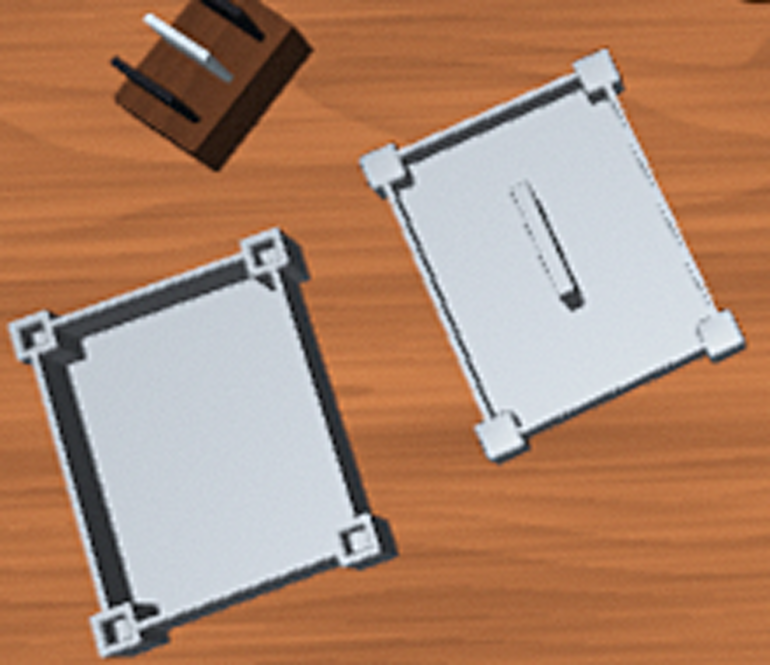

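View pics/s1.png

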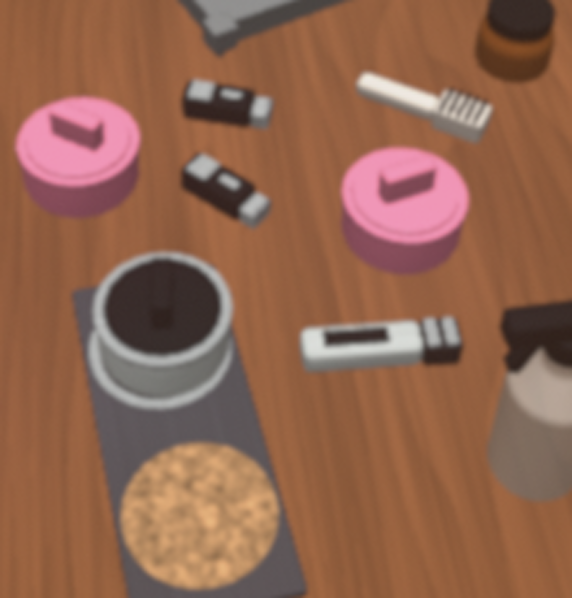

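Candidates: for the pot there are pink look-alikes at top px (382,198), (351,312), (459,362), and the aluminium pot with black lid at (435,283) on the plate, which I choose. The trimmers are (321,257) and (366,260), two in all. The shaver is at (433,215) and the brush at (324,184). The lower tray (no fin) is at (137,287) and the upper tray (fin) at (237,232).

```bash
python3 - <<'E'
from h import *
c=cam("top");s=cam("side")
crop(c,"lt.png",78,218,118,134,4.4)
crop(c,"ut.png",178,170,120,126,4.7)
crop(s,"st.png",215,120,170,120,4.6)
hsv=cv2.cvtColor(c["frame"],cv2.COLOR_RGB2HSV)
m=((hsv[...,1]<70)).astype(np.uint8)|(hsv[...,2]<60).astype(np.uint8)
cv2.imwrite("pics/m.png",m*255)
n,l,st,ce=cv2.connectedComponentsWithStats(m)
for i in range(1,n):
    if st[i,4]<100: continue
    pts=np.argwhere(l==i)[:,::-1].astype(np.float32)
    print(i,st[i],cv2.minAreaRect(pts))
# cork
m=cv2.inRange(hsv,(10,60,150),(25,160,255));
m[:240]=0;m[310:]=0;m[:,:460]=0;m[:,525:]=0
cc=cv2.findContours(m,cv2.RETR_EXTERNAL,cv2.CHAIN_APPROX_NONE)[0];k=max(cc,key=cv2.contourArea);print("cork",cv2.minEnclosingCircle(k),cv2.fitEllipse(k))
E
```

```text
1 [    0     0   640   154 51292] ((319.5, 76.5), (153.0, 639.0), 90.0)
2 [458  75  27  24 495] ((470.75006103515625, 86.2500228881836), (25.45584487915039, 23.33452033996582), 45.0)
3 [525  75  25  26 552] ((536.7899780273438, 87.0300064086914), (27.15290069580078, 21.637470245361328), 81.8698959350586)
4 [322  80  27  24 518] ((335.0, 91.5), (23.0, 26.0), 90.0)
5 [397  84  17  17 135] ((405.1517028808594, 91.92070770263672), (18.353052139282227, 7.308002948760986), 48.366458892822266)
6 [163  88  33  26 541] ((178.9499969482422, 100.65000915527344), (28.144268035888672, 20.238576889038086), 18.43494987487793)
7 [ 30  90  31  26 567] ((45.26470947265625, 102.05882263183594), (19.645381927490234, 29.589345932006836), 75.96376037597656)
8 [107  96  18  16 220] ((115.5, 103.5), (15.0, 17.0), 90.0)
9 [283 126  26  26 536] ((295.5, 138.5), (25.0, 25.0), 90.0)
10 [ 457  142   46   49 1268] ((480.5072021484375, 166.44696044921875), (31.24910545349121, 55.86960983276367), 52.69605255126953)
12 [132 152  24  20 119] ((143.11537170410156, 161.57691955566406), (29.12175941467285, 4.71495151519
[... 1463 characters left out ...]
5, 338.3560485839844), (9.17060375213623, 20.681293487548828), 34.69515609741211)
34 [ 436  338   47   48 1643] ((459.0, 361.5), (47.0, 46.0), 90.0)
35 [  0 367  35  31 723] ((17.0, 382.0), (30.0, 34.0), 90.0)
36 [ 43 378   8  76 128] ((46.40694046020508, 415.5295715332031), (2.0128653049468994, 75.23763275146484), 4.159642696380615)
37 [618 397  22  32 596] ((628.5, 412.5), (31.0, 21.0), 90.0)
38 [   0  401   33   39 1014] ((16.0, 420.0), (38.0, 32.0), 90.0)
39 [ 255  419  109   61 2841] ((309.0, 449.0), (107.99998474121094, 59.99999237060547), -0.0)
cork ((491.5, 274.5), 24.135135650634766) ((490.8067321777344, 275.3647766113281), (43.817684173583984, 47.42873001098633), 131.1392822265625)
```

View pics/lt.png

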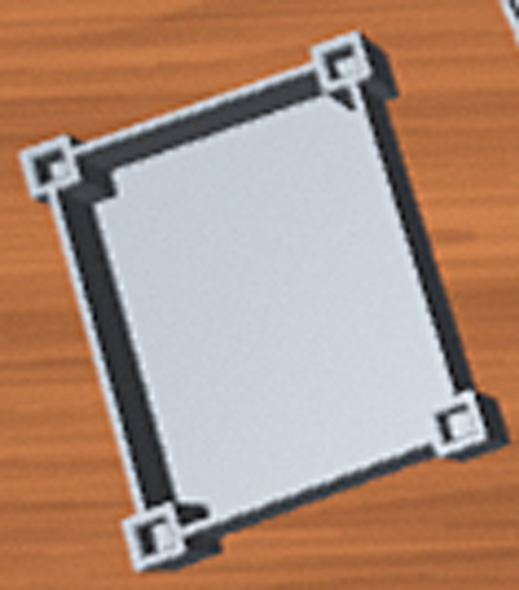

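View pics/ut.png

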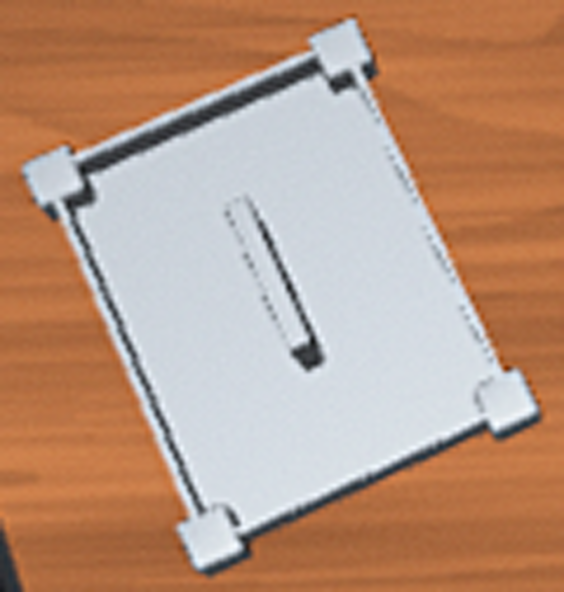

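View pics/st.png

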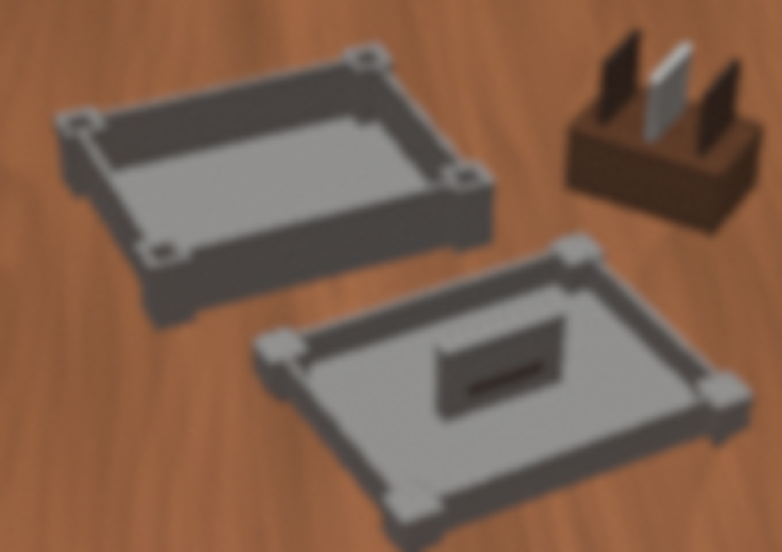

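```bash
cat >> h.py <<'E'
def rigid(model,pts):
    model=np.array(model,float);pts=np.array(pts,float)
    mc=model.mean(0);pc=pts.mean(0);H=(model-mc).T@(pts-pc)
    U,S,V=np.linalg.svd(H);R=(U@V).T
    if np.linalg.det(R)<0: V[-1]*=-1;R=(U@V).T
    yaw=np.arctan2(R[1,0],R[0,0]);t=pc-R@mc
    res=np.linalg.norm((model@R.T+t)-pts,axis=1)
    return t,yaw,res
E
python3 - <<'E'
from h import *
c=cam("top");s=cam("side")
def P(l,ox,oy,k): return [((x+.5)/k-.5+ox,(y+.5)/k-.5+oy) for x,y in l]
M=[(.1,.078),(.1,-.078),(-.1,-.078),(-.1,.078)]
lt=P([(48,171),(342,65),(460,424),(157,538)],78,218,4.4)
ls=P([(80,123),(367,57),(466,177),(162,250)],215,120,4.6)
ut=P([(53,178),(342,50),(508,402),(212,537)],178,170,4.7)
us=P([(281,346),(577,249),(723,390),(414,502)],215,120,4.6)
for nm,t,z in(("low",lt,.048),("up",ut,.042),("up46",ut,.046)):
    print(nm,rigid(M,[ray(c,p,z)[:2] for p in t]))
for p in ls: print("side low",ray(s,p,.048))
for p in lt: print("top low",ray(c,p,.048))
M2=[(-.1,.078),(.1,.078),(.1,-.078),(-.1,-.078)]
print(rigid(M2,[ray(s,p,.048)[:2] for p in ls]),rigid(M2,[ray(s,p,.042)[:2] for p in us]),rigid(M2,[ray(s,p,.046)[:2] for p in us]))
f=P([(236,202),(301,347),(268,275)],178,170,4.7); print("fin",[ray(c,p,.069)for p in f])
for n,p in(("t1",(320.92,256.1)),("t2",(365.33,259.6))): print(n,ray(c,p,.018))
print("shaver",ray(c,(432.8,215.5),.018),"brush",ray(c,(323.2,184.2),.015))
for p in((490.8,275.4),(491.5,274.5)):print("cork",ray(c,p,.012))
# directions
def d(a,b,z): 
    v=ray(c,b,z)-ray(c,a,z);return np.arctan2(v[1],v[0])
q=lambda x,y:(290+x/3.3,150+y/3.3)
print("yaw t1",d(q(91,400),q(119,300),.028),"t2",d(q(221,400),q(285,325),.028),"sh",d(q(479,290),q(469,140),.026),"br",d(q(70,182),q(153,50),.018))
print("brush origin", (ray(c,q(67,184),.018)+ray(c,q(155,45),.029))/2)
print("pot",ray(c,q(487,435),.06),"handle",ray(c,q(487,429),.088), d(q(455,427),q(520,431),.088))
print("plate ends",[ray(c,q(*p),.012) for p in((360,384),(738,321),(776,477),(390,544))])
E
```

```text
low (array([0.4241606 , 0.37377157]), np.float64(0.33020146210733126), array([0.00115615, 0.00089989, 0.00091689, 0.00088158]))
up (array([0.54064936, 0.14623365]), np.float64(0.40367872638646246), array([0.00054695, 0.00033919, 0.00037463, 0.00095536]))
up46 (array([0.53962137, 0.14557708]), np.float64(0.4036787263864625), array([0.00052349, 0.00077575, 0.00025913, 0.00142571]))
side low [0.30349873 0.41245604 0.048     ]
side low [0.49237257 0.47678263 0.048     ]
side low [0.54082736 0.32779682 0.048     ]
side low [0.35181207 0.26726693 0.048     ]
top low [0.49326786 0.48111983 0.048     ]
top low [0.54335398 0.33183654 0.048     ]
top low [0.35493726 0.26664898 0.048     ]
top low [0.30508329 0.41548095 0.048     ]
(array([0.42212768, 0.3710756 ]), np.float64(0.31861627109609075), array([0.00157114, 0.00042157, 0.00087871, 0.00160566])) (array([0.5383489 , 0.14246081]), np.float64(0.4037268319949756), array([0.00075609, 0.00059246, 0.00115017, 0.00125867])) (array([0.53758051, 0.13735001]), np.float64(0.40372683199497567), array([0.00137282, 0.0012043 , 0.00172632, 0.00186626])
[... 158 characters left out ...]
-0.04560387  0.018     ]
t2 [ 0.46547158 -0.14869783  0.018     ]
shaver [ 0.56537639 -0.31605156  0.018     ] brush [ 0.65561775 -0.05878908  0.015     ]
cork [ 0.41706511 -0.43906587  0.012     ]
cork [ 0.41910471 -0.44095325  0.012     ]
yaw t1 -0.3115966757447634 t2 -0.7530544269812521 sh -0.030414692295824455 br -0.5816831434857067
brush origin [ 0.65156469 -0.05972927  0.0235    ]
pot [ 0.40108112 -0.30121166  0.06      ] handle [ 0.40142802 -0.29433469  0.088     ] -1.6745820734554275
plate ends [array([ 0.44723995, -0.2272088 ,  0.012     ]), array([ 0.48153767, -0.5010799 ,  0.012     ]), array([ 0.36932056, -0.51302465,  0.012     ]), array([ 0.33431119, -0.23913458,  0.012     ])]
```

```bash
cat > plan.py <<'E'
import sys
from h import *
from scipy.spatial.transform import Rotation as Ro
# usage: plan.py x y z jawyaw [rows]
def plan(x,y,z,jy,rows=None):
    o=ctrl.get_obs();q=o["eef_rot"];R=Ro.from_quat([q[1],q[2],q[3],q[0]])
    p=o["eef_pos"];ty=R.as_matrix()[:,1];cur=np.arctan2(ty[1],ty[0])
    d=(jy-cur+np.pi/2)%np.pi-np.pi/2
    q6=o["q"][5]; 
    T=np.column_stack([[np.cos(cur+d-np.pi/2)*-1,np.sin(cur+d-np.pi/2)*-1,0],[np.cos(cur+d),np.sin(cur+d),0],[0,0,-1]])
    # right handed: x = y cross z
    T[:,0]=np.cross(T[:,1],T[:,2])
    rv=(R.inv()*Ro.from_matrix(T)).as_rotvec()
    D=np.array([x,y,z])-p
    n=rows or int(max(np.ceil(np.linalg.norm(D)/.048),np.ceil(np.linalg.norm(rv)/.18),1))
    print("pos",np.round(p,4),"jaw",round(cur,3),"turn",round(d,3),"q6",round(q6,2),"t",round(o["time_s"],2),"F",np.round(o["wrist_force"],1),"open",round(o["opening"],3))
    for i in range(n):
        Ri=R*Ro.from_rotvec(rv*i/n)
        print(i,np.round(Ri.inv().apply(D/n)/.05,3).tolist(),np.round(rv/n/np.pi,4).tolist())
if __name__=="__main__":
    a=[float(v) for v in sys.argv[1:]];plan(*a[:4],rows=int(a[4]) if len(a)>4 else None)
E
python3 plan.py .478 -.046 .13 1.26 15
```

```text
pos [0.2556 0.515  0.2312] jaw 1.11 turn 0.15 q6 -0.21 t 0.4 F [1.2 0.2 0.1] open 1.001
0 [-0.598, -0.538, 0.135] [-0.0, -0.0, -0.0032]
1 [-0.593, -0.544, 0.135] [-0.0, -0.0, -0.0032]
2 [-0.587, -0.55, 0.135] [-0.0, -0.0, -0.0032]
3 [-0.582, -0.556, 0.135] [-0.0, -0.0, -0.0032]
4 [-0.576, -0.562, 0.135] [-0.0, -0.0, -0.0032]
5 [-0.571, -0.567, 0.135] [-0.0, -0.0, -0.0032]
6 [-0.565, -0.573, 0.135] [-0.0, -0.0, -0.0032]
7 [-0.559, -0.579, 0.135] [-0.0, -0.0, -0.0032]
8 [-0.553, -0.584, 0.135] [-0.0, -0.0, -0.0032]
9 [-0.547, -0.59, 0.135] [-0.0, -0.0, -0.0032]
10 [-0.542, -0.595, 0.135] [-0.0, -0.0, -0.0032]
11 [-0.536, -0.601, 0.135] [-0.0, -0.0, -0.0032]
12 [-0.529, -0.606, 0.135] [-0.0, -0.0, -0.0032]
13 [-0.523, -0.611, 0.135] [-0.0, -0.0, -0.0032]
14 [-0.517, -0.616, 0.135] [-0.0, -0.0, -0.0032]
```

Request:
{"method": "drive_tool", "body": {
  "deltas": [
    {"slide":[-0.6,-0.54,0.13],"delta_rot":[0,0,-0.0032],"hand":1},
    {"slide":[-0.59,-0.54,0.13],"delta_rot":[0,0,-0.0032],"hand":1},
    {"slide":[-0.59,-0.55,0.13],"delta_rot":[0,0,-0.0032],"hand":1},
    {"slide":[-0.58,-0.56,0.13],"delta_rot":[0,0,-0.0032],"hand":1},
    {"slide":[-0.58,-0.56,0.13],"delta_rot":[0,0,-0.0032],"hand":1}
  ]
}}

```text
time_s: 1.02
eef_pos: [0.3304, 0.3268, 0.1988]
eef_rot: [0.0, 0.204, 0.979, 0.0]
wrist_force: [-0.2, -0.1, 0.5]
opening: 1.001
```

Request:
{"method": "drive_tool", "body": {
  "deltas": [
    {"slide":[-0.57,-0.57,0.13],"delta_rot":[0,0,-0.0032],"hand":1},
    {"slide":[-0.56,-0.57,0.13],"delta_rot":[0,0,-0.0032],"hand":1},
    {"slide":[-0.56,-0.58,0.13],"delta_rot":[0,0,-0.0032],"hand":1},
    {"slide":[-0.55,-0.58,0.13],"delta_rot":[0,0,-0.0032],"hand":1},
    {"slide":[-0.55,-0.59,0.13],"delta_rot":[0,0,-0.0032],"hand":1}
  ]
}}

```text
time_s: 1.65
eef_pos: [0.4045, 0.14, 0.1664]
eef_rot: [0.0, 0.179, 0.984, 0.0]
wrist_force: [0.6, -0.7, 0.8]
opening: 0.998
```

Request:
{"method": "drive_tool", "body": {
  "deltas": [
    {"slide":[-0.54,-0.6,0.13],"delta_rot":[0,0,-0.0032],"hand":1},
    {"slide":[-0.54,-0.6,0.13],"delta_rot":[0,0,-0.0032],"hand":1},
    {"slide":[-0.53,-0.61,0.13],"delta_rot":[0,0,-0.0032],"hand":1},
    {"slide":[-0.52,-0.61,0.13],"delta_rot":[0,0,-0.0032],"hand":1},
    {"slide":[-0.52,-0.62,0.13],"delta_rot":[0,0,-0.0032],"hand":1}
  ]
}}

```text
time_s: 2.28
eef_pos: [0.4787, -0.0477, 0.1338]
eef_rot: [0.0, 0.154, 0.988, -0.0]
wrist_force: [0.9, 0.1, -0.4]
opening: 1.004
```

```bash
python3 - <<'E'
from h import *
c=cam("top");s=cam("side")
crop(c,"a1.png",280,220,110,90,6);crop(s,"a1s.png",240,200,120,120,5)
E
python3 plan.py .478 -.046 .005 1.26
```

```text
pos [ 0.4794 -0.0495  0.1336] jaw 1.257 turn 0.003 q6 -1.61 t 2.38 F [-0.3  0.5  0.1] open 1.003
0 [0.017, 0.02, 0.858] [-0.0001, 0.0001, -0.0003]
1 [0.017, 0.02, 0.858] [-0.0001, 0.0001, -0.0003]
2 [0.016, 0.02, 0.858] [-0.0001, 0.0001, -0.0003]
```

View pics/a1.png

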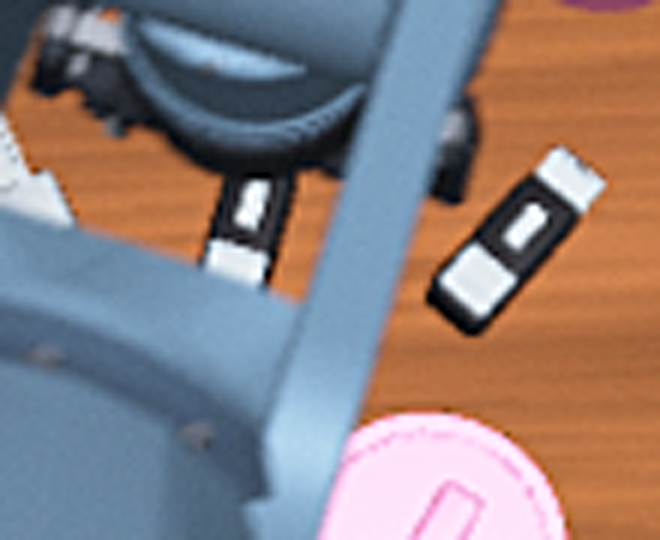

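View pics/a1s.png

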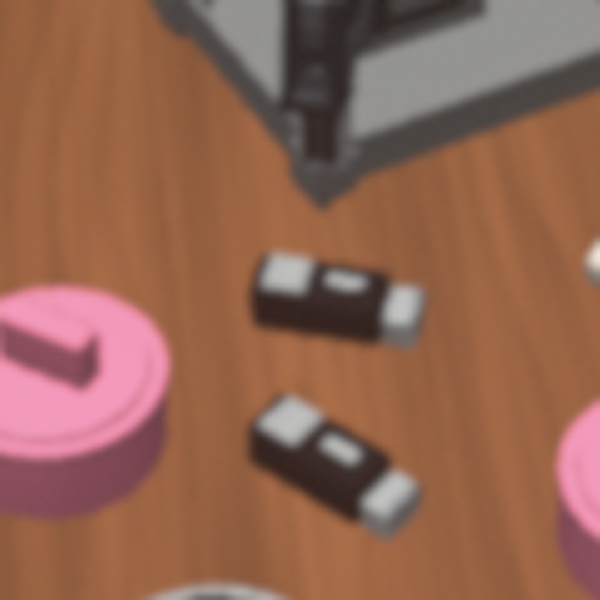

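Request:
{"method": "drive_tool", "body": {
  "deltas": [
    {"slide":[0.02,0.03,0.3],"delta_rot":[0,0,0],"hand":0.6},
    {"slide":[0.02,0.03,0.5],"delta_rot":[0,0,0],"hand":0.6},
    {"slide":[0.01,0,0.7],"delta_rot":[0,0,0],"hand":0.6},
    {"slide":[0,0,0.7],"delta_rot":[0,0,0],"hand":0.6},
    {"slide":[0,0,0.36],"delta_rot":[0,0,0],"hand":0.6}
  ]
}}

```text
time_s: 3.0
eef_pos: [0.4744, -0.0406, 0.0032]
eef_rot: [-0.002, 0.154, 0.988, 0.0]
wrist_force: [-0.1, -0.4, -0.1]
opening: 0.601
```

Request:
{"method": "drive_tool", "body": {
  "deltas": [
    {"slide":[0,0,0],"delta_rot":[0,0,0],"hand":0.6},
    {"slide":[0,0,0],"delta_rot":[0,0,0],"hand":0},
    {"slide":[0,0,0],"delta_rot":[0,0,0],"hand":0},
    {"slide":[0,0,0],"delta_rot":[0,0,0],"hand":0},
    {"slide":[0,0,0],"delta_rot":[0,0,0],"hand":0}
  ]
}}

```text
time_s: 3.62
eef_pos: [0.4775, -0.0427, 0.0068]
eef_rot: [0.001, 0.154, 0.988, 0.0]
wrist_force: [-0.4, 1.3, 6.1]
opening: 0.318
```

```bash
python3 plan.py .478 -.046 .12 1.26 3; python3 - <<'E'
import numpy as np
c=np.array([.4231,.3724]);y=.325
for s in(.046,-.046): print(c+s*np.array([np.cos(y),np.sin(y)]))
E
```

```text
pos [ 0.4775 -0.0427  0.0068] jaw 1.261 turn -0.001 q6 -1.6 t 3.62 F [-0.4  1.3  6.1] open 0.318
0 [-0.011, -0.02, -0.755] [0.0, 0.0002, 0.0001]
1 [-0.011, -0.02, -0.755] [0.0, 0.0002, 0.0001]
2 [-0.01, -0.02, -0.755] [0.0, 0.0002, 0.0001]
[0.46669193 0.3870882 ]
[0.37950807 0.3577118 ]
```

Request:
{"method": "drive_tool", "body": {
  "deltas": [
    {"slide":[0,0,-0.3],"delta_rot":[0,0,0],"hand":0},
    {"slide":[0,0,-0.5],"delta_rot":[0,0,0],"hand":0},
    {"slide":[0,0,-0.7],"delta_rot":[0,0,0],"hand":0},
    {"slide":[0,0,-0.7],"delta_rot":[0,0,0],"hand":0},
    {"slide":[0,0,-0.5],"delta_rot":[0,0,0],"hand":0}
  ]
}}

```text
time_s: 4.25
eef_pos: [0.4771, -0.0429, 0.1433]
eef_rot: [0.001, 0.154, 0.988, -0.0]
wrist_force: [0.1, 0.6, -0.1]
opening: 0.311
```

```bash
python3 plan.py .4667 .3871 .14 1.896 15
```

```text
pos [ 0.4771 -0.0429  0.1433] jaw 1.261 turn 0.635 q6 -1.6 t 4.25 F [ 0.1  0.6 -0.1] open 0.311
0 [0.188, 0.542, 0.004] [-0.0, 0.0, -0.0135]
1 [0.165, 0.549, 0.004] [-0.0, 0.0, -0.0135]
2 [0.142, 0.556, 0.004] [-0.0, 0.0, -0.0135]
3 [0.118, 0.561, 0.004] [-0.0, 0.0, -0.0135]
4 [0.094, 0.566, 0.004] [-0.0, 0.0, -0.0135]
5 [0.07, 0.569, 0.004] [-0.0, 0.0, -0.0135]
6 [0.046, 0.572, 0.004] [-0.0, 0.0, -0.0135]
7 [0.022, 0.573, 0.004] [-0.0, 0.0, -0.0135]
8 [-0.003, 0.574, 0.004] [-0.0, 0.0, -0.0135]
9 [-0.027, 0.573, 0.004] [-0.0, 0.0, -0.0135]
10 [-0.051, 0.571, 0.004] [-0.0, 0.0, -0.0135]
11 [-0.075, 0.569, 0.004] [-0.0, 0.0, -0.0135]
12 [-0.099, 0.565, 0.004] [-0.0, 0.0, -0.0135]
13 [-0.123, 0.56, 0.004] [-0.0, 0.0, -0.0135]
14 [-0.147, 0.554, 0.004] [-0.0, 0.0, -0.0135]
```

Request:
{"method": "drive_tool", "body": {
  "deltas": [
    {"slide":[0.19,0.54,0],"delta_rot":[0,0,-0.0135],"hand":0},
    {"slide":[0.165,0.55,0],"delta_rot":[0,0,-0.0135],"hand":0},
    {"slide":[0.14,0.555,0],"delta_rot":[0,0,-0.0135],"hand":0},
    {"slide":[0.12,0.56,0],"delta_rot":[0,0,-0.0135],"hand":0},
    {"slide":[0.095,0.565,0],"delta_rot":[0,0,-0.0135],"hand":0}
  ]
}}

```text
time_s: 4.88
eef_pos: [0.4729, 0.1013, 0.1416]
eef_rot: [0.0, 0.048, 0.999, -0.0]
wrist_force: [0.2, -0.9, -1.1]
opening: 0.318
```

Request:
{"method": "drive_tool", "body": {
  "deltas": [
    {"slide":[0.07,0.57,0],"delta_rot":[0,0,-0.0135],"hand":0},
    {"slide":[0.045,0.57,0],"delta_rot":[0,0,-0.0135],"hand":0},
    {"slide":[0.02,0.575,0],"delta_rot":[0,0,-0.0135],"hand":0},
    {"slide":[0,0.575,0],"delta_rot":[0,0,-0.0135],"hand":0},
    {"slide":[-0.025,0.575,0],"delta_rot":[0,0,-0.0135],"hand":0}
  ]
}}

```text
time_s: 5.5
eef_pos: [0.4693, 0.2449, 0.1416]
eef_rot: [0.0, -0.058, 0.998, -0.0]
wrist_force: [0.0, -0.4, -1.6]
opening: 0.315
```

Request:
{"method": "drive_tool", "body": {
  "deltas": [
    {"slide":[-0.05,0.57,0],"delta_rot":[0,0,-0.0135],"hand":0},
    {"slide":[-0.075,0.57,0],"delta_rot":[0,0,-0.0135],"hand":0},
    {"slide":[-0.1,0.565,0],"delta_rot":[0,0,-0.0135],"hand":0},
    {"slide":[-0.125,0.56,0],"delta_rot":[0,0,-0.0135],"hand":0},
    {"slide":[-0.15,0.55,0],"delta_rot":[0,0,-0.0135],"hand":0}
  ]
}}

```text
time_s: 6.12
eef_pos: [0.4659, 0.388, 0.1416]
eef_rot: [0.0, -0.163, 0.987, -0.0]
wrist_force: [0.2, 0.4, -1.5]
opening: 0.313
```

```bash
python3 - <<'E'
from h import *
s=cam("side");c=cam("top")
crop(s,"b1s.png",180,60,200,150,4);crop(c,"b1.png",60,200,160,160,4)
E
python3 plan.py .4667 .3871 .011 1.896 3
```

```text
pos [0.4657 0.3894 0.1417] jaw 1.9 turn -0.004 q6 -1.4 t 6.22 F [-0.2 -0.2 -1. ] open 0.312
0 [0.0, -0.018, 0.871] [0.0001, 0.0001, 0.0004]
1 [-0.0, -0.017, 0.871] [0.0001, 0.0001, 0.0004]
2 [-0.001, -0.017, 0.871] [0.0001, 0.0001, 0.0004]
```

View pics/b1s.png

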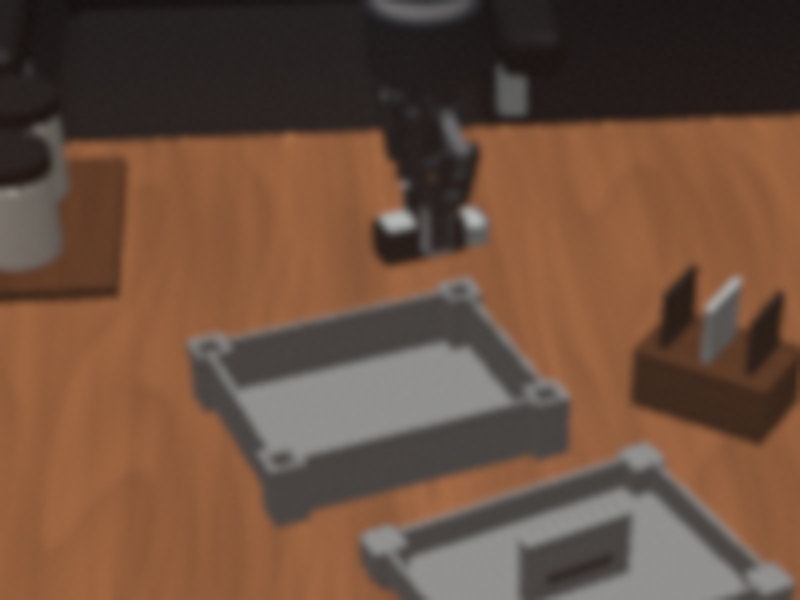

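View pics/b1.png

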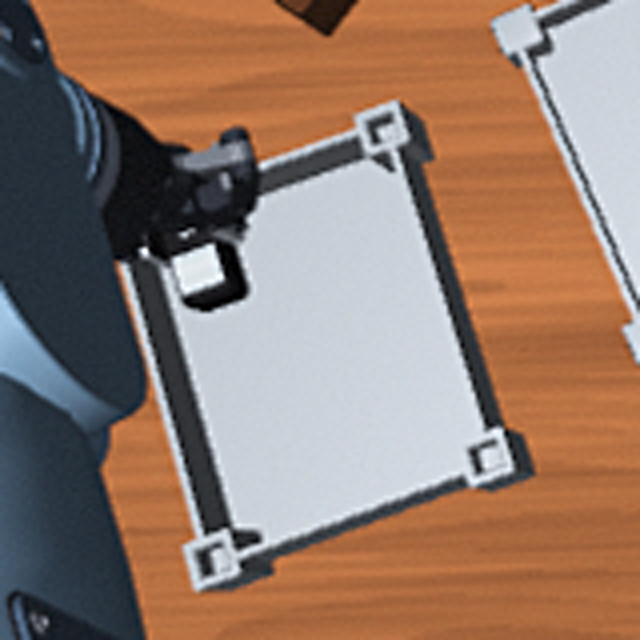

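Request:
{"method": "drive_tool", "body": {
  "deltas": [
    {"slide":[0,-0.03,0.4],"delta_rot":[0,0,0],"hand":0},
    {"slide":[0,-0.02,0.7],"delta_rot":[0,0,0],"hand":0},
    {"slide":[0,0,0.7],"delta_rot":[0,0,0],"hand":0},
    {"slide":[0,0,0.5],"delta_rot":[0,0,0],"hand":0},
    {"slide":[0,0,0.2],"delta_rot":[0,0,0],"hand":0}
  ]
}}

```text
time_s: 6.85
eef_pos: [0.4652, 0.3827, 0.0129]
eef_rot: [-0.002, -0.162, 0.987, -0.001]
wrist_force: [-0.2, -0.4, -0.8]
opening: 0.312
```

```bash
python3 plan.py .4667 .3871 .011 1.896 1; python3 - <<'E'
from h import *
s=cam("side");c=cam("top")
crop(s,"b2s.png",180,60,200,150,4);crop(c,"b2.png",60,200,160,160,4)
E
```

```text
pos [0.4652 0.3827 0.0129] jaw 1.895 turn 0.001 q6 -1.4 t 6.85 F [-0.2 -0.4 -0.8] open 0.312
0 [-0.056, 0.074, 0.038] [-0.0004, -0.0015, -0.0002]
```

View pics/b2s.png

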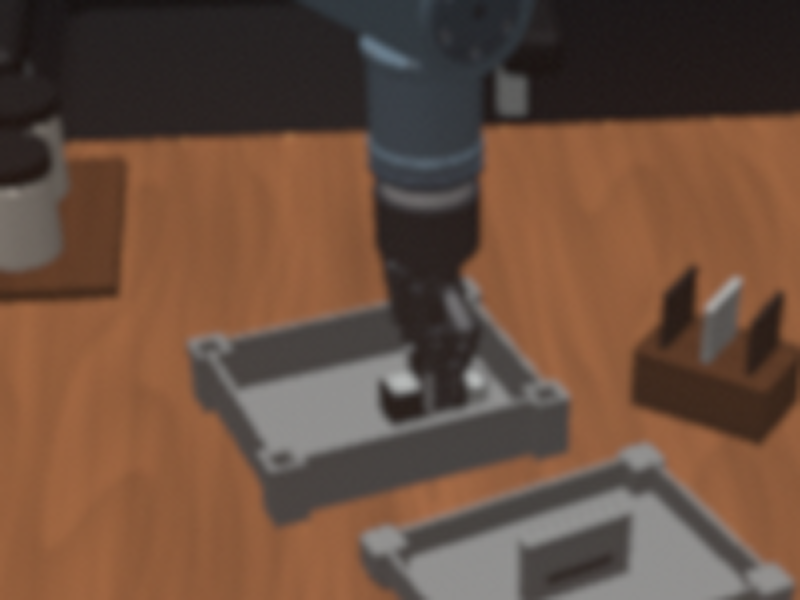

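Request:
{"method": "drive_tool", "body": {
  "deltas": [
    {"slide":[0,0,0.03],"delta_rot":[0,0,0],"hand":0},
    {"slide":[0,0,0],"delta_rot":[0,0,0],"hand":0.55},
    {"slide":[0,0,0],"delta_rot":[0,0,0],"hand":0.55},
    {"slide":[0,0,-0.4],"delta_rot":[0,0,0],"hand":0.55},
    {"slide":[0,0,-0.8],"delta_rot":[0,0,0],"hand":0.55}
  ]
}}

```text
time_s: 7.58
eef_pos: [0.4659, 0.3844, 0.0746]
eef_rot: [-0.001, -0.162, 0.987, -0.0]
wrist_force: [1.2, 0.7, 1.3]
opening: 0.551
```

Request:
{"method": "drive_tool", "body": {
  "deltas": [
    {"slide":[0,0,-0.8],"delta_rot":[0,0,0],"hand":0.55},
    {"slide":[0,0,-0.6],"delta_rot":[0,0,0],"hand":0.55},
    {"slide":[0.5,-0.5,0],"delta_rot":[0,0,0.02],"hand":0.55},
    {"slide":[0.5,-0.5,0],"delta_rot":[0,0,0.02],"hand":0.55},
    {"slide":[0.5,-0.5,0],"delta_rot":[0,0,0.02],"hand":0.55}
  ]
}}

```text
time_s: 8.2
eef_pos: [0.4141, 0.2925, 0.1461]
eef_rot: [0.001, -0.068, 0.998, 0.0]
wrist_force: [0.2, -0.5, 0.4]
opening: 0.553
```

```bash
python3 - <<'E'
from h import *
s=cam("side");c=cam("top")
crop(c,"b3.png",60,140,400,230,2);crop(s,"b3s.png",180,60,250,250,2.4)
E
python3 plan.py .4655 -.1487 .13 .80 15
```

```text
pos [0.4124 0.2913 0.1454] jaw 1.707 turn -0.907 q6 -1.33 t 8.3 F [0.8 0.2 0. ] open 0.55
0 [0.009, -0.591, 0.021] [-0.0, -0.0, 0.0192]
1 [-0.026, -0.59, 0.021] [-0.0, -0.0, 0.0192]
2 [-0.062, -0.588, 0.021] [-0.0, -0.0, 0.0192]
3 [-0.097, -0.583, 0.021] [-0.0, -0.0, 0.0192]
4 [-0.132, -0.576, 0.021] [-0.0, -0.0, 0.0192]
5 [-0.167, -0.567, 0.021] [-0.0, -0.0, 0.0192]
6 [-0.201, -0.556, 0.021] [-0.0, -0.0, 0.0192]
7 [-0.234, -0.543, 0.021] [-0.0, -0.0, 0.0192]
8 [-0.266, -0.527, 0.021] [-0.0, -0.0, 0.0192]
9 [-0.298, -0.51, 0.021] [-0.0, -0.0, 0.0192]
10 [-0.328, -0.491, 0.021] [-0.0, -0.0, 0.0192]
11 [-0.357, -0.471, 0.021] [-0.0, -0.0, 0.0192]
12 [-0.385, -0.448, 0.021] [-0.0, -0.0, 0.0192]
13 [-0.411, -0.424, 0.021] [-0.0, -0.0, 0.0192]
14 [-0.436, -0.399, 0.02] [-0.0, -0.0, 0.0192]
```

View pics/b3.png

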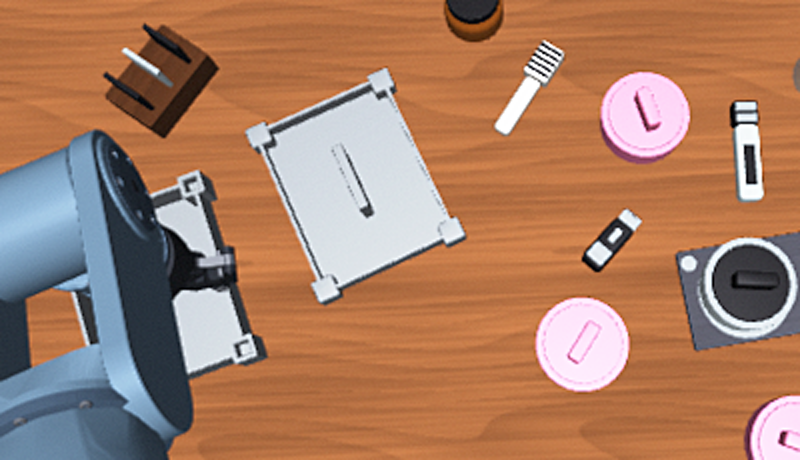

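View pics/b3s.png

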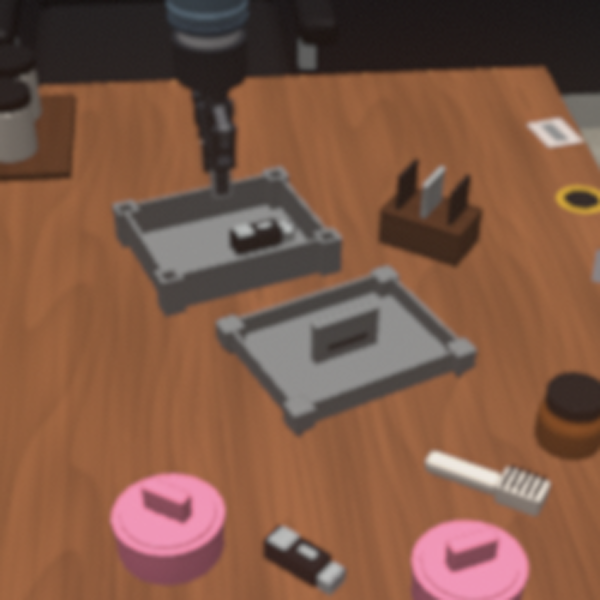

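The first trimmer is in the lower tray (side crop (262,235)). The second is still at its place, and I go to it now.

Request:
{"method": "drive_tool", "body": {
  "deltas": [
    {"slide":[0.01,-0.59,0.02],"delta_rot":[0,0,0.0192],"hand":0.6},
    {"slide":[-0.025,-0.59,0.02],"delta_rot":[0,0,0.0192],"hand":0.6},
    {"slide":[-0.06,-0.59,0.02],"delta_rot":[0,0,0.0192],"hand":0.6},
    {"slide":[-0.095,-0.585,0.02],"delta_rot":[0,0,0.0192],"hand":0.6},
    {"slide":[-0.13,-0.575,0.02],"delta_rot":[0,0,0.0192],"hand":0.6}
  ]
}}

```text
time_s: 8.93
eef_pos: [0.4329, 0.1459, 0.1408]
eef_rot: [0.001, 0.082, 0.997, 0.0]
wrist_force: [0.6, 0.3, -0.2]
opening: 0.598
```

Request:
{"method": "drive_tool", "body": {
  "deltas": [
    {"slide":[-0.165,-0.565,0.02],"delta_rot":[0,0,0.0192],"hand":0.6},
    {"slide":[-0.2,-0.555,0.02],"delta_rot":[0,0,0.0192],"hand":0.6},
    {"slide":[-0.235,-0.545,0.02],"delta_rot":[0,0,0.0192],"hand":0.6},
    {"slide":[-0.265,-0.525,0.02],"delta_rot":[0,0,0.0192],"hand":0.6},
    {"slide":[-0.3,-0.51,0.02],"delta_rot":[0,0,0.0192],"hand":0.6}
  ]
}}

```text
time_s: 9.55
eef_pos: [0.4511, -0.0011, 0.1358]
eef_rot: [0.001, 0.231, 0.973, 0.0]
wrist_force: [0.7, 0.2, 0.5]
opening: 0.602
```

Request:
{"method": "drive_tool", "body": {
  "deltas": [
    {"slide":[-0.33,-0.49,0.02],"delta_rot":[0,0,0.0192],"hand":0.6},
    {"slide":[-0.355,-0.47,0.02],"delta_rot":[0,0,0.0192],"hand":0.6},
    {"slide":[-0.385,-0.45,0.02],"delta_rot":[0,0,0.0192],"hand":0.6},
    {"slide":[-0.41,-0.425,0.02],"delta_rot":[0,0,0.0192],"hand":0.6},
    {"slide":[-0.435,-0.4,0.02],"delta_rot":[0,0,0.0192],"hand":0.6}
  ]
}}

```text
time_s: 10.18
eef_pos: [0.469, -0.148, 0.1308]
eef_rot: [0.001, 0.375, 0.927, -0.0]
wrist_force: [0.3, 0.3, -0.4]
opening: 0.601
```

```bash
python3 - <<'E'
from h import *
s=cam("side");c=cam("top")
crop(c,"c1.png",280,180,200,150,4);crop(s,"c1s.png",240,200,150,150,4)
E
python3 plan.py .4655 -.1487 .005 .80 3
```

```text
pos [ 0.4694 -0.1496  0.1309] jaw 0.801 turn -0.001 q6 -1.35 t 10.28 F [0.2 0.7 0.1] open 0.597
0 [0.026, -0.014, 0.839] [0.0, 0.0004, 0.0001]
1 [0.025, -0.014, 0.839] [0.0, 0.0004, 0.0001]
2 [0.024, -0.014, 0.839] [0.0, 0.0004, 0.0001]
```

View pics/c1.png

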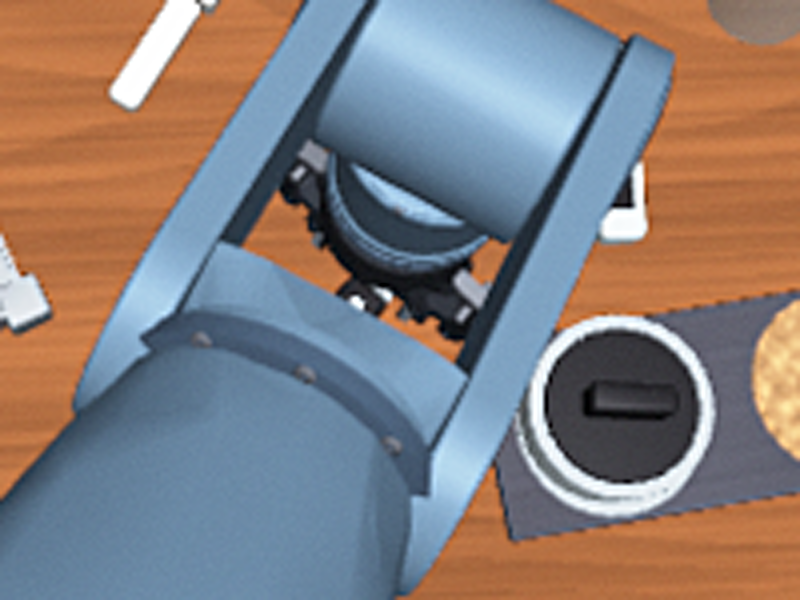

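View pics/c1s.png

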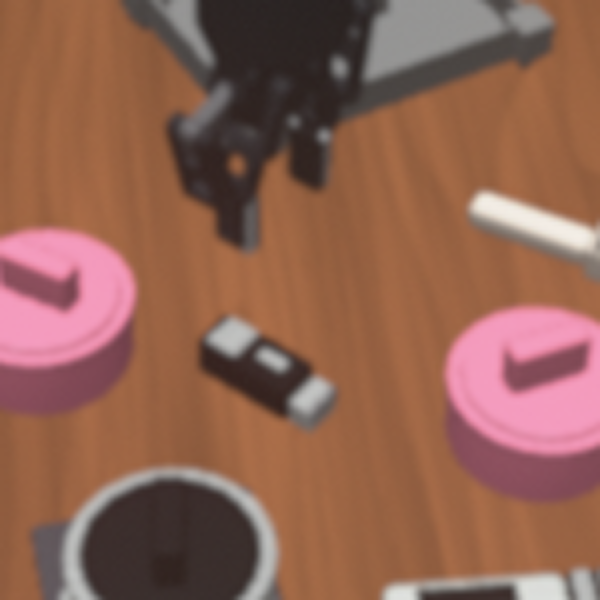

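Request:
{"method": "drive_tool", "body": {
  "deltas": [
    {"slide":[0.03,-0.02,0.3],"delta_rot":[0,0,0],"hand":0.6},
    {"slide":[0.03,-0.02,0.5],"delta_rot":[0,0,0],"hand":0.6},
    {"slide":[0,0,0.7],"delta_rot":[0,0,0],"hand":0.6},
    {"slide":[0,0,0.7],"delta_rot":[0,0,0],"hand":0.6},
    {"slide":[0,0,0.3],"delta_rot":[0,0,0],"hand":0.6}
  ]
}}

```text
time_s: 10.9
eef_pos: [0.4625, -0.144, 0.002]
eef_rot: [-0.002, 0.373, 0.928, 0.0]
wrist_force: [-0.9, 0.1, -0.1]
opening: 0.603
```

Request:
{"method": "drive_tool", "body": {
  "deltas": [
    {"slide":[0,0,0],"delta_rot":[0,0,0],"hand":0.6},
    {"slide":[0,0,0],"delta_rot":[0,0,0],"hand":0},
    {"slide":[0,0,0],"delta_rot":[0,0,0],"hand":0},
    {"slide":[0,0,0],"delta_rot":[0,0,0],"hand":0},
    {"slide":[0,0,0],"delta_rot":[0,0,0],"hand":0}
  ]
}}

```text
time_s: 11.52
eef_pos: [0.4654, -0.1467, 0.0058]
eef_rot: [0.001, 0.374, 0.927, -0.0]
wrist_force: [0.5, 1.1, 7.6]
opening: 0.318
```

Request:
{"method": "drive_tool", "body": {
  "deltas": [
    {"slide":[0,0,-0.3],"delta_rot":[0,0,0],"hand":0},
    {"slide":[0,0,-0.5],"delta_rot":[0,0,0],"hand":0},
    {"slide":[0,0,-0.7],"delta_rot":[0,0,0],"hand":0},
    {"slide":[0,0,-0.7],"delta_rot":[0,0,0],"hand":0},
    {"slide":[0,0,-0.5],"delta_rot":[0,0,0],"hand":0}
  ]
}}

```text
time_s: 12.15
eef_pos: [0.4645, -0.1463, 0.1419]
eef_rot: [0.001, 0.374, 0.927, -0.0]
wrist_force: [0.1, -0.7, -1.3]
opening: 0.312
```

```bash
python3 plan.py .3795 .3577 .14 1.896 15;python3 - <<'E'
from h import *
s=cam("side");crop(s,"c2s.png",200,60,200,260,3)
E
```

```text
pos [ 0.4645 -0.1463  0.1419] jaw 0.804 turn 1.092 q6 -1.35 t 12.15 F [ 0.1 -0.7 -1.3] open 0.312
0 [0.548, 0.405, 0.001] [-0.0, 0.0, -0.0232]
1 [0.517, 0.444, 0.002] [-0.0, 0.0, -0.0232]
2 [0.483, 0.48, 0.002] [-0.0, 0.0, -0.0232]
3 [0.447, 0.514, 0.002] [-0.0, 0.0, -0.0232]
4 [0.409, 0.545, 0.002] [-0.0, 0.0, -0.0232]
5 [0.368, 0.574, 0.002] [-0.0, 0.0, -0.0232]
6 [0.325, 0.599, 0.002] [-0.0, 0.0, -0.0232]
7 [0.281, 0.621, 0.002] [-0.0, 0.0, -0.0232]
8 [0.235, 0.64, 0.002] [-0.0, 0.0, -0.0232]
9 [0.188, 0.655, 0.002] [-0.0, 0.0, -0.0232]
10 [0.139, 0.667, 0.002] [-0.0, 0.0, -0.0232]
11 [0.091, 0.675, 0.002] [-0.0, 0.0, -0.0232]
12 [0.041, 0.68, 0.002] [-0.0, 0.0, -0.0232]
13 [-0.008, 0.681, 0.002] [-0.0, 0.0, -0.0232]
14 [-0.058, 0.679, 0.002] [-0.0, 0.0, -0.0232]
```

View pics/c2s.png

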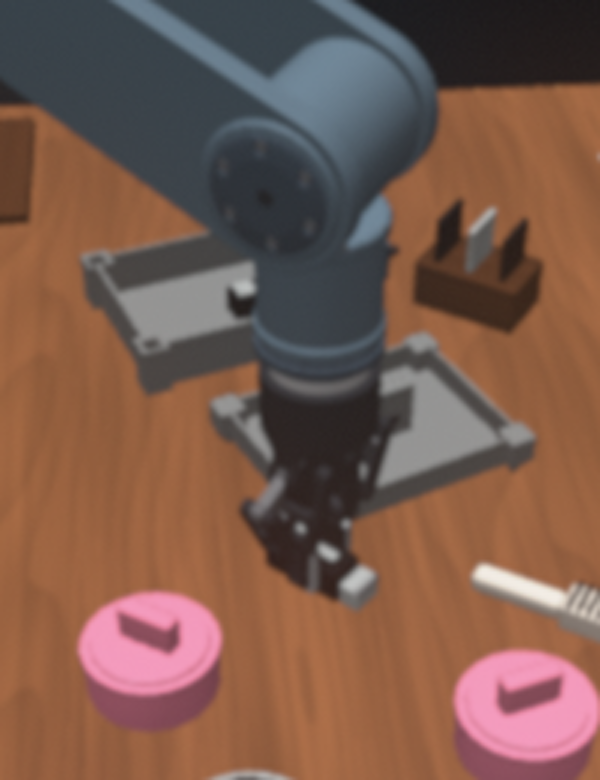

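Request:
{"method": "drive_tool", "body": {
  "deltas": [
    {"slide":[0.55,0.405,0],"delta_rot":[0,0,-0.0232],"hand":0},
    {"slide":[0.515,0.445,0],"delta_rot":[0,0,-0.0232],"hand":0},
    {"slide":[0.485,0.48,0],"delta_rot":[0,0,-0.0232],"hand":0},
    {"slide":[0.445,0.515,0],"delta_rot":[0,0,-0.0232],"hand":0},
    {"slide":[0.41,0.545,0],"delta_rot":[0,0,-0.0232],"hand":0}
  ]
}}

```text
time_s: 12.82
eef_pos: [0.4352, 0.023, 0.1393]
eef_rot: [0.0, 0.199, 0.98, -0.0]
wrist_force: [0.2, 0.3, -0.8]
opening: 0.319
```

Request:
{"method": "drive_tool", "body": {
  "deltas": [
    {"slide":[0.37,0.575,0],"delta_rot":[0,0,-0.0232],"hand":0},
    {"slide":[0.325,0.6,0],"delta_rot":[0,0,-0.0232],"hand":0},
    {"slide":[0.28,0.62,0],"delta_rot":[0,0,-0.0232],"hand":0},
    {"slide":[0.235,0.64,0],"delta_rot":[0,0,-0.0232],"hand":0},
    {"slide":[0.19,0.655,0],"delta_rot":[0,0,-0.0232],"hand":0}
  ]
}}

```text
time_s: 13.45
eef_pos: [0.4066, 0.1911, 0.1393]
eef_rot: [0.0, 0.018, 1.0, -0.0]
wrist_force: [0.1, -0.6, -0.7]
opening: 0.312
```

Request:
{"method": "drive_tool", "body": {
  "deltas": [
    {"slide":[0.14,0.665,0],"delta_rot":[0,0,-0.0232],"hand":0},
    {"slide":[0.09,0.675,0],"delta_rot":[0,0,-0.0232],"hand":0},
    {"slide":[0.04,0.68,0],"delta_rot":[0,0,-0.0232],"hand":0},
    {"slide":[-0.01,0.68,0],"delta_rot":[0,0,-0.0232],"hand":0},
    {"slide":[-0.06,0.68,0],"delta_rot":[0,0,-0.0232],"hand":0}
  ]
}}

```text
time_s: 14.08
eef_pos: [0.3784, 0.3588, 0.1392]
eef_rot: [-0.0, -0.164, 0.987, -0.0]
wrist_force: [0.2, 0.0, -0.9]
opening: 0.316
```

```bash
python3 - <<'E'
from h import *
s=cam("side");crop(s,"c3s.png",200,60,150,120,5)
E
python3 plan.py .3795 .3577 .011 1.896 3
```

```text
pos [0.3778 0.362  0.1395] jaw 1.903 turn -0.007 q6 -1.37 t 14.12 F [-1.5  0.6  0.1] open 0.315
0 [-0.001, -0.033, 0.857] [0.0003, 0.0001, 0.0008]
1 [-0.001, -0.032, 0.857] [0.0003, 0.0001, 0.0008]
2 [-0.001, -0.032, 0.857] [0.0003, 0.0001, 0.0008]
```

View pics/c3s.png

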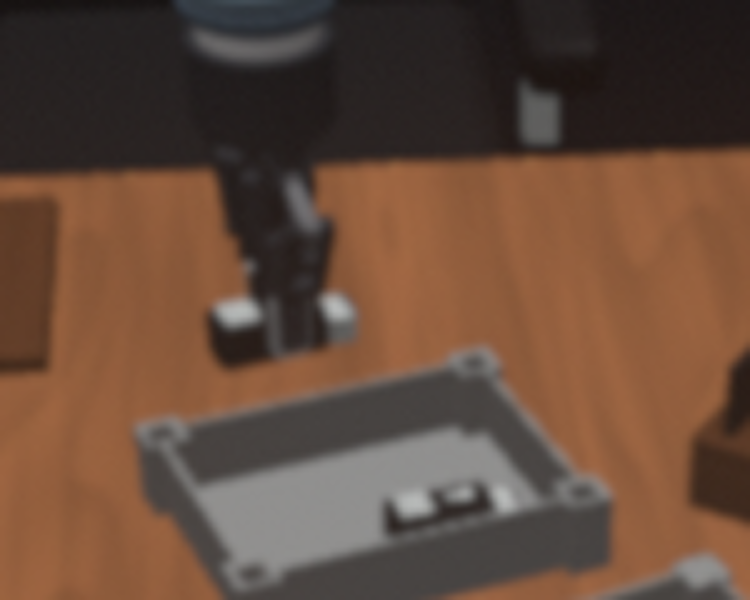

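Request:
{"method": "drive_tool", "body": {
  "deltas": [
    {"slide":[-0.05,0.1,0.4],"delta_rot":[0,0,0],"hand":0},
    {"slide":[0,0.05,0.7],"delta_rot":[0,0,0],"hand":0},
    {"slide":[0,0,0.7],"delta_rot":[0,0,0],"hand":0},
    {"slide":[0,0,0.5],"delta_rot":[0,0,0],"hand":0},
    {"slide":[0,0,0.2],"delta_rot":[0,0,0],"hand":0}
  ]
}}

```text
time_s: 14.75
eef_pos: [0.3777, 0.3649, 0.0127]
eef_rot: [-0.001, -0.162, 0.987, -0.001]
wrist_force: [-0.3, -0.8, -0.4]
opening: 0.313
```

Request:
{"method": "drive_tool", "body": {
  "deltas": [
    {"slide":[0,0,0.02],"delta_rot":[0,0,0],"hand":0},
    {"slide":[0,0,0],"delta_rot":[0,0,0],"hand":0.55},
    {"slide":[0,0,0],"delta_rot":[0,0,0],"hand":0.55},
    {"slide":[0,0,-0.4],"delta_rot":[0,0,0],"hand":0.55},
    {"slide":[0,0,-0.8],"delta_rot":[0,0,0],"hand":0.55}
  ]
}}

```text
time_s: 15.38
eef_pos: [0.378, 0.3652, 0.0733]
eef_rot: [-0.001, -0.162, 0.987, -0.0]
wrist_force: [1.3, 0.2, -0.1]
opening: 0.546
```

Request:
{"method": "drive_tool", "body": {
  "deltas": [
    {"slide":[0,0,-0.8],"delta_rot":[0,0,0],"hand":0.55},
    {"slide":[0,-0.2,-0.7],"delta_rot":[0,0,0],"hand":0.55},
    {"slide":[0,-0.8,0],"delta_rot":[0,0,0.015],"hand":0.55},
    {"slide":[0,-0.9,0],"delta_rot":[0,0,0.015],"hand":0.55},
    {"slide":[0,-0.9,0],"delta_rot":[0,0,0.015],"hand":0.55}
  ]
}}

```text
time_s: 16.0
eef_pos: [0.4185, 0.2304, 0.1495]
eef_rot: [0.001, -0.092, 0.996, 0.0]
wrist_force: [0.9, 0.5, 0.0]
opening: 0.551
```

Request:
{"method": "drive_tool", "body": {
  "deltas": [
    {"slide":[0,-0.9,0],"delta_rot":[0,0,0.015],"hand":0.55},
    {"slide":[0,-0.9,0],"delta_rot":[0,0,0.015],"hand":0.55},
    {"slide":[0,-0.9,0],"delta_rot":[0,0,0.015],"hand":0.55},
    {"slide":[0,-0.9,0],"delta_rot":[0,0,0.015],"hand":0.55},
    {"slide":[0,-0.9,0],"delta_rot":[0,0,0.015],"hand":0.55}
  ]
}}

```text
time_s: 16.62
eef_pos: [0.4385, 0.0063, 0.1493]
eef_rot: [0.001, 0.026, 1.0, -0.0]
wrist_force: [-0.9, 0.3, -0.5]
opening: 0.555
```

```bash
python3 - <<'E'
from h import *
s=cam("side");crop(s,"c4s.png",180,60,260,195,3);c=cam("top");crop(c,"c4.png",60,140,260,220,3)
E
python3 plan.py .3795 .3577 .011 1.896 3
```

```text
pos [0.4388 0.0043 0.1494] jaw 1.515 turn 0.381 q6 -1.78 t 16.73 F [-0.4  1.3 -0.5] open 0.549
0 [0.529, 2.332, 0.918] [-0.0002, 0.0002, -0.0405]
1 [0.229, 2.379, 0.919] [-0.0002, 0.0002, -0.0405]
2 [-0.076, 2.388, 0.921] [-0.0002, 0.0002, -0.0405]
```

View pics/c4s.png

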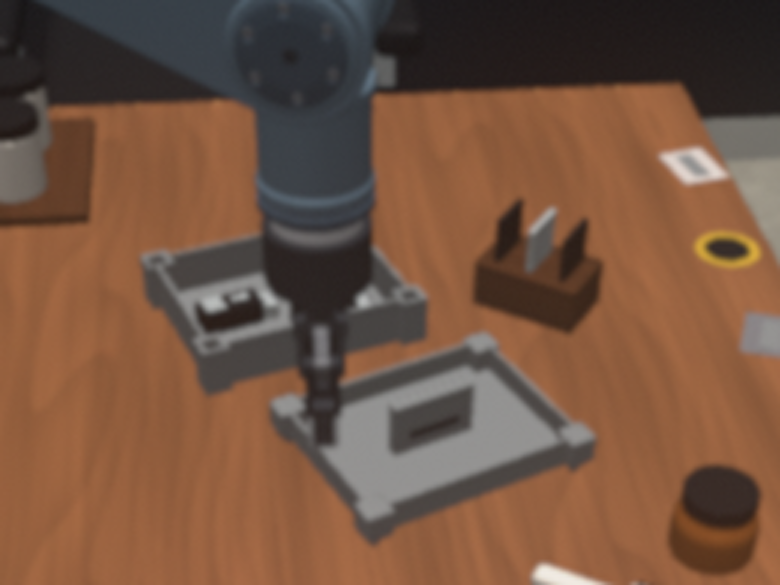

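View pics/c4.png

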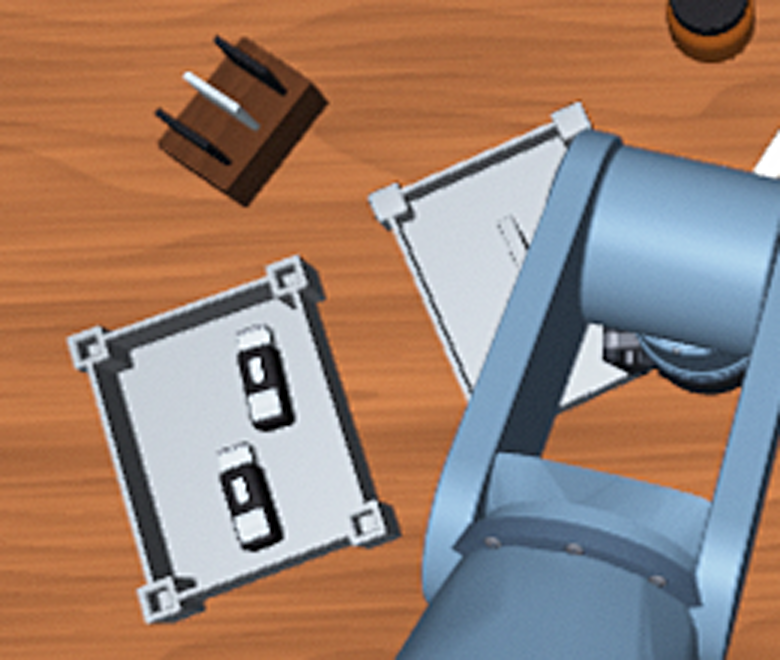

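```bash
python3 - <<'E'
from h import *
s=cam("side");c=cam("top")
def mos(c,cs,name):
    out=[]
    for u,v in cs:
        im=c["frame"][v-12:v+12,u-12:u+12,::-1]
        im=cv2.resize(im,None,fx=16,fy=16,interpolation=cv2.INTER_CUBIC)
        cv2.putText(im,f"{u},{v}",(5,15),0,.5,(0,0,255));out.append(im)
    cv2.imwrite("pics/"+name,np.vstack([np.hstack(out[:2]),np.hstack(out[2:])])[:,:])
mos(c,[(88,256),(156,232),(182,314),(113,339)],"m1.png")
mos(s,[(232,146),(294,132),(316,158),(250,174)],"m2.png")
E
```

```text
(no output)
```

View pics/m1.png

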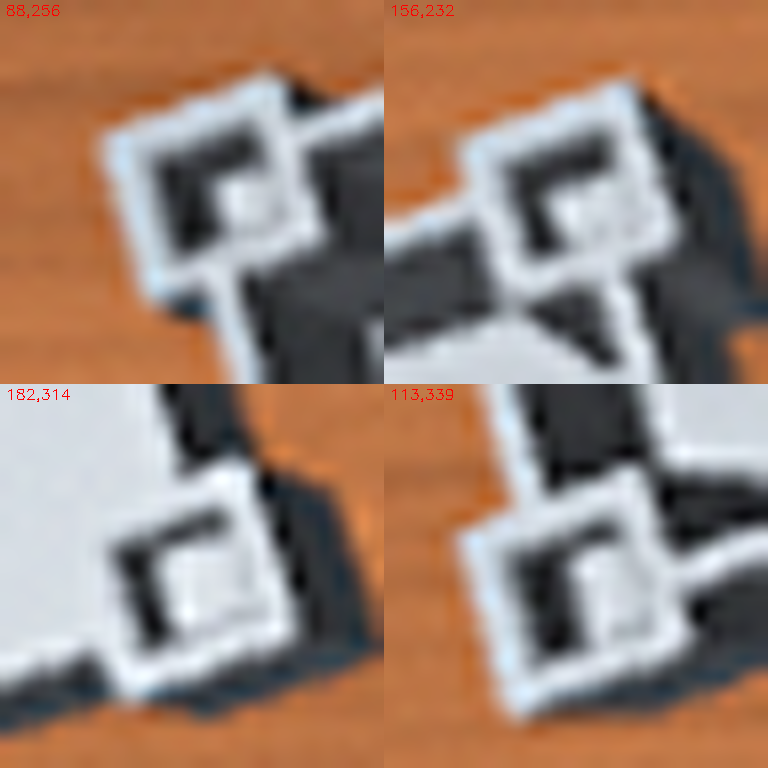

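View pics/m2.png

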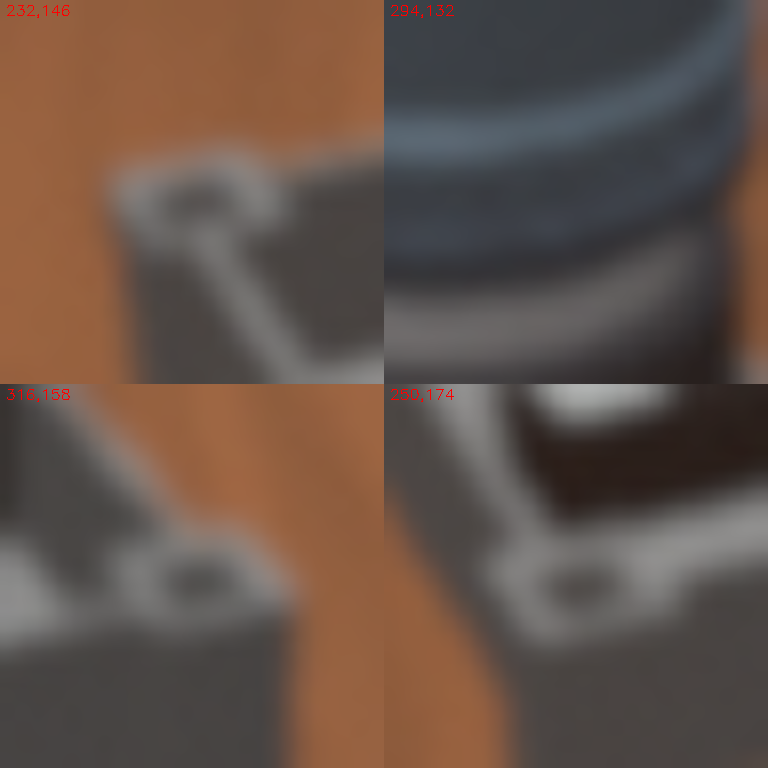

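```bash
python3 - <<'E'
from h import *
s=cam("side");c=cam("top")
f=lambda u,v,x,y:(u-12+(x+.5)/16-.5,v-12+(y+.5)/16-.5)
T=[f(88,256,213,189),f(156,232,188,193),f(182,314,187.5,201),f(113,339,191.5,206)]
M=[(.1,.078),(.1,-.078),(-.1,-.078),(-.1,.078)]
print(rigid(M,[ray(c,p,.048)[:2] for p in T]))
S=[f(232,146,203,192),f(316,158,203,201),f(250,174,196,200)]
Ms=[(-.1,.078),(.1,-.078),(-.1,-.078)]
print(rigid(Ms,[ray(s,p,.048)[:2] for p in S]))
E
```

```text
(array([0.425513  , 0.37462695]), np.float64(0.3204394053149404), array([0.00040448, 0.00025218, 0.00060706, 0.00018635]))
(array([0.42312357, 0.37198982]), np.float64(0.30592221213724763), array([0.00063485, 0.00028347, 0.00070983]))
```

```bash
python3 - <<'E'
s=open('plan.py').read()
s=s.replace('d=(jy-cur+np.pi/2)%np.pi-np.pi/2','''q1=np.arctan2(y,x)
    c0=np.array([jy+k*np.pi for k in(-2,-1,0,1,2)]);c0=c0[np.abs(q1-c0)<2.9]
    # continuous jaw angle from q6
    cur=o["q"][0]-o["q"][5];t=c0[np.argmin(np.abs(c0-cur))];d=t-cur''')
open('plan.py','w').write(s)
E
python3 plan.py .40 -.30 .16 -.104 15
python3 - <<'E'
from h import *
s=cam("side");c=cam("top");crop(c,"p1.png",380,230,160,100,5);crop(s,"p1s.png",230,300,130,170,4)
E
```

```text
pos [0.4381 0.0085 0.1486] jaw 1.521 turn -1.625 q6 -1.77 t 16.93 F [-1.5 -0.4 -0.1] open 0.55
0 [0.03, -0.413, -0.015] [0.0, 0.0, 0.0345]
1 [-0.015, -0.414, -0.015] [0.0, 0.0, 0.0345]
2 [-0.059, -0.41, -0.015] [0.0, 0.0, 0.0345]
3 [-0.103, -0.401, -0.015] [0.0, 0.0, 0.0345]
4 [-0.146, -0.388, -0.015] [0.0, 0.0, 0.0345]
5 [-0.187, -0.37, -0.015] [0.0, 0.0, 0.0345]
6 [-0.226, -0.347, -0.015] [0.0, 0.0, 0.0345]
7 [-0.262, -0.321, -0.015] [0.0, 0.0, 0.0345]
8 [-0.296, -0.291, -0.015] [0.0, 0.0, 0.0345]
9 [-0.325, -0.257, -0.015] [0.0, 0.0, 0.0345]
10 [-0.351, -0.22, -0.015] [0.0, 0.0, 0.0345]
11 [-0.373, -0.181, -0.015] [0.0, 0.0, 0.0345]
12 [-0.39, -0.14, -0.015] [0.0, 0.0, 0.0345]
13 [-0.403, -0.097, -0.015] [0.0, 0.0, 0.0345]
14 [-0.411, -0.053, -0.015] [0.0, 0.0, 0.0345]
```

View pics/p1.png

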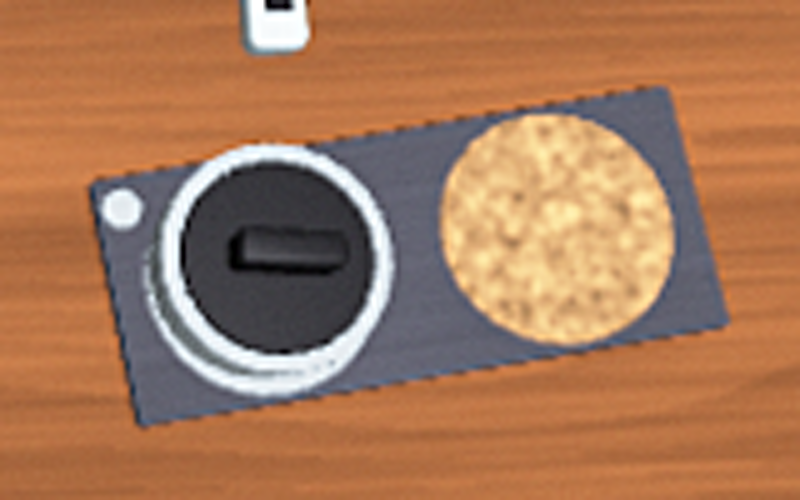

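View pics/p1s.png

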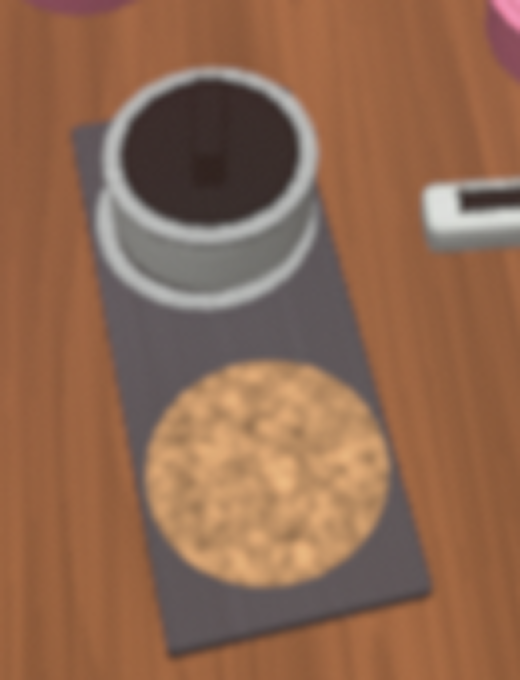

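```bash
python3 - <<'E'
from h import *
s=cam("side");c=cam("top")
t=lambda x,y:(380+x/5-.4,230+y/5-.4); q=lambda x,y:(230+x/4-.4,300+y/4-.4)
print("rim",ray(c,t(277,253),.057),ray(s,q(211,152),.057))
print("handle",ray(c,t(297,242),.088))
v=ray(c,t(347,242),.088)-ray(c,t(247,236),.088);print(np.arctan2(v[1],v[0])%np.pi)
print("cork",ray(c,t(557,228),.012),ray(s,q(268,473),.012))
E
```

```text
rim [ 0.4053224  -0.29660103  0.057     ] [ 0.40080082 -0.29727556  0.057     ]
handle [ 0.40564536 -0.29783775  0.088     ]
1.4685070901291517
cork [ 0.41751388 -0.43958871  0.012     ] [ 0.41457986 -0.4413751   0.012     ]
```

Request:
{"method": "drive_tool", "body": {
  "deltas": [
    {"slide":[0.03,-0.41,-0.015],"delta_rot":[0,0,0.0345],"hand":0.6},
    {"slide":[-0.015,-0.41,-0.015],"delta_rot":[0,0,0.0345],"hand":0.6},
    {"slide":[-0.06,-0.41,-0.015],"delta_rot":[0,0,0.0345],"hand":0.6},
    {"slide":[-0.1,-0.4,-0.015],"delta_rot":[0,0,0.0345],"hand":0.6},
    {"slide":[-0.145,-0.39,-0.015],"delta_rot":[0,0,0.0345],"hand":0.6}
  ]
}}

```text
time_s: 17.75
eef_pos: [0.4251, -0.0945, 0.152]
eef_rot: [-0.0, 0.293, 0.956, 0.0]
wrist_force: [-0.1, -0.3, -0.4]
opening: 0.598
```

Request:
{"method": "drive_tool", "body": {
  "deltas": [
    {"slide":[-0.185,-0.37,-0.015],"delta_rot":[0,0,0.0345],"hand":0.6},
    {"slide":[-0.225,-0.345,-0.015],"delta_rot":[0,0,0.0345],"hand":0.6},
    {"slide":[-0.26,-0.32,-0.015],"delta_rot":[0,0,0.0345],"hand":0.6},
    {"slide":[-0.295,-0.29,-0.015],"delta_rot":[0,0,0.0345],"hand":0.6},
    {"slide":[-0.325,-0.255,-0.015],"delta_rot":[0,0,0.0345],"hand":0.6}
  ]
}}

```text
time_s: 18.38
eef_pos: [0.4124, -0.1969, 0.1558]
eef_rot: [-0.0, 0.538, 0.843, 0.0]
wrist_force: [-0.4, -0.2, -0.4]
opening: 0.6
```

Request:
{"method": "drive_tool", "body": {
  "deltas": [
    {"slide":[-0.35,-0.22,-0.015],"delta_rot":[0,0,0.0345],"hand":0.6},
    {"slide":[-0.375,-0.18,-0.015],"delta_rot":[0,0,0.0345],"hand":0.6},
    {"slide":[-0.39,-0.14,-0.015],"delta_rot":[0,0,0.0345],"hand":0.6},
    {"slide":[-0.405,-0.095,-0.015],"delta_rot":[0,0,0.0345],"hand":0.6},
    {"slide":[-0.41,-0.055,-0.015],"delta_rot":[0,0,0.0345],"hand":0.6}
  ]
}}

```text
time_s: 19.0
eef_pos: [0.3998, -0.2999, 0.1595]
eef_rot: [-0.0, 0.744, 0.668, 0.0]
wrist_force: [-0.2, -0.6, 0.4]
opening: 0.602
```

```bash
python3 - <<'E'
from h import *
s=cam("side");c=cam("top");crop(c,"p2.png",380,210,160,120,5);crop(s,"p2s.png",200,220,200,200,3);crop(c,"u2.png",170,160,140,140,5)
E
python3 plan.py .400 -.299 .068 -.104 2
```

```text
pos [ 0.3997 -0.301   0.1597] jaw -0.108 turn 0.004 q6 -0.78 t 19.1 F [ 0.9  0.7 -0.4] open 0.603
0 [0.021, 0.0, 0.917] [0.0001, 0.0001, -0.0006]
1 [0.021, 0.001, 0.917] [0.0001, 0.0001, -0.0006]
```

View pics/p2.png

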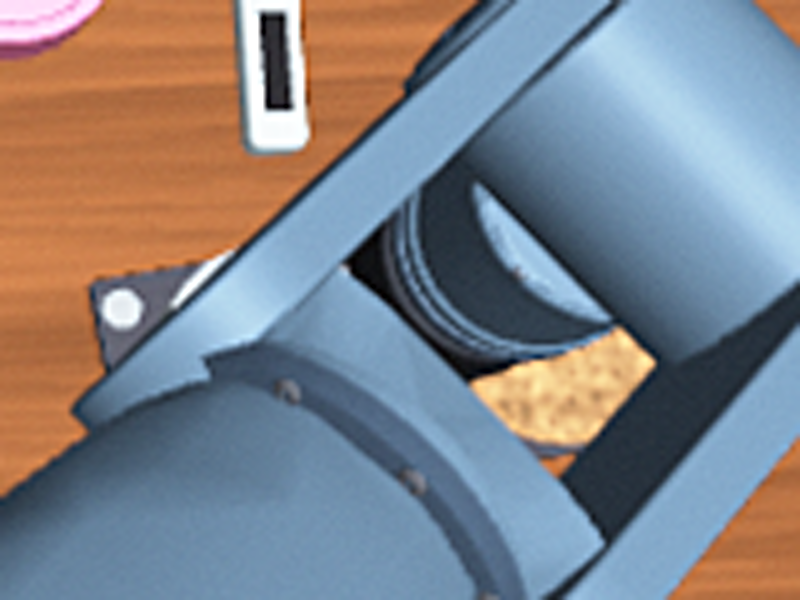

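View pics/p2s.png

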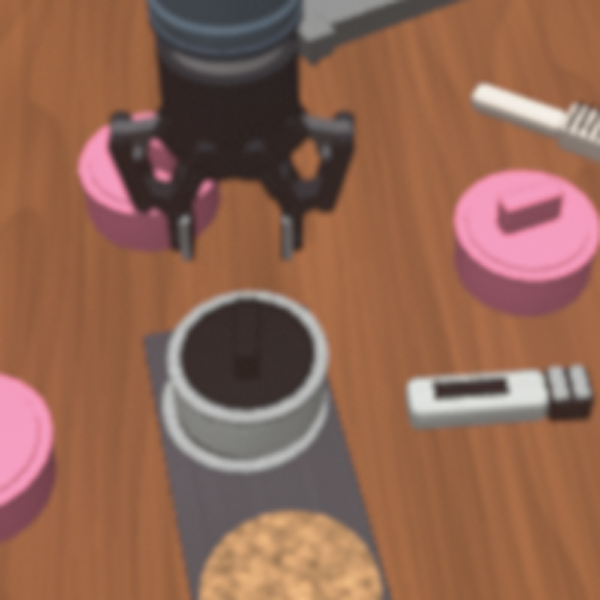

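View pics/u2.png

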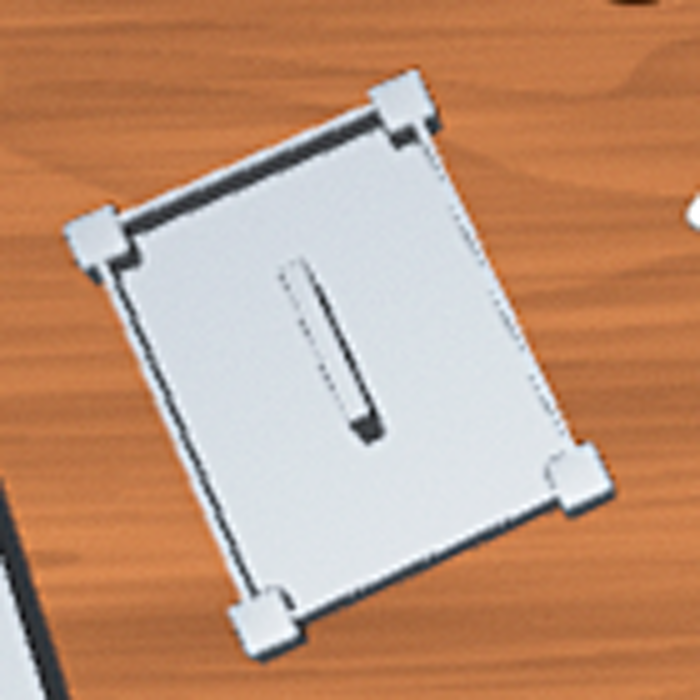

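Request:
{"method": "drive_tool", "body": {
  "deltas": [
    {"slide":[0.03,0.02,0.4],"delta_rot":[0,0,0],"hand":0.5},
    {"slide":[0.02,0.02,0.6],"delta_rot":[0,0,0],"hand":0.5},
    {"slide":[0,0,0.5],"delta_rot":[0,0,0],"hand":0.5},
    {"slide":[0,0,0.22],"delta_rot":[0,0,0],"hand":0.5},
    {"slide":[0,0,0.1],"delta_rot":[0,0,0],"hand":0.5}
  ]
}}

```text
time_s: 19.73
eef_pos: [0.4018, -0.2969, 0.0682]
eef_rot: [-0.0, 0.743, 0.669, 0.0]
wrist_force: [1.0, -0.1, 0.8]
opening: 0.496
```

Request:
{"method": "drive_tool", "body": {
  "deltas": [
    {"slide":[0,0,0],"delta_rot":[0,0,0],"hand":0.5},
    {"slide":[0,0,0],"delta_rot":[0,0,0],"hand":0.5},
    {"slide":[0,0,0],"delta_rot":[0,0,0],"hand":0},
    {"slide":[0,0,0],"delta_rot":[0,0,0],"hand":0},
    {"slide":[0,0,0],"delta_rot":[0,0,0],"hand":0}
  ]
}}

```text
time_s: 20.35
eef_pos: [0.402, -0.298, 0.0692]
eef_rot: [0.001, 0.744, 0.669, 0.0]
wrist_force: [-0.2, 1.5, 5.4]
opening: 0.176
```

```bash
python3 - <<'E'
from h import *
s=cam("side");crop(s,"p3s.png",200,220,200,200,3)
E
python3 plan.py .400 -.299 .068 -.104 2
```

```text
pos [ 0.402  -0.298   0.0692] jaw -0.106 turn 0.002 q6 -0.77 t 20.4 F [-0.3  1.2  5.3] open 0.167
0 [-0.012, -0.019, 0.012] [0.0001, 0.0001, -0.0003]
1 [-0.012, -0.019, 0.012] [0.0001, 0.0001, -0.0003]
```

View pics/p3s.png

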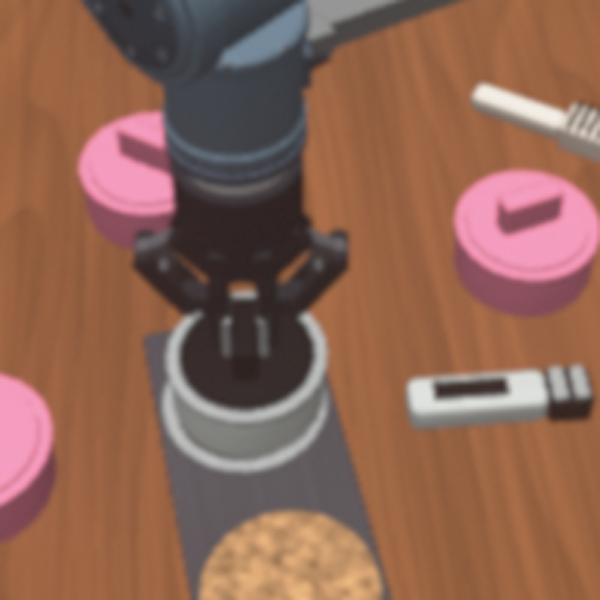

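```bash
python3 plan.py .415 -.440 .069 -.106 10
```

```text
pos [ 0.402  -0.298   0.0692] jaw -0.106 turn -0.0 q6 -0.77 t 20.4 F [-0.3  1.2  5.3] open 0.167
0 [-0.28, 0.056, 0.001] [0.0, 0.0, 0.0]
1 [-0.28, 0.056, 0.001] [0.0, 0.0, 0.0]
2 [-0.28, 0.056, 0.001] [0.0, 0.0, 0.0]
3 [-0.28, 0.056, 0.001] [0.0, 0.0, 0.0]
4 [-0.28, 0.056, 0.001] [0.0, 0.0, 0.0]
5 [-0.28, 0.056, 0.001] [0.0, 0.0, 0.0]
6 [-0.28, 0.056, 0.0] [0.0, 0.0, 0.0]
7 [-0.28, 0.056, 0.0] [0.0, 0.0, 0.0]
8 [-0.28, 0.056, 0.0] [0.0, 0.0, 0.0]
9 [-0.28, 0.056, 0.0] [0.0, 0.0, 0.0]
```

Request:
{"method": "drive_tool", "body": {
  "deltas": [
    {"slide":[-0.1,0.02,0],"delta_rot":[0,0,0],"hand":0},
    {"slide":[-0.2,0.04,0],"delta_rot":[0,0,0],"hand":0},
    {"slide":[-0.3,0.06,0],"delta_rot":[0,0,0],"hand":0},
    {"slide":[-0.3,0.06,0],"delta_rot":[0,0,0],"hand":0},
    {"slide":[-0.3,0.06,0],"delta_rot":[0,0,0],"hand":0}
  ]
}}

```text
time_s: 21.02
eef_pos: [0.4076, -0.3575, 0.0692]
eef_rot: [-0.001, 0.743, 0.669, 0.001]
wrist_force: [-1.4, 8.1, 12.4]
opening: 0.166
```

Request:
{"method": "drive_tool", "body": {
  "deltas": [
    {"slide":[-0.3,0.06,0],"delta_rot":[0,0,0],"hand":0},
    {"slide":[-0.3,0.06,0],"delta_rot":[0,0,0],"hand":0},
    {"slide":[-0.3,0.06,0],"delta_rot":[0,0,0],"hand":0},
    {"slide":[-0.3,0.06,0],"delta_rot":[0,0,0],"hand":0},
    {"slide":[-0.2,0.04,0],"delta_rot":[0,0,0],"hand":0}
  ]
}}

```text
time_s: 21.65
eef_pos: [0.4141, -0.4289, 0.0692]
eef_rot: [-0.001, 0.743, 0.669, 0.001]
wrist_force: [-0.9, 7.3, 11.8]
opening: 0.173
```

Request:
{"method": "drive_tool", "body": {
  "deltas": [
    {"slide":[-0.13,0.03,0],"delta_rot":[0,0,0],"hand":0},
    {"slide":[-0.08,0.02,0],"delta_rot":[0,0,0],"hand":0},
    {"slide":[0,0,0],"delta_rot":[0,0,0],"hand":0},
    {"slide":[0,0,0],"delta_rot":[0,0,0],"hand":0},
    {"slide":[0,0,0],"delta_rot":[0,0,0],"hand":0}
  ]
}}

```text
time_s: 22.28
eef_pos: [0.4154, -0.4399, 0.0692]
eef_rot: [-0.0, 0.743, 0.669, 0.0]
wrist_force: [-0.8, 3.6, 7.5]
opening: 0.174
```

```bash
python3 - <<'E'
from h import *
s=cam("side");crop(s,"p4s.png",220,280,160,190,4);c=cam("top");crop(c,"p4.png",380,220,160,110,5)
E
python3 plan.py .415 -.440 .069 -.104 1
```

```text
pos [ 0.4154 -0.4399  0.0692] jaw -0.105 turn 0.001 q6 -0.9 t 22.38 F [-0.4  3.6  6.9] open 0.171
0 [-0.003, -0.008, 0.004] [0.0, -0.0002, -0.0005]
```

View pics/p4s.png

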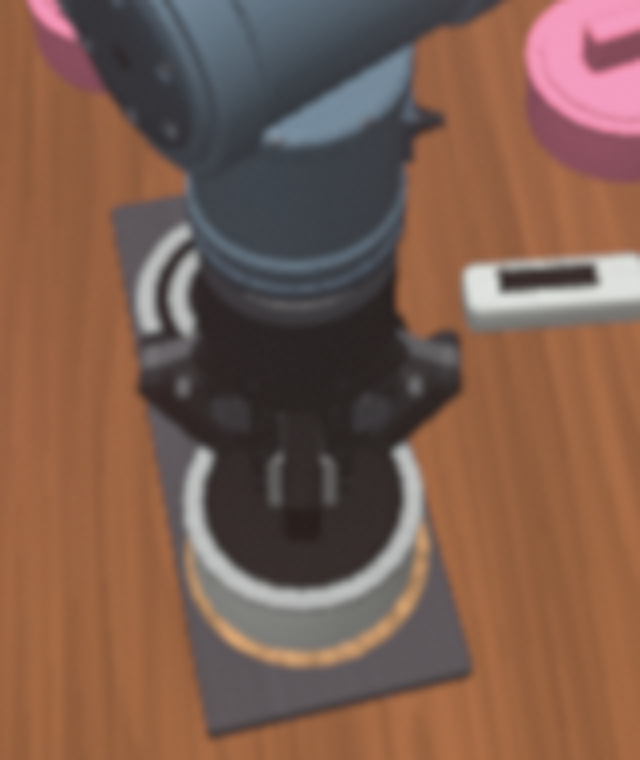

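View pics/p4.png

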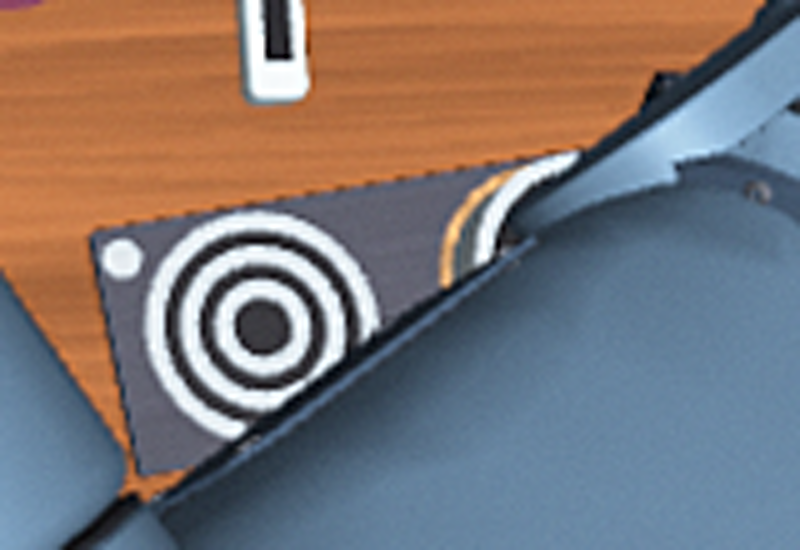

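Request:
{"method": "drive_tool", "body": {
  "deltas": [
    {"slide":[0,0,0],"delta_rot":[0,0,0],"hand":0.5},
    {"slide":[0,0,0],"delta_rot":[0,0,0],"hand":0.5},
    {"slide":[0,0,-0.2],"delta_rot":[0,0,0],"hand":0.5},
    {"slide":[0,0,-0.6],"delta_rot":[0,0,0],"hand":0.5},
    {"slide":[0,0,-0.9],"delta_rot":[0,0,0],"hand":0.5}
  ]
}}

```text
time_s: 23.0
eef_pos: [0.4144, -0.4394, 0.1534]
eef_rot: [-0.002, 0.744, 0.669, 0.0]
wrist_force: [-0.7, 0.4, -0.3]
opening: 0.499
```

Request:
{"method": "drive_tool", "body": {
  "deltas": [
    {"slide":[0,0,-0.8],"delta_rot":[0,0,0],"hand":0.5},
    {"slide":[0.6,0,-0.2],"delta_rot":[0,0,0],"hand":0.5},
    {"slide":[0.8,0,0],"delta_rot":[0,0,0],"hand":0.5},
    {"slide":[0.8,0,0],"delta_rot":[0,0,0],"hand":0.5},
    {"slide":[0.8,0,0],"delta_rot":[0,0,0],"hand":0.5}
  ]
}}

```text
time_s: 23.62
eef_pos: [0.4311, -0.2901, 0.2043]
eef_rot: [0.0, 0.744, 0.669, 0.0]
wrist_force: [-0.7, -0.2, 0.5]
opening: 0.504
```

```bash
cat >> h.py <<'E'
def mos(c,cs,name):
    out=[]
    for u,v in cs:
        im=c["frame"][v-12:v+12,u-12:u+12,::-1]
        im=cv2.resize(im,None,fx=16,fy=16,interpolation=cv2.INTER_CUBIC)
        cv2.putText(im,f"{u},{v}",(5,15),0,.5,(0,0,255));out.append(im)
    cv2.imwrite("pics/"+name,np.vstack([np.hstack(out[:2]),np.hstack(out[2:])])[:,:])
E
python3 - <<'E'
from h import *
s=cam("side");c=cam("top");cv2.imwrite("pics/d1s.png",s["frame"][:,:,::-1]);cv2.imwrite("pics/d1.png",c["frame"][:,:,::-1])
mos(c,[(190,207),(251,180),(286,256),(223,284)],"m3.png")
mos(s,[(276,195),(340,174),(372,205),(305,229)],"m4.png")
E
python3 plan.py .5395 .1443 .16 1.974 15
```

```text
pos [ 0.4312 -0.2878  0.204 ] jaw -0.102 turn -1.065 q6 -0.72 t 23.73 F [ 0.3 -1.   0.5] open 0.502
0 [0.588, 0.085, 0.059] [-0.0, -0.0, 0.0226]
1 [0.592, 0.043, 0.059] [-0.0, -0.0, 0.0226]
2 [0.594, 0.0, 0.059] [-0.0, -0.0, 0.0226]
3 [0.592, -0.042, 0.059] [-0.0, -0.0, 0.0226]
4 [0.588, -0.084, 0.059] [-0.0, -0.0, 0.0226]
5 [0.581, -0.125, 0.059] [-0.0, -0.0, 0.0226]
6 [0.57, -0.166, 0.059] [-0.0, -0.0, 0.0226]
7 [0.557, -0.206, 0.059] [-0.0, -0.0, 0.0226]
8 [0.541, -0.245, 0.059] [-0.0, -0.0, 0.0226]
9 [0.522, -0.283, 0.059] [-0.0, -0.0, 0.0226]
10 [0.501, -0.319, 0.059] [-0.0, -0.0, 0.0226]
11 [0.477, -0.354, 0.059] [-0.0, -0.0, 0.0226]
12 [0.451, -0.387, 0.059] [-0.0, -0.0, 0.0226]
13 [0.422, -0.418, 0.059] [-0.0, -0.0, 0.0226]
14 [0.391, -0.447, 0.059] [-0.0, -0.0, 0.0226]
```

View pics/d1.png

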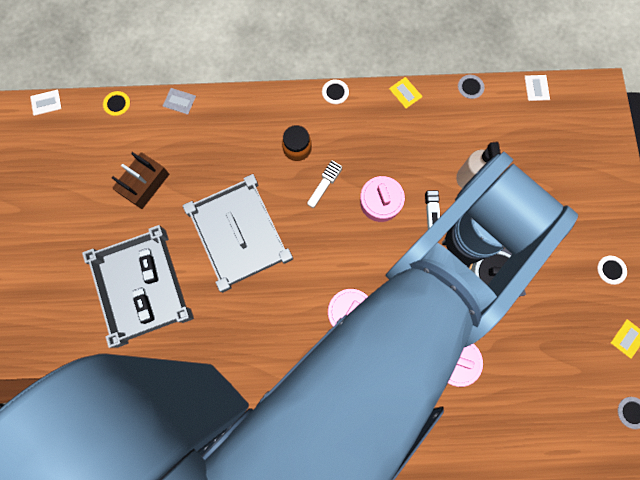

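View pics/d1s.png

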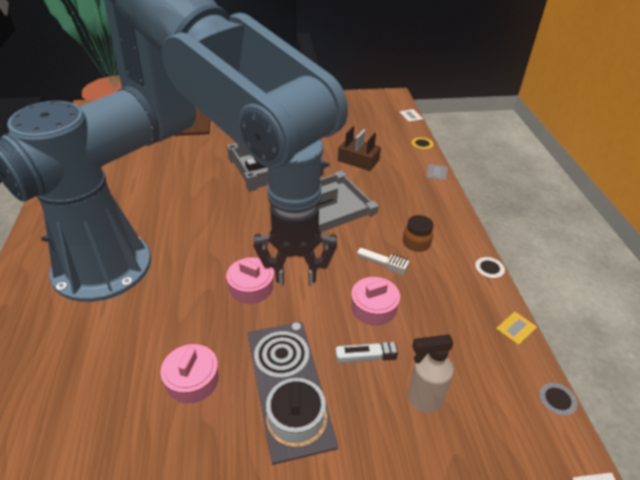

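View pics/m3.png

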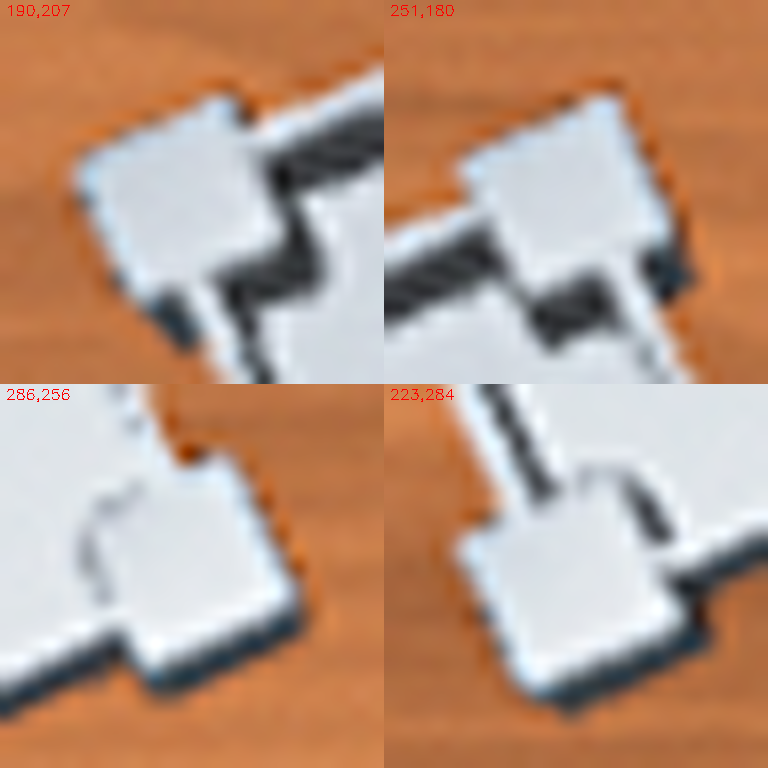

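View pics/m4.png

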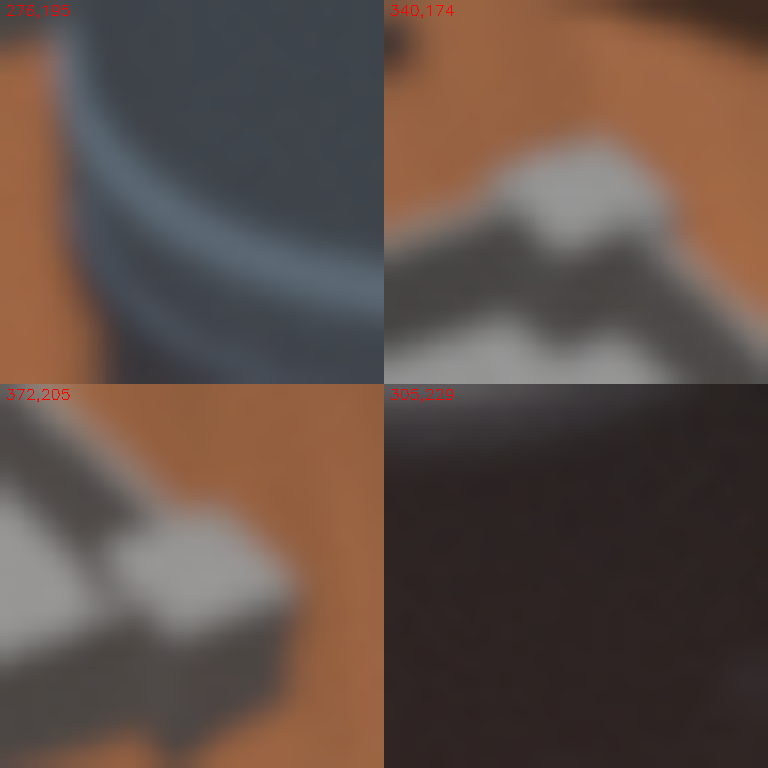

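```bash
python3 - <<'E'
from h import *
s=cam("side");c=cam("top")
f=lambda u,v,x,y:(u-12+(x+.5)/16-.5,v-12+(y+.5)/16-.5)
T=[f(190,207,182,201),f(251,180,185.5,201),f(286,256,191,187),f(223,284,187,202)]
M=[(.1,.078),(.1,-.078),(-.1,-.078),(-.1,.078)]
for z in(.042,.046): print(rigid(M,[ray(c,p,z)[:2] for p in T]), np.linalg.norm(ray(c,T[0],z)-ray(c,T[2],z)),np.linalg.norm(ray(c,T[1],z)-ray(c,T[3],z)))
E
```

```text
(array([0.54078677, 0.14677494]), np.float64(0.40076275311079906), array([1.92053668e-04, 2.80679740e-04, 4.94017931e-04, 9.80889482e-05])) 0.2542748132560493 0.2535408691444722
(array([0.53975826, 0.14611634]), np.float64(0.4007627531107992), array([3.56941092e-04, 5.78124843e-04, 8.43432235e-05, 5.51272998e-04])) 0.2533223597159214 0.2525911647860598
```

Request:
{"method": "drive_tool", "body": {
  "deltas": [
    {"slide":[0.59,0.085,0.06],"delta_rot":[0,0,0.0226],"hand":0.5},
    {"slide":[0.59,0.045,0.06],"delta_rot":[0,0,0.0226],"hand":0.5},
    {"slide":[0.595,0,0.06],"delta_rot":[0,0,0.0226],"hand":0.5},
    {"slide":[0.59,-0.04,0.06],"delta_rot":[0,0,0.0226],"hand":0.5},
    {"slide":[0.59,-0.085,0.06],"delta_rot":[0,0,0.0226],"hand":0.5}
  ]
}}

```text
time_s: 24.45
eef_pos: [0.4682, -0.1478, 0.1889]
eef_rot: [0.0, 0.851, 0.525, 0.0]
wrist_force: [-0.0, -0.5, 0.8]
opening: 0.497
```

Request:
{"method": "drive_tool", "body": {
  "deltas": [
    {"slide":[0.58,-0.125,0.06],"delta_rot":[0,0,0.0226],"hand":0.5},
    {"slide":[0.57,-0.165,0.06],"delta_rot":[0,0,0.0226],"hand":0.5},
    {"slide":[0.555,-0.205,0.06],"delta_rot":[0,0,0.0226],"hand":0.5},
    {"slide":[0.54,-0.245,0.06],"delta_rot":[0,0,0.0226],"hand":0.5},
    {"slide":[0.52,-0.285,0.06],"delta_rot":[0,0,0.0226],"hand":0.5}
  ]
}}

```text
time_s: 25.08
eef_pos: [0.505, -0.0039, 0.1738]
eef_rot: [0.0, 0.93, 0.367, 0.0]
wrist_force: [0.0, 0.1, -0.1]
opening: 0.501
```

Request:
{"method": "drive_tool", "body": {
  "deltas": [
    {"slide":[0.5,-0.32,0.06],"delta_rot":[0,0,0.0226],"hand":0.4},
    {"slide":[0.475,-0.355,0.06],"delta_rot":[0,0,0.0226],"hand":0.4},
    {"slide":[0.45,-0.385,0.06],"delta_rot":[0,0,0.0226],"hand":0.4},
    {"slide":[0.42,-0.42,0.06],"delta_rot":[0,0,0.0226],"hand":0.4},
    {"slide":[0.39,-0.445,0.06],"delta_rot":[0,0,0.0226],"hand":0.4}
  ]
}}

```text
time_s: 25.7
eef_pos: [0.5415, 0.14, 0.1587]
eef_rot: [0.0, 0.98, 0.197, 0.0]
wrist_force: [-0.4, -0.8, 0.4]
opening: 0.403
```

```bash
python3 plan.py .5395 .1443 .04 1.974 3
```

```text
pos [0.5415 0.14   0.1587] jaw -1.175 turn 0.007 q6 1.22 t 25.7 F [-0.4 -0.8  0.4] open 0.403
0 [-0.002, -0.032, 0.791] [0.0001, -0.0001, -0.0007]
1 [-0.002, -0.032, 0.791] [0.0001, -0.0001, -0.0007]
2 [-0.002, -0.032, 0.791] [0.0001, -0.0001, -0.0007]
```

Request:
{"method": "drive_tool", "body": {
  "deltas": [
    {"slide":[0,-0.06,0.4],"delta_rot":[0,0,-0.001],"hand":0.4},
    {"slide":[0,-0.03,0.7],"delta_rot":[0,0,0],"hand":0.4},
    {"slide":[0,0,0.7],"delta_rot":[0,0,0],"hand":0.4},
    {"slide":[0,0,0.45],"delta_rot":[0,0,0],"hand":0.4},
    {"slide":[0,0,0.2],"delta_rot":[0,0,0],"hand":0.4}
  ]
}}

```text
time_s: 26.32
eef_pos: [0.5384, 0.1434, 0.0346]
eef_rot: [-0.0, 0.98, 0.2, -0.001]
wrist_force: [-0.5, -0.1, 0.4]
opening: 0.399
```

Request:
{"method": "drive_tool", "body": {
  "deltas": [
    {"slide":[0,0,0],"delta_rot":[0,0,0],"hand":0.4},
    {"slide":[0,0,0],"delta_rot":[0,0,0],"hand":0.4},
    {"slide":[0,0,0],"delta_rot":[0,0,0],"hand":0},
    {"slide":[0,0,0],"delta_rot":[0,0,0],"hand":0},
    {"slide":[0,0,0],"delta_rot":[0,0,0],"hand":0}
  ]
}}

```text
time_s: 26.95
eef_pos: [0.5393, 0.1445, 0.0373]
eef_rot: [0.0, 0.98, 0.2, 0.001]
wrist_force: [-2.4, -0.3, 6.0]
opening: 0.125
```

```bash
python3 plan.py .5395 .1443 .04 1.974 3; python3 - <<'E'
from h import *
s=cam("side");c=cam("top");crop(c,"e1.png",70,160,240,200,3);crop(s,"e1s.png",210,110,200,150,4)
E
```

```text
pos [0.5393 0.1445 0.0373] jaw -1.168 turn -0.0 q6 1.22 t 26.95 F [-2.4 -0.3  6. ] open 0.125
0 [0.001, 0.002, -0.018] [0.0001, -0.0002, 0.0]
1 [0.001, 0.002, -0.018] [0.0001, -0.0002, 0.0]
2 [0.001, 0.002, -0.018] [0.0001, -0.0002, 0.0]
```

View pics/e1s.png

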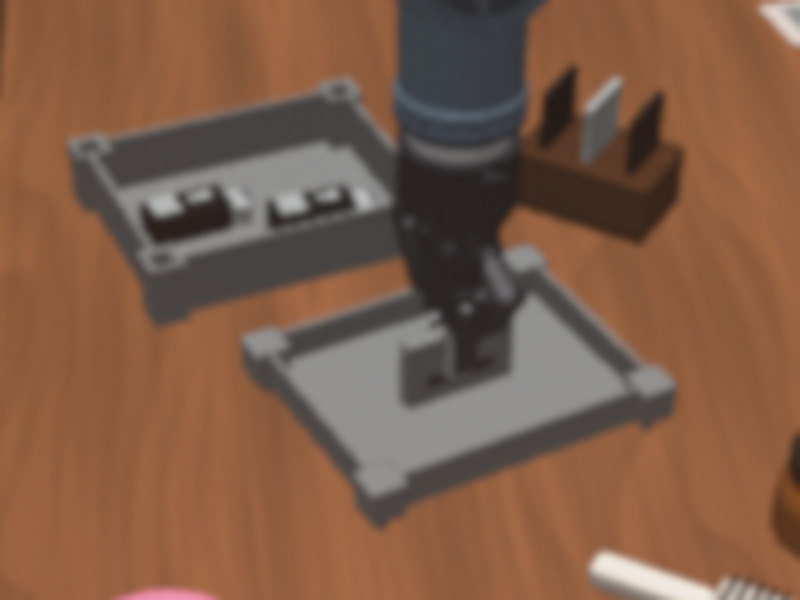

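View pics/e1.png

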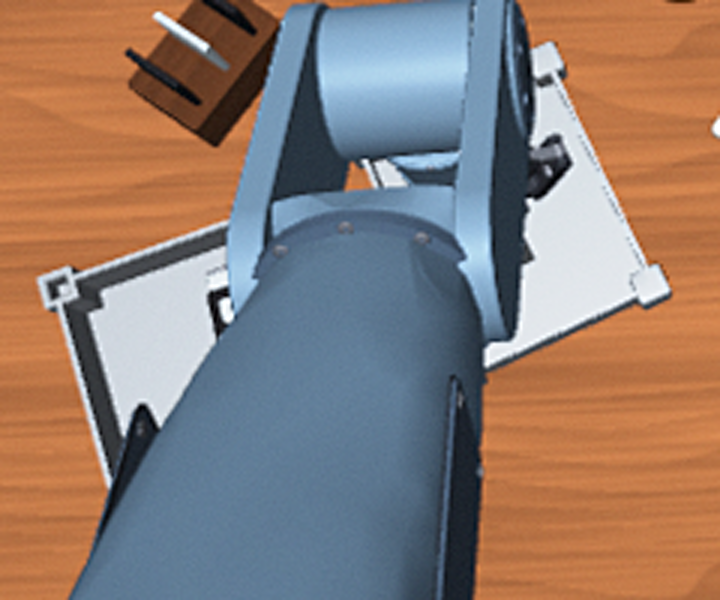

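Request:
{"method": "drive_tool", "body": {
  "deltas": [
    {"slide":[0,0,-0.1],"delta_rot":[0,0,0],"hand":0},
    {"slide":[0,0,-0.3],"delta_rot":[0,0,0],"hand":0},
    {"slide":[0,0,-0.5],"delta_rot":[0,0,0],"hand":0},
    {"slide":[0,0,-0.6],"delta_rot":[0,0,0],"hand":0},
    {"slide":[0,0,-0.4],"delta_rot":[0,0,0],"hand":0}
  ]
}}

```text
time_s: 27.68
eef_pos: [0.5389, 0.1444, 0.1332]
eef_rot: [0.0, 0.98, 0.2, 0.001]
wrist_force: [0.1, 0.2, -4.8]
opening: 0.129
```

```bash
python3 plan.py .424 .373 .133 1.891 10; python3 - <<'E'
from h import *
s=cam("side");c=cam("top");crop(s,"e2s.png",210,80,200,150,4)
E
```

```text
pos [0.5389 0.1444 0.1332] jaw -1.168 turn -0.083 q6 1.22 t 27.68 F [ 0.1  0.2 -4.8] open 0.129
0 [-0.032, -0.511, -0.0] [0.0, -0.0001, 0.0026]
1 [-0.036, -0.51, 0.0] [0.0, -0.0001, 0.0026]
2 [-0.04, -0.51, 0.0] [0.0, -0.0001, 0.0026]
3 [-0.045, -0.51, 0.0] [0.0, -0.0001, 0.0026]
4 [-0.049, -0.509, 0.0] [0.0, -0.0001, 0.0026]
5 [-0.053, -0.509, 0.0] [0.0, -0.0001, 0.0026]
6 [-0.057, -0.509, 0.0] [0.0, -0.0001, 0.0026]
7 [-0.062, -0.508, 0.0] [0.0, -0.0001, 0.0026]
8 [-0.066, -0.507, 0.0] [0.0, -0.0001, 0.0026]
9 [-0.07, -0.507, 0.0] [0.0, -0.0001, 0.0026]
```

View pics/e2s.png

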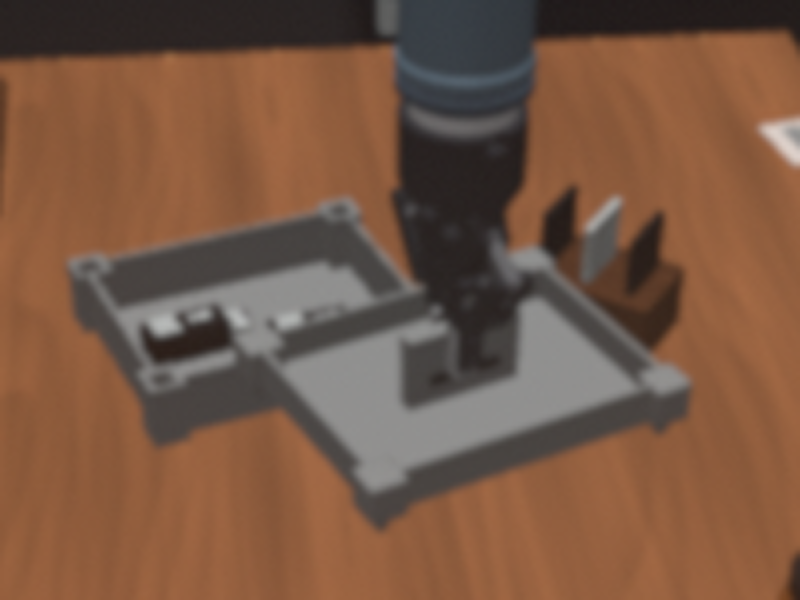

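```bash
python3 - <<'E'
from h import *
c=cam("top")
for p in((148,208),(168,175),(142,151),(113,180)): print(ray(c,p,.0)[:2],ray(c,p,.095)[:2])
E
```

```text
[0.61763464 0.36790572] [0.5875541  0.33392801]
[0.70049589 0.32179316] [0.6633228  0.29176248]
[0.76657237 0.38816946] [0.72374344 0.35245727]
[0.69299676 0.45629784] [0.65646556 0.41475418]
```

Request:
{"method": "drive_tool", "body": {
  "deltas": [
    {"slide":[-0.02,-0.2,0],"delta_rot":[0,0,0.0026],"hand":0},
    {"slide":[-0.035,-0.4,0],"delta_rot":[0,0,0.0026],"hand":0},
    {"slide":[-0.04,-0.6,0],"delta_rot":[0,0,0.0026],"hand":0},
    {"slide":[-0.05,-0.6,0],"delta_rot":[0,0,0.0026],"hand":0},
    {"slide":[-0.06,-0.7,0],"delta_rot":[0,0,0.0026],"hand":0}
  ]
}}

```text
time_s: 28.45
eef_pos: [0.4804, 0.2573, 0.1295]
eef_rot: [0.0, 0.984, 0.18, -0.001]
wrist_force: [-0.9, 0.4, -3.1]
opening: 0.132
```

Request:
{"method": "drive_tool", "body": {
  "deltas": [
    {"slide":[-0.06,-0.7,0],"delta_rot":[0,0,0.0026],"hand":0},
    {"slide":[-0.06,-0.6,0],"delta_rot":[0,0,0.0026],"hand":0},
    {"slide":[-0.06,-0.6,0],"delta_rot":[0,0,0.0026],"hand":0},
    {"slide":[-0.06,-0.4,0],"delta_rot":[0,0,0.0026],"hand":0},
    {"slide":[-0.06,-0.26,0],"delta_rot":[0,0,0.0026],"hand":0}
  ]
}}

```text
time_s: 29.08
eef_pos: [0.4224, 0.3723, 0.1296]
eef_rot: [0.0, 0.987, 0.16, -0.001]
wrist_force: [1.1, 0.6, -3.8]
opening: 0.133
```

Request:
{"method": "drive_tool", "body": {
  "deltas": [
    {"slide":[0,0,0],"delta_rot":[0,0,0],"hand":0},
    {"slide":[0,0,0.3],"delta_rot":[0,0,0],"hand":0},
    {"slide":[0,0,0.2],"delta_rot":[0,0,0],"hand":0},
    {"slide":[0,0,0],"delta_rot":[0,0,0],"hand":0},
    {"slide":[0,0,0],"delta_rot":[0,0,0],"hand":0}
  ]
}}

```text
time_s: 29.7
eef_pos: [0.4246, 0.3714, 0.106]
eef_rot: [0.0, 0.987, 0.16, -0.0]
wrist_force: [-0.4, 0.6, -3.1]
opening: 0.132
```

```bash
python3 plan.py .424 .373 .105 1.891 1; python3 - <<'E'
from h import *
s=cam("side");c=cam("top");crop(s,"e3s.png",205,70,140,120,5.5);crop(c,"e3.png",50,190,180,170,4)
E
```

```text
pos [0.4246 0.3714 0.106 ] jaw -1.25 turn -0.001 q6 1.76 t 29.7 F [-0.4  0.6 -3.1] open 0.132
0 [-0.001, -0.035, 0.02] [0.0, 0.0, 0.0002]
```

View pics/e3s.png

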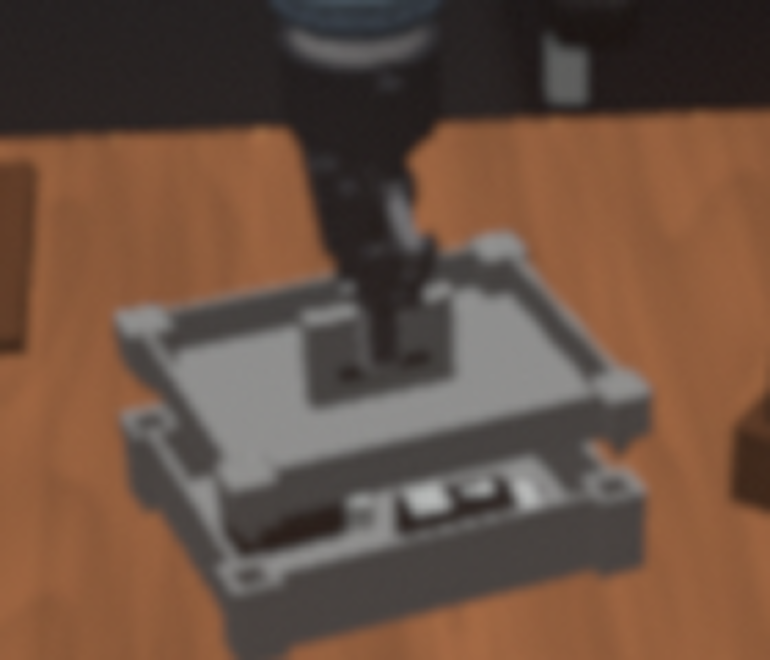

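View pics/e3.png

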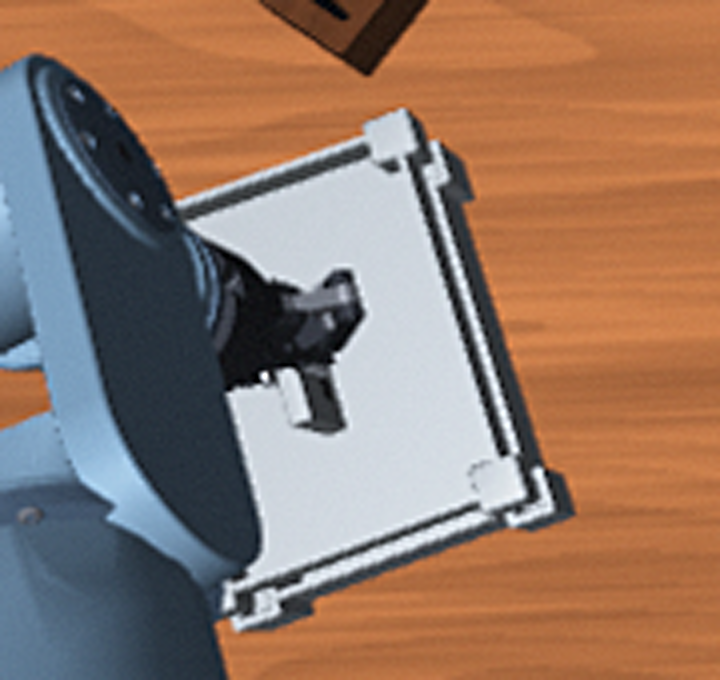

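```bash
python3 - <<'E'
from h import *
s=cam("side");c=cam("top");ob=ctrl.get_obs();print(ob["eef_pos"])
crop(s,"x.png",0,0,10,10,1)
mos(c,[(148,224),(174,310),(148,224),(174,310)],"m5.png")
mos(s,[(231,129),(296,115),(317,140),(250,155)],"m6.png")
E
```

```text
[0.42468638 0.37176667 0.10650771]
```

View pics/m5.png

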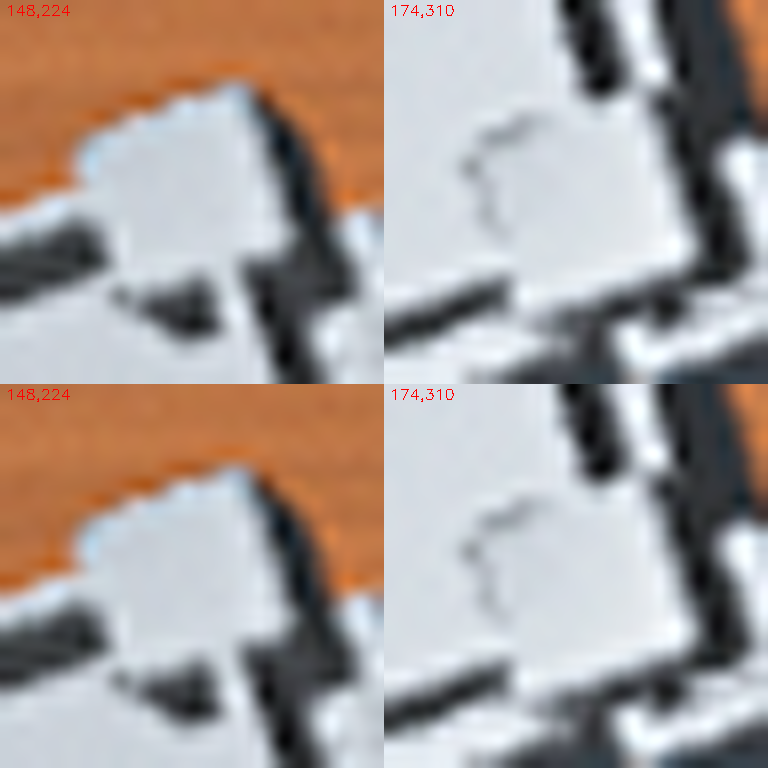

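View pics/m6.png

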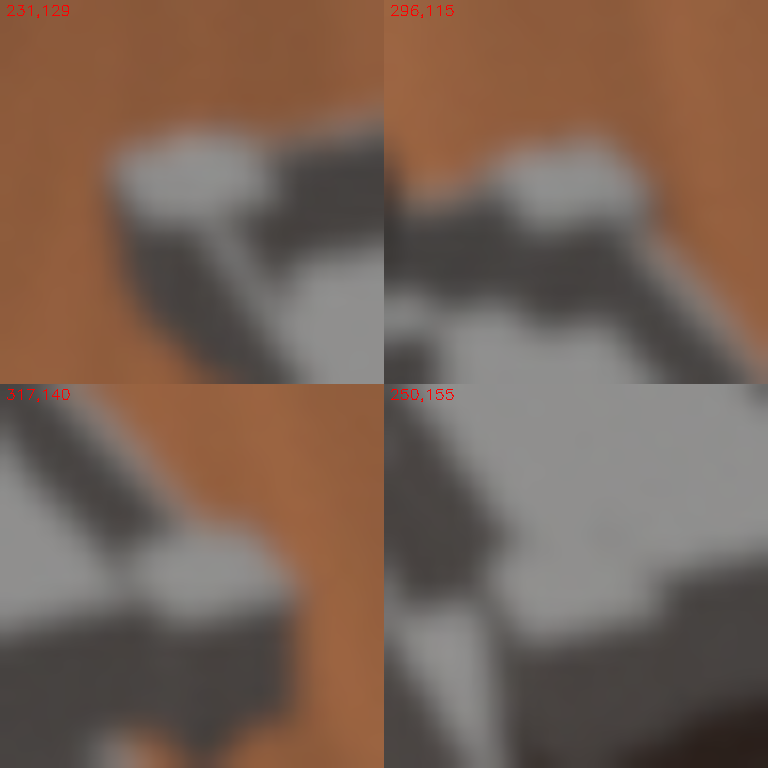

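```bash
python3 - <<'E'
from h import *
s=cam("side");c=cam("top")
f=lambda u,v,x,y:(u-12+(x+.5)/16-.5,v-12+(y+.5)/16-.5)
for z in(.1085,.1107,.113):
    T=[f(148,224,186,195),f(174,310,196,201)];P=[ray(c,p,z)[:2] for p in T]
    print(z,"top",rigid([(.1,-.078),(-.1,-.078)],P),np.linalg.norm(P[0]-P[1]))
    S=[f(231,129,192,180),f(296,115,191,185),f(317,140,208,192),f(250,155,190,205)]
    print("side",rigid([(-.1,.078),(.1,.078),(.1,-.078),(-.1,-.078)],[ray(s,p,z)[:2] for p in S]))
E
```

```text
0.1085 top (array([0.42880325, 0.37261818]), np.float64(0.3179944909609687), array([0.00048198, 0.00048198])) 0.19903604973136027
side (array([0.42526157, 0.37079436]), np.float64(0.31796897107838445), array([0.00075145, 0.00052894, 0.00024476, 0.00044823]))
0.1107 top (array([0.42839245, 0.37189849]), np.float64(0.31799449096096877), array([0.00070061, 0.00070061])) 0.1985987707297017
side (array([0.42513425, 0.36706115]), np.float64(0.31796897107838507), array([0.00046533, 0.00037692, 0.00053239, 0.00079402]))
0.113 top (array([0.42796298, 0.37114609]), np.float64(0.31799449096096866), array([0.00092919, 0.00092919])) 0.1981416154097859
side (array([0.42500114, 0.36315824]), np.float64(0.31796897107838473), array([0.00039202, 0.0005458 , 0.00090258, 0.00117294]))
```

Request:
{"method": "drive_tool", "body": {
  "deltas": [
    {"slide":[-0.04,-0.05,0],"delta_rot":[0,0,0],"hand":0},
    {"slide":[0,0,0.14],"delta_rot":[0,0,0],"hand":0},
    {"slide":[0,0,0.14],"delta_rot":[0,0,0],"hand":0},
    {"slide":[0,0,0],"delta_rot":[0,0,0],"hand":0},
    {"slide":[0,0,0],"delta_rot":[0,0,0],"hand":0}
  ]
}}

```text
time_s: 30.62
eef_pos: [0.4216, 0.3733, 0.0919]
eef_rot: [0.0, 0.987, 0.16, -0.0]
wrist_force: [0.3, -1.0, -2.6]
opening: 0.129
```

```bash
python3 - <<'E'
from h import *
s=cam("side");c=cam("top");ob=ctrl.get_obs();print(ob["eef_pos"],ob["wrist_force"])
mos(c,[(149,226),(175,311),(112,335),(149,226)],"m7.png")
mos(s,[(231,133),(296,120),(317,145),(250,160)],"m8.png")
crop(s,"e4s.png",205,70,140,120,5.5)
E
```

```text
[0.42182554 0.37346679 0.09221357] [-0.12784212 -0.86357708 -3.39910425]
```

View pics/m7.png

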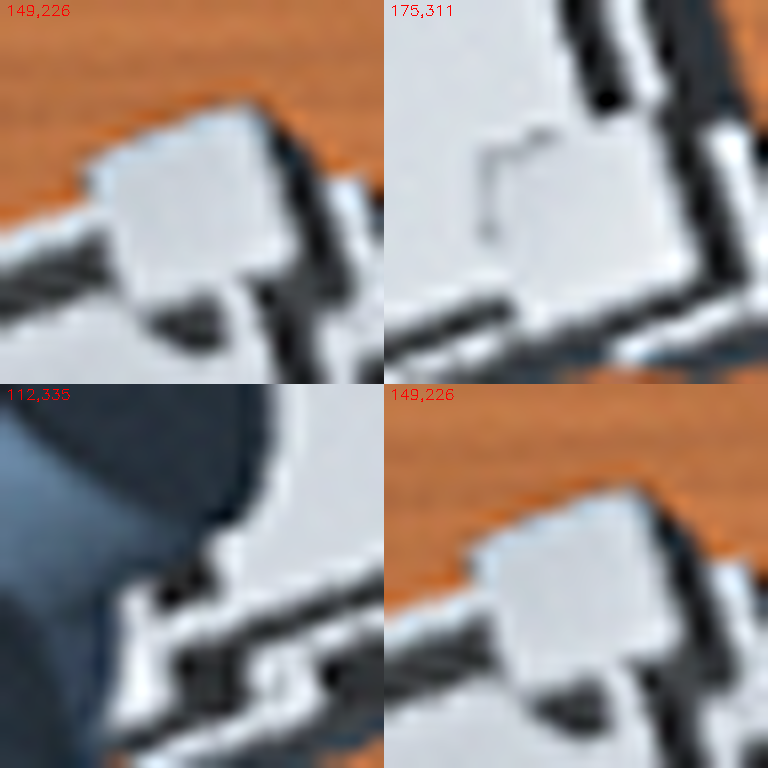

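View pics/m8.png

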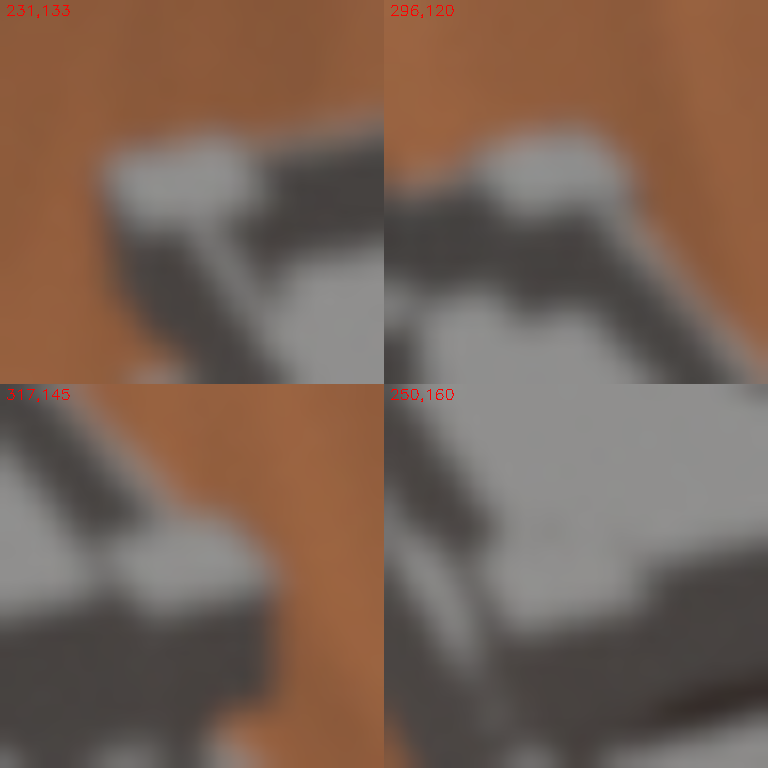

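View pics/e4s.png

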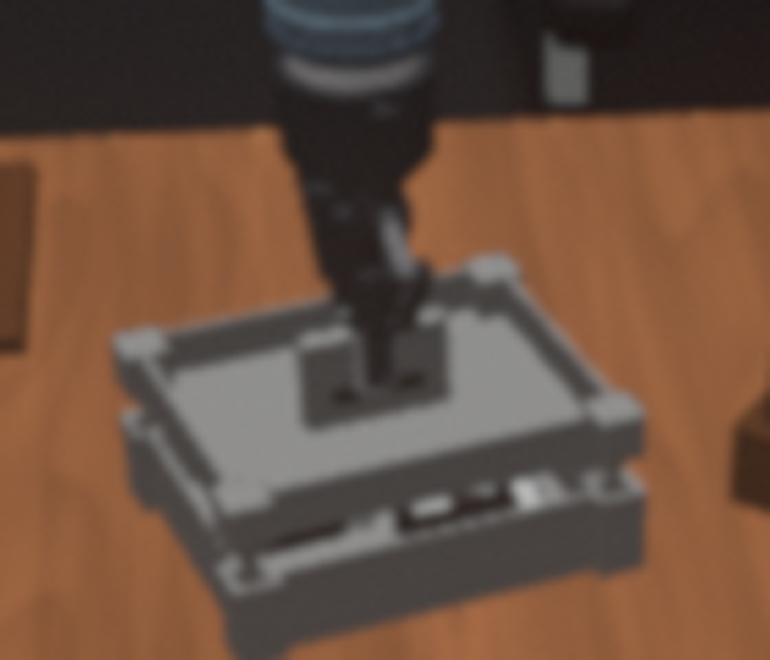

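```bash
python3 - <<'E'
from h import *
s=cam("side");c=cam("top")
f=lambda u,v,x,y:(u-12+(x+.5)/16-.5,v-12+(y+.5)/16-.5)
for z in(.0947,.0969):
    T=[f(149,226,194,208),f(175,311,205.5,215)];P=[ray(c,p,z)[:2] for p in T]
    print(z,"top",rigid([(.1,-.078),(-.1,-.078)],P),np.linalg.norm(P[0]-P[1]))
    S=[f(231,133,185,182),f(296,120,171,172),f(317,145,190,184),f(250,160,179,202)]
    print("side",rigid([(-.1,.078),(.1,.078),(.1,-.078),(-.1,-.078)],[ray(s,p,z)[:2] for p in S]))
E
```

```text
0.0947 top (array([0.42580394, 0.37355519]), np.float64(0.321534569255085), array([0.00028817, 0.00028817])) 0.1994236574135774
side (array([0.42216565, 0.37053804]), np.float64(0.3181886211454898), array([0.0012465 , 0.00066832, 0.0006583 , 0.00133483]))
0.0969 top (array([0.42540466, 0.37284307]), np.float64(0.3215345692550847), array([0.00050426, 0.00050426])) 0.19899148267908598
side (array([0.42204958, 0.36687325]), np.float64(0.318188621145489), array([0.00110474, 0.00055978, 0.00069432, 0.00119512]))
```

Request:
{"method": "drive_tool", "body": {
  "deltas": [
    {"slide":[0.013,-0.02,0],"delta_rot":[0,0,0],"hand":0},
    {"slide":[0,0,0.05],"delta_rot":[0,0,0],"hand":0},
    {"slide":[0,0,0.05],"delta_rot":[0,0,0],"hand":0},
    {"slide":[0,0,0.05],"delta_rot":[0,0,0],"hand":0},
    {"slide":[0,0,0],"delta_rot":[0,0,0],"hand":0}
  ]
}}

```text
time_s: 31.45
eef_pos: [0.4217, 0.3744, 0.0841]
eef_rot: [0.0, 0.987, 0.16, -0.0]
wrist_force: [1.0, 0.0, -3.0]
opening: 0.128
```

```bash
python3 - <<'E'
from h import *
s=cam("side");c=cam("top");ob=ctrl.get_obs();print(ob["eef_pos"],ob["wrist_force"])
crop(s,"e5s.png",205,70,140,120,5.5)
crop(c,"e5.png",90,200,110,150,5)
E
```

```text
[0.42188731 0.37450419 0.08445149] [-0.79981922  0.27128151 -3.69857504]
```

View pics/e5s.png

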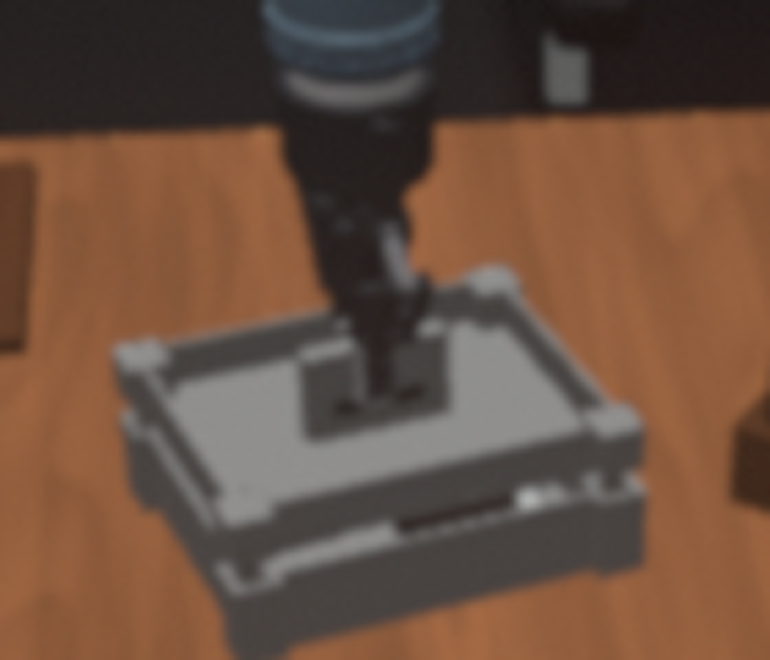

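View pics/e5.png

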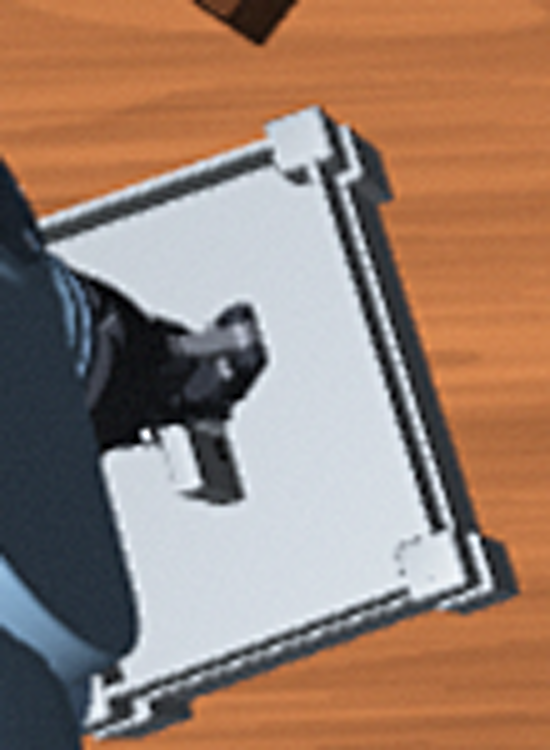

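Request:
{"method": "drive_tool", "body": {
  "deltas": [
    {"slide":[0,0,0.03],"delta_rot":[0,0,0],"hand":0},
    {"slide":[0,0,0.03],"delta_rot":[0,0,0],"hand":0},
    {"slide":[0,0,0.03],"delta_rot":[0,0,0],"hand":0},
    {"slide":[0,0,0],"delta_rot":[0,0,0],"hand":0},
    {"slide":[0,0,0],"delta_rot":[0,0,0],"hand":0}
  ]
}}

```text
time_s: 32.17
eef_pos: [0.4219, 0.3746, 0.0801]
eef_rot: [-0.0, 0.987, 0.16, 0.0]
wrist_force: [0.3, -0.5, -2.6]
opening: 0.131
```

Request:
{"method": "drive_tool", "body": {
  "deltas": [
    {"slide":[0,0,0.03],"delta_rot":[0,0,0],"hand":0},
    {"slide":[0,0,0.03],"delta_rot":[0,0,0],"hand":0},
    {"slide":[0,0,0.03],"delta_rot":[0,0,0],"hand":0},
    {"slide":[0,0,0],"delta_rot":[0,0,0],"hand":0},
    {"slide":[0,0,0],"delta_rot":[0,0,0],"hand":0}
  ]
}}

```text
time_s: 32.8
eef_pos: [0.4219, 0.3745, 0.0755]
eef_rot: [0.0, 0.987, 0.16, -0.0]
wrist_force: [0.1, -0.1, -3.6]
opening: 0.13
```

Request:
{"method": "drive_tool", "body": {
  "deltas": [
    {"slide":[0,0,0.02],"delta_rot":[0,0,0],"hand":0},
    {"slide":[0,0,0.02],"delta_rot":[0,0,0],"hand":0},
    {"slide":[0,0,0.02],"delta_rot":[0,0,0],"hand":0},
    {"slide":[0,0,0],"delta_rot":[0,0,0],"hand":0},
    {"slide":[0,0,0],"delta_rot":[0,0,0],"hand":0}
  ]
}}

```text
time_s: 33.42
eef_pos: [0.422, 0.3745, 0.0725]
eef_rot: [0.0, 0.987, 0.16, 0.0]
wrist_force: [-0.7, 0.1, -3.2]
opening: 0.13
```

```bash
python3 - <<'E'
from h import *
s=cam("side");c=cam("top");ob=ctrl.get_obs();print(ob["eef_pos"],ob["wrist_force"])
crop(s,"e6s.png",205,70,140,120,5.5)
E
```

```text
[0.42197618 0.37456437 0.07258928] [ 0.16101897  0.30068723 -2.86733894]
```

View pics/e6s.png

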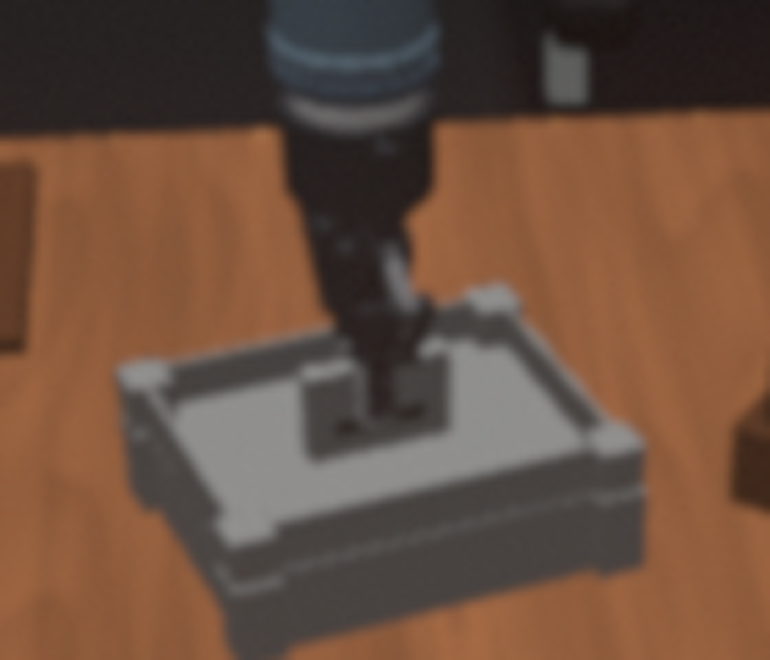

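Request:
{"method": "drive_tool", "body": {
  "deltas": [
    {"slide":[0,0,0.02],"delta_rot":[0,0,0],"hand":0},
    {"slide":[0,0,0.01],"delta_rot":[0,0,0],"hand":0},
    {"slide":[0,0,0],"delta_rot":[0,0,0],"hand":0},
    {"slide":[0,0,0],"delta_rot":[0,0,0],"hand":0},
    {"slide":[0,0,0],"delta_rot":[0,0,0],"hand":0}
  ]
}}

```text
time_s: 34.15
eef_pos: [0.422, 0.3746, 0.0713]
eef_rot: [-0.0, 0.987, 0.16, 0.0]
wrist_force: [-1.4, -0.8, 2.5]
opening: 0.13
```

Request:
{"method": "drive_tool", "body": {
  "deltas": [
    {"slide":[0,0,0.01],"delta_rot":[0,0,0],"hand":0},
    {"slide":[0,0,0.01],"delta_rot":[0,0,0],"hand":0},
    {"slide":[0,0,0],"delta_rot":[0,0,0],"hand":0},
    {"slide":[0,0,0],"delta_rot":[0,0,0],"hand":0},
    {"slide":[0,0,0],"delta_rot":[0,0,0],"hand":0}
  ]
}}

```text
time_s: 34.78
eef_pos: [0.422, 0.3746, 0.0713]
eef_rot: [0.0, 0.987, 0.16, 0.0]
wrist_force: [-5.7, -4.4, 10.5]
opening: 0.13
```

Request:
{"method": "drive_tool", "body": {
  "deltas": [
    {"slide":[0,0,0],"delta_rot":[0,0,0],"hand":0.4},
    {"slide":[0,0,0],"delta_rot":[0,0,0],"hand":0.4},
    {"slide":[0,0,0],"delta_rot":[0,0,0],"hand":0.4},
    {"slide":[0,0,-0.3],"delta_rot":[0,0,0],"hand":0.4},
    {"slide":[0,0,-0.6],"delta_rot":[0,0,0],"hand":0.4}
  ]
}}

```text
time_s: 35.4
eef_pos: [0.4212, 0.3741, 0.115]
eef_rot: [0.0, 0.987, 0.16, -0.001]
wrist_force: [0.5, -0.4, -0.1]
opening: 0.401
```

Request:
{"method": "drive_tool", "body": {
  "deltas": [
    {"slide":[0,0,-0.8],"delta_rot":[0,0,0],"hand":0.4},
    {"slide":[0,0.3,-0.4],"delta_rot":[0,0,0],"hand":0.4},
    {"slide":[0,0.8,0],"delta_rot":[0,0,0],"hand":0.4},
    {"slide":[0.1,0.9,0],"delta_rot":[0,0,0],"hand":0.4},
    {"slide":[0.2,0.9,0],"delta_rot":[0,0,0],"hand":0.4}
  ]
}}

```text
time_s: 36.02
eef_pos: [0.4821, 0.2397, 0.1752]
eef_rot: [0.0, 0.987, 0.16, -0.0]
wrist_force: [0.2, 0.5, 0.2]
opening: 0.4
```

Request:
{"method": "drive_tool", "body": {
  "deltas": [
    {"slide":[0.2,0.9,0],"delta_rot":[0,0,0],"hand":0.4},
    {"slide":[0.2,0.9,0],"delta_rot":[0,0,0],"hand":0.4},
    {"slide":[0.1,0.7,0],"delta_rot":[0,0,0],"hand":0.4},
    {"slide":[0,0,0],"delta_rot":[0,0,0],"hand":0.4},
    {"slide":[0,0,0],"delta_rot":[0,0,0],"hand":0.4}
  ]
}}

```text
time_s: 36.65
eef_pos: [0.5447, 0.1307, 0.1748]
eef_rot: [-0.0, 0.987, 0.16, -0.0]
wrist_force: [-0.1, -0.3, -0.0]
opening: 0.401
```

```bash
python3 - <<'E'
from h import *
s=cam("side");c=cam("top");ob=ctrl.get_obs();print(ob["eef_pos"],ob["q"])
cv2.imwrite("pics/f1.png",c["frame"][:,:,::-1])
crop(s,"f1s.png",205,90,140,110,5.5)
E
```

```text
[0.54452613 0.13159688 0.17494285] [2.51586715e-02 2.05267894e-01 1.69760145e+00 1.89434488e-04
 1.23926462e+00 1.27361290e+00]
```

View pics/f1.png

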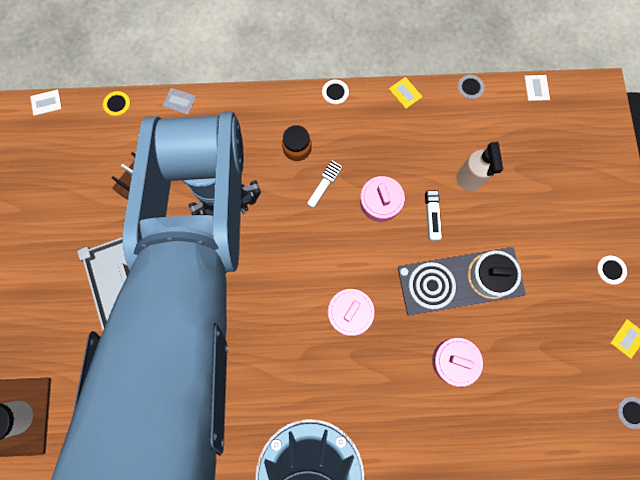

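View pics/f1s.png

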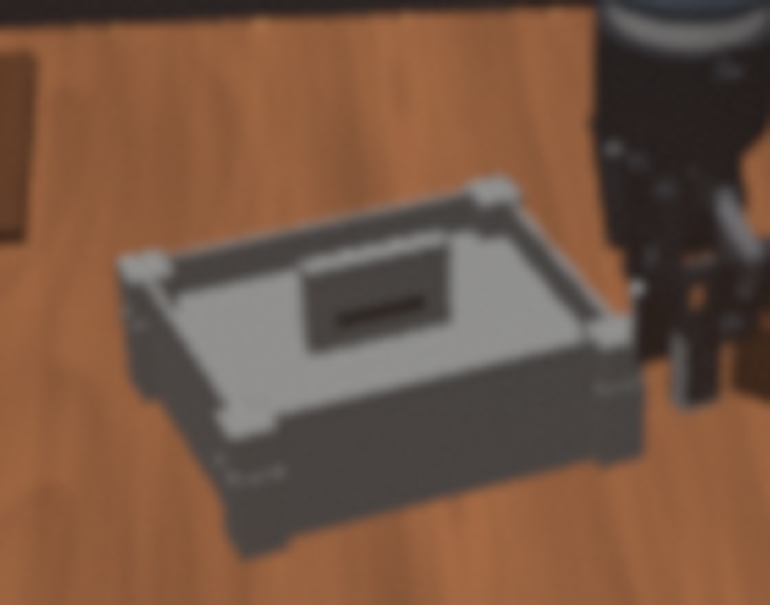

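```bash
python3 - <<'E'
from h import *
s=cam("side");c=cam("top")
crop(c,"br.png",300,152,50,62,12);crop(s,"brs.png",350,240,66,40,11)
E
python3 plan.py .648 -.058 .12 .99 10
```

```text
pos [0.5447 0.1319 0.175 ] jaw -1.248 turn -0.904 q6 1.27 t 36.85 F [ 0.4 -1.1 -0.1] open 0.399
0 [0.076, 0.426, 0.11] [-0.0, 0.0, 0.0288]
1 [0.114, 0.417, 0.11] [-0.0, 0.0, 0.0288]
2 [0.151, 0.405, 0.11] [-0.0, 0.0, 0.0288]
3 [0.187, 0.39, 0.11] [-0.0, 0.0, 0.0288]
4 [0.221, 0.371, 0.11] [-0.0, 0.0, 0.0288]
5 [0.254, 0.35, 0.11] [-0.0, 0.0, 0.0288]
6 [0.284, 0.326, 0.11] [-0.0, 0.0, 0.0288]
7 [0.313, 0.299, 0.11] [-0.0, 0.0, 0.0288]
8 [0.338, 0.269, 0.11] [-0.0, 0.0, 0.0288]
9 [0.361, 0.238, 0.11] [-0.0, 0.0, 0.0288]
```

View pics/br.png

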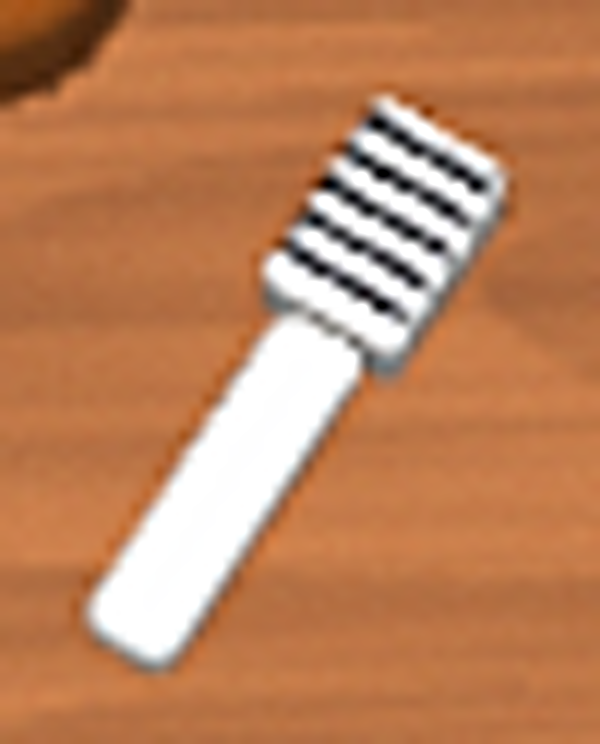

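View pics/brs.png

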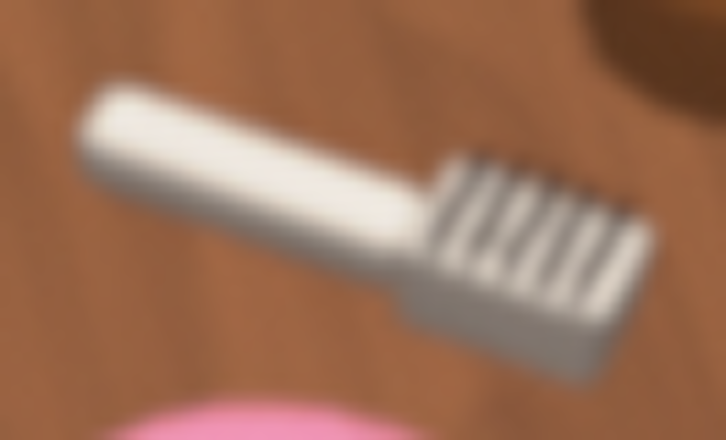

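```bash
python3 - <<'E'
from h import *
s=cam("side");c=cam("top")
t=lambda x,y:(300+x/12-.46,152+y/12-.46);q=lambda x,y:(350+x/11-.45,240+y/11-.45)
a=ray(c,t(130,635),.018);b=ray(c,t(330,335),.018);print(a,b,np.linalg.norm(a-b),np.arctan2(*(b-a)[1::-1]),"g",b+(a-b)*20/78)
a=ray(s,q(100,112),.018);b=ray(s,q(425,218),.018);print(a,b,np.linalg.norm(a-b),np.arctan2(*(b-a)[1::-1]),"g",b+(a-b)*20/78)
E
```

```text
[ 0.60480332 -0.02580386  0.018     ] [ 0.66625896 -0.06853022  0.018     ] 0.07484877348056447 -0.607523544606064 g [ 0.6505011  -0.05757474  0.018     ]
[ 0.60165007 -0.02959792  0.018     ] [ 0.66505934 -0.06939663  0.018     ] 0.07486436124401878 -0.5605013047336939 g [ 0.64880055 -0.05919184  0.018     ]
```

Request:
{"method": "drive_tool", "body": {
  "deltas": [
    {"slide":[0.075,0.425,0.1],"delta_rot":[0,0,0.0288],"hand":0.5},
    {"slide":[0.115,0.415,0.1],"delta_rot":[0,0,0.0288],"hand":0.5},
    {"slide":[0.15,0.405,0.1],"delta_rot":[0,0,0.0288],"hand":0.5},
    {"slide":[0.185,0.39,0.1],"delta_rot":[0,0,0.0288],"hand":0.5},
    {"slide":[0.22,0.37,0.1],"delta_rot":[0,0,0.0288],"hand":0.5}
  ]
}}

```text
time_s: 37.58
eef_pos: [0.5967, 0.0362, 0.1499]
eef_rot: [-0.0, 0.998, -0.066, -0.0]
wrist_force: [0.2, 0.5, -0.1]
opening: 0.499
```

Request:
{"method": "drive_tool", "body": {
  "deltas": [
    {"slide":[0.255,0.35,0.1],"delta_rot":[0,0,0.0288],"hand":0.5},
    {"slide":[0.285,0.325,0.1],"delta_rot":[0,0,0.0288],"hand":0.5},
    {"slide":[0.315,0.3,0.1],"delta_rot":[0,0,0.0288],"hand":0.5},
    {"slide":[0.34,0.27,0.1],"delta_rot":[0,0,0.0288],"hand":0.5},
    {"slide":[0.36,0.24,0.1],"delta_rot":[0,0,0.0288],"hand":0.5}
  ]
}}

```text
time_s: 38.2
eef_pos: [0.6484, -0.0591, 0.1248]
eef_rot: [-0.0, 0.957, -0.289, -0.0]
wrist_force: [-0.3, -0.2, -0.2]
opening: 0.502
```

```bash
python3 plan.py .649 -.0585 .004 .985 3
```

```text
pos [ 0.6484 -0.0591  0.1248] jaw -2.156 turn -0.0 q6 1.88 t 38.2 F [-0.3 -0.2 -0.2] open 0.502
0 [0.001, -0.005, 0.806] [0.0, 0.0, 0.0]
1 [0.001, -0.005, 0.806] [0.0, 0.0, 0.0]
2 [0.001, -0.005, 0.806] [0.0, 0.0, 0.0]
```

Request:
{"method": "drive_tool", "body": {
  "deltas": [
    {"slide":[0,0,0.4],"delta_rot":[0,0,0],"hand":0.5},
    {"slide":[0,0,0.7],"delta_rot":[0,0,0],"hand":0.5},
    {"slide":[0,0,0.7],"delta_rot":[0,0,0],"hand":0.5},
    {"slide":[0,0,0.4],"delta_rot":[0,0,0],"hand":0.5},
    {"slide":[0,0,0.18],"delta_rot":[0,0,0],"hand":0.5}
  ]
}}

```text
time_s: 38.83
eef_pos: [0.647, -0.058, 0.0043]
eef_rot: [-0.0, 0.958, -0.287, -0.001]
wrist_force: [-0.4, 0.1, -0.8]
opening: 0.502
```

Request:
{"method": "drive_tool", "body": {
  "deltas": [
    {"slide":[0,0,0.02],"delta_rot":[0,0,0],"hand":0.5},
    {"slide":[0,0,0],"delta_rot":[0,0,0],"hand":0},
    {"slide":[0,0,0],"delta_rot":[0,0,0],"hand":0},
    {"slide":[0,0,0],"delta_rot":[0,0,0],"hand":0},
    {"slide":[0,0,0],"delta_rot":[0,0,0],"hand":0}
  ]
}}

```text
time_s: 39.45
eef_pos: [0.6494, -0.0594, 0.0068]
eef_rot: [-0.0, 0.958, -0.288, 0.001]
wrist_force: [0.0, -0.0, 6.6]
opening: 0.217
```

Request:
{"method": "drive_tool", "body": {
  "deltas": [
    {"slide":[0,0,-0.2],"delta_rot":[0,0,0],"hand":0},
    {"slide":[0,0,-0.6],"delta_rot":[0,0,0],"hand":0},
    {"slide":[0,0,-0.8],"delta_rot":[0,0,0],"hand":0},
    {"slide":[0,0,-0.8],"delta_rot":[0,0,0],"hand":0},
    {"slide":[0,0,-0.8],"delta_rot":[0,0,0],"hand":0}
  ]
}}

```text
time_s: 40.08
eef_pos: [0.6478, -0.0591, 0.1667]
eef_rot: [0.0, 0.958, -0.288, -0.0]
wrist_force: [-1.0, -0.7, -0.8]
opening: 0.213
```

```bash
python3 - <<'E'
from h import *
s=cam("side");crop(s,"g1s.png",280,100,170,170,4)
c=cam("top");crop(c,"g1.png",70,130,300,220,2.6)
a=.32;o=np.array([.4225,.3746])
for y in(.042,-.042): print(y,o+y*np.array([-np.sin(a),np.cos(a)]))
E
```

```text
0.042 [0.4092882  0.41446789]
-0.042 [0.4357118  0.33473211]
```

View pics/g1s.png

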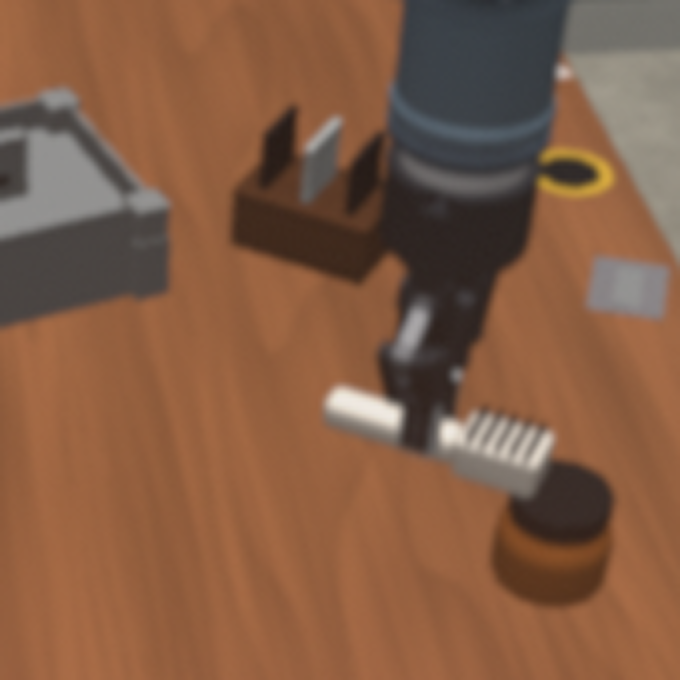

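View pics/g1.png

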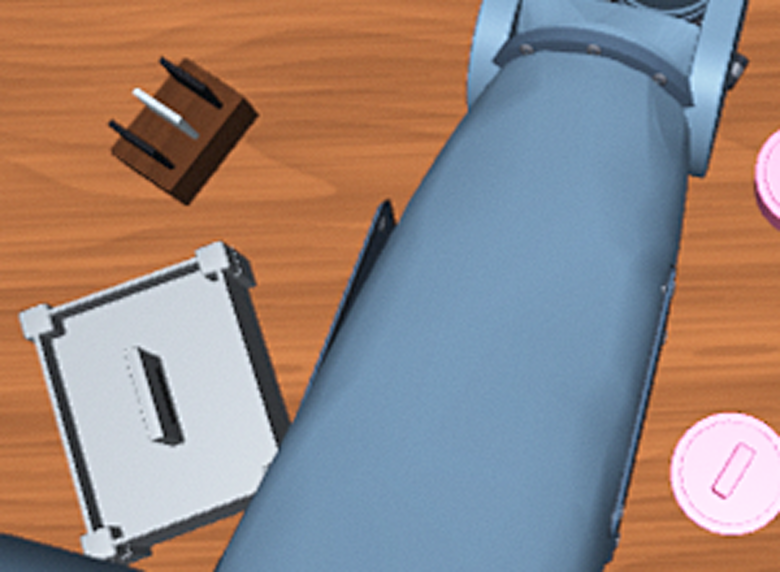

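```bash
python3 plan.py .4093 .4145 .15 1.891 15
```

```text
pos [ 0.6513 -0.0599  0.1716] jaw -2.154 turn 0.903 q6 1.88 t 40.17 F [0.  0.2 0.1] open 0.212
0 [-0.618, -0.35, 0.024] [0.0, -0.0002, -0.0192]
1 [-0.596, -0.387, 0.024] [0.0, -0.0002, -0.0192]
2 [-0.571, -0.422, 0.025] [0.0, -0.0002, -0.0192]
3 [-0.545, -0.456, 0.025] [0.0, -0.0002, -0.0192]
4 [-0.516, -0.488, 0.026] [0.0, -0.0002, -0.0192]
5 [-0.486, -0.518, 0.026] [0.0, -0.0002, -0.0192]
6 [-0.454, -0.546, 0.026] [0.0, -0.0002, -0.0192]
7 [-0.42, -0.572, 0.027] [0.0, -0.0002, -0.0192]
8 [-0.385, -0.597, 0.027] [0.0, -0.0002, -0.0192]
9 [-0.348, -0.619, 0.027] [0.0, -0.0002, -0.0192]
10 [-0.311, -0.639, 0.028] [0.0, -0.0002, -0.0192]
11 [-0.272, -0.656, 0.028] [0.0, -0.0002, -0.0192]
12 [-0.232, -0.671, 0.028] [0.0, -0.0002, -0.0192]
13 [-0.191, -0.684, 0.028] [0.0, -0.0002, -0.0192]
14 [-0.149, -0.694, 0.029] [0.0, -0.0002, -0.0192]
```

Request:
{"method": "drive_tool", "body": {
  "deltas": [
    {"slide":[-0.62,-0.35,0.025],"delta_rot":[0,0,-0.0192],"hand":0},
    {"slide":[-0.595,-0.385,0.025],"delta_rot":[0,0,-0.0192],"hand":0},
    {"slide":[-0.57,-0.42,0.025],"delta_rot":[0,0,-0.0192],"hand":0},
    {"slide":[-0.545,-0.455,0.025],"delta_rot":[0,0,-0.0192],"hand":0},
    {"slide":[-0.515,-0.49,0.025],"delta_rot":[0,0,-0.0192],"hand":0}
  ]
}}

```text
time_s: 40.8
eef_pos: [0.5661, 0.0999, 0.158]
eef_rot: [0.0, 0.99, -0.139, -0.001]
wrist_force: [0.3, 0.3, -1.1]
opening: 0.211
```

Request:
{"method": "drive_tool", "body": {
  "deltas": [
    {"slide":[-0.485,-0.52,0.025],"delta_rot":[0,0,-0.0192],"hand":0},
    {"slide":[-0.455,-0.545,0.025],"delta_rot":[0,0,-0.0192],"hand":0},
    {"slide":[-0.42,-0.57,0.025],"delta_rot":[0,0,-0.0192],"hand":0},
    {"slide":[-0.385,-0.595,0.025],"delta_rot":[0,0,-0.0192],"hand":0},
    {"slide":[-0.35,-0.62,0.025],"delta_rot":[0,0,-0.0192],"hand":0}
  ]
}}

```text
time_s: 41.42
eef_pos: [0.4854, 0.2577, 0.1519]
eef_rot: [0.0, 1.0, 0.011, -0.001]
wrist_force: [-0.2, -0.4, -0.6]
opening: 0.211
```

Request:
{"method": "drive_tool", "body": {
  "deltas": [
    {"slide":[-0.31,-0.64,0.025],"delta_rot":[0,0,-0.0192],"hand":0},
    {"slide":[-0.27,-0.655,0.025],"delta_rot":[0,0,-0.0192],"hand":0},
    {"slide":[-0.23,-0.67,0.025],"delta_rot":[0,0,-0.0192],"hand":0},
    {"slide":[-0.19,-0.685,0.025],"delta_rot":[0,0,-0.0192],"hand":0},
    {"slide":[-0.15,-0.695,0.025],"delta_rot":[0,0,-0.0192],"hand":0}
  ]
}}

```text
time_s: 42.05
eef_pos: [0.4048, 0.4157, 0.1456]
eef_rot: [0.0, 0.987, 0.161, -0.001]
wrist_force: [0.4, 0.0, -1.4]
opening: 0.211
```

```bash
python3 - <<'E'
from h import *
s=cam("side");crop(s,"g2s.png",190,50,170,150,4.5)
E
python3 plan.py .4093 .4145 .0605 1.891 3
```

```text
pos [0.4026 0.4188 0.1455] jaw -1.242 turn -0.008 q6 1.84 t 42.1 F [-2.4  1.1 -1.8] open 0.213
0 [0.034, 0.043, 0.567] [-0.0002, 0.0002, 0.0008]
1 [0.034, 0.043, 0.567] [-0.0002, 0.0002, 0.0008]
2 [0.034, 0.042, 0.567] [-0.0002, 0.0002, 0.0008]
```

View pics/g2s.png

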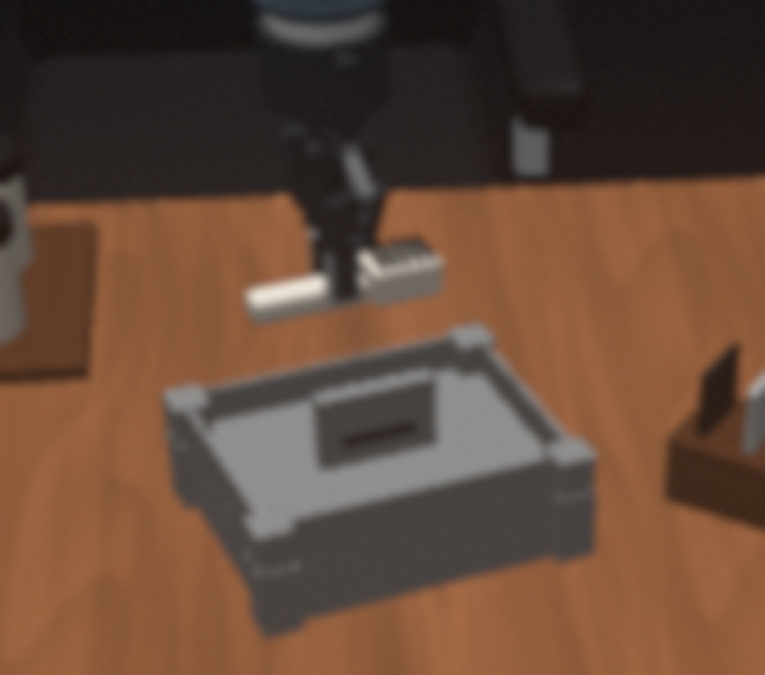

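Request:
{"method": "drive_tool", "body": {
  "deltas": [
    {"slide":[0.08,0.06,0.2],"delta_rot":[0,0,0],"hand":0},
    {"slide":[0,0,0.4],"delta_rot":[0,0,0],"hand":0},
    {"slide":[0,0,0.3],"delta_rot":[0,0,0],"hand":0},
    {"slide":[0,0,0],"delta_rot":[0,0,0],"hand":0},
    {"slide":[0,0,0],"delta_rot":[0,0,0],"hand":0}
  ]
}}

```text
time_s: 42.72
eef_pos: [0.4112, 0.4133, 0.1015]
eef_rot: [-0.0, 0.987, 0.16, 0.0]
wrist_force: [0.1, 0.7, -0.1]
opening: 0.214
```

```bash
python3 - <<'E'
from h import *
s=cam("side");crop(s,"g3s.png",190,50,170,150,4.5)
E
python3 plan.py .4093 .4145 .0605 1.891 2
```

```text
pos [0.4113 0.4136 0.1019] jaw -1.25 turn -0.001 q6 1.83 t 42.77 F [-1.2 -0.9 -0.9] open 0.213
0 [-0.017, -0.015, 0.414] [-0.0, -0.0002, 0.0001]
1 [-0.017, -0.015, 0.414] [-0.0, -0.0002, 0.0001]
```

View pics/g3s.png

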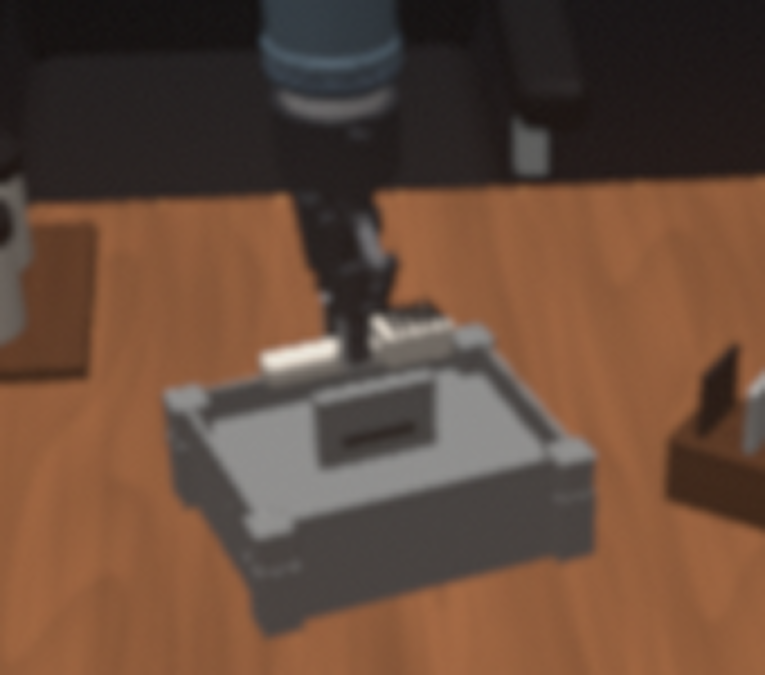

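Request:
{"method": "drive_tool", "body": {
  "deltas": [
    {"slide":[-0.04,-0.015,0.2],"delta_rot":[0,0,0],"hand":0},
    {"slide":[0,-0.01,0.3],"delta_rot":[0,0,0],"hand":0},
    {"slide":[0,0,0.2],"delta_rot":[0,0,0],"hand":0},
    {"slide":[0,0,0.1],"delta_rot":[0,0,0],"hand":0},
    {"slide":[0,0,0],"delta_rot":[0,0,0],"hand":0}
  ]
}}

```text
time_s: 43.4
eef_pos: [0.4081, 0.4139, 0.0606]
eef_rot: [0.0, 0.987, 0.16, -0.001]
wrist_force: [1.0, -0.6, -0.9]
opening: 0.213
```

```bash
python3 - <<'E'
from h import *
s=cam("side");crop(s,"g4s.png",190,50,170,150,4.5)
E
python3 plan.py .4093 .4145 .0605 1.891 2
```

```text
pos [0.4084 0.4141 0.0611] jaw -1.249 turn -0.001 q6 1.84 t 43.45 F [ 0.3 -1.1 -0.8] open 0.214
0 [0.01, -0.001, 0.006] [0.0, 0.0, 0.0002]
1 [0.01, -0.001, 0.006] [0.0, 0.0, 0.0002]
```

View pics/g4s.png

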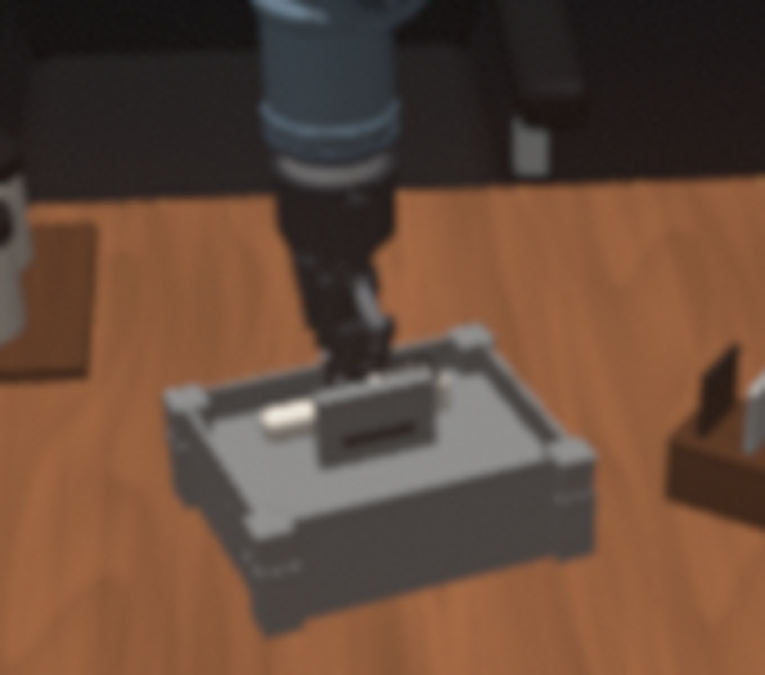

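Request:
{"method": "drive_tool", "body": {
  "deltas": [
    {"slide":[0,0,0.02],"delta_rot":[0,0,0],"hand":0},
    {"slide":[0,0,0],"delta_rot":[0,0,0],"hand":0.36},
    {"slide":[0,0,0],"delta_rot":[0,0,0],"hand":0.36},
    {"slide":[0,0,-0.2],"delta_rot":[0,0,0],"hand":0.36},
    {"slide":[0,0,-0.6],"delta_rot":[0,0,0],"hand":0.36}
  ]
}}

```text
time_s: 44.08
eef_pos: [0.4073, 0.4131, 0.0996]
eef_rot: [0.001, 0.987, 0.16, -0.002]
wrist_force: [1.1, -0.1, 0.2]
opening: 0.361
```

Request:
{"method": "drive_tool", "body": {
  "deltas": [
    {"slide":[0,0,-0.8],"delta_rot":[0,0,0],"hand":0.36},
    {"slide":[0,0,-0.8],"delta_rot":[0,0,0],"hand":0.36},
    {"slide":[0,0.5,-0.4],"delta_rot":[0,0,0],"hand":0.36},
    {"slide":[0,0.8,0],"delta_rot":[0,0,0],"hand":0.36},
    {"slide":[0,0.9,0],"delta_rot":[0,0,0],"hand":0.5}
  ]
}}

```text
time_s: 44.7
eef_pos: [0.4435, 0.309, 0.2016]
eef_rot: [-0.0, 0.987, 0.161, 0.001]
wrist_force: [0.7, 0.2, -0.6]
opening: 0.5
```

```bash
python3 - <<'E'
from h import *
s=cam("side");crop(s,"g5s.png",190,50,170,150,4.5);c=cam("top")
crop(c,"sh.png",410,180,50,70,9);crop(s,"shs.png",325,330,85,45,9)
crop(c,"g5.png",60,190,160,170,4)
E
python3 plan.py .565 -.316 .2 1.54 20
```

```text
pos [0.4445 0.3065 0.2011] jaw -1.253 turn -0.348 q6 1.64 t 44.8 F [ 0.2  0.3 -0.2] open 0.499
0 [-0.08, 0.629, 0.002] [0.0, -0.0, 0.0055]
1 [-0.069, 0.63, 0.002] [0.0, -0.0, 0.0055]
2 [-0.058, 0.631, 0.002] [0.0, -0.0, 0.0055]
3 [-0.047, 0.632, 0.002] [0.0, -0.0, 0.0055]
4 [-0.036, 0.633, 0.002] [0.0, -0.0, 0.0055]
5 [-0.025, 0.634, 0.002] [0.0, -0.0, 0.0055]
6 [-0.014, 0.634, 0.002] [0.0, -0.0, 0.0055]
7 [-0.003, 0.634, 0.002] [0.0, -0.0, 0.0055]
8 [0.008, 0.634, 0.002] [0.0, -0.0, 0.0055]
9 [0.019, 0.634, 0.002] [0.0, -0.0, 0.0055]
10 [0.03, 0.633, 0.002] [0.0, -0.0, 0.0055]
11 [0.041, 0.633, 0.002] [0.0, -0.0, 0.0055]
12 [0.052, 0.632, 0.002] [0.0, -0.0, 0.0055]
13 [0.063, 0.631, 0.001] [0.0, -0.0, 0.0055]
14 [0.074, 0.63, 0.001] [0.0, -0.0, 0.0055]
15 [0.085, 0.628, 0.001] [0.0, -0.0, 0.0055]
16 [0.096, 0.627, 0.001] [0.0, -0.0, 0.0055]
17 [0.107, 0.625, 0.001] [0.0, -0.0, 0.0055]
18 [0.118, 0.623, 0.001] [0.0, -0.0, 0.0055]
19 [0.129, 0.621, 0.001] [0.0, -0.0, 0.0055]
```

View pics/g5s.png

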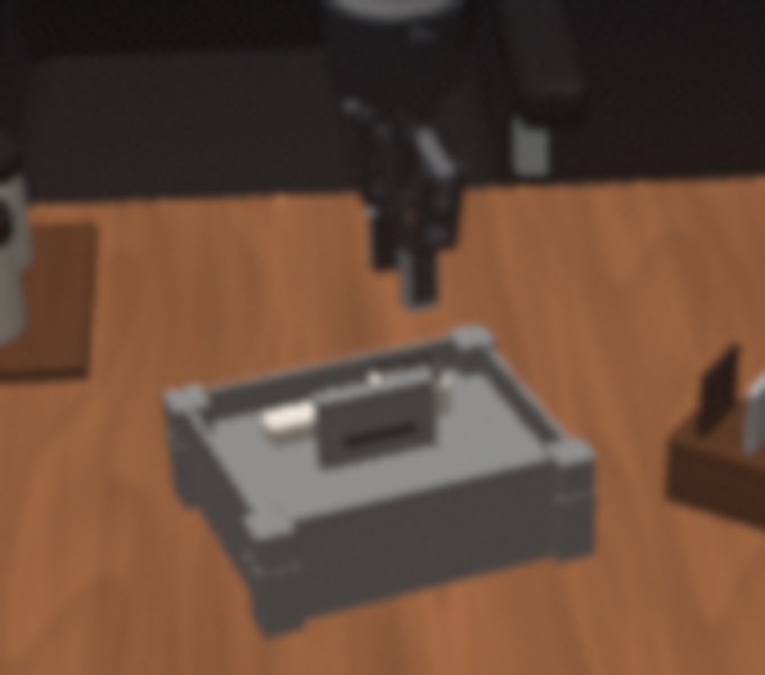

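View pics/sh.png

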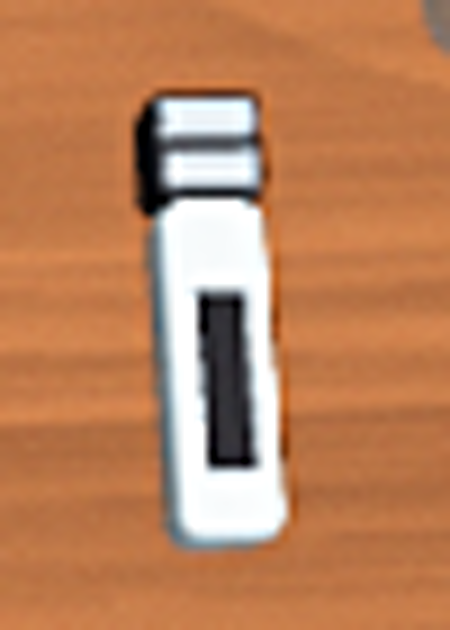

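View pics/shs.png

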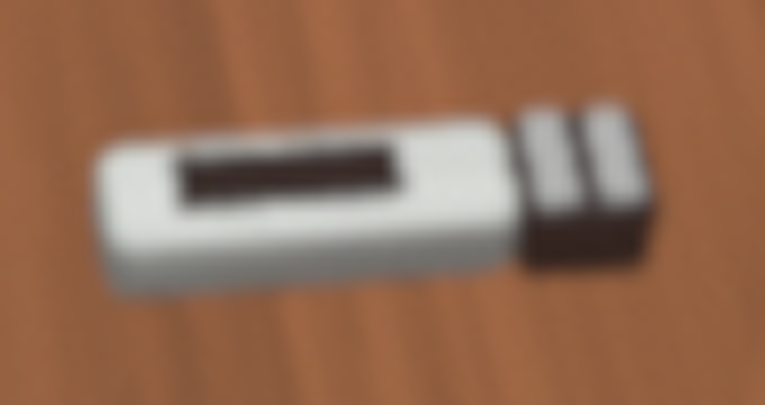

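```bash
python3 - <<'E'
from h import *
s=cam("side");c=cam("top")
t=lambda x,y:(410+x/9-.44,180+y/9-.44);q=lambda x,y:(325+x/9-.44,330+y/9-.44)
a=ray(c,t(236,538),.024);b=ray(c,t(207,97),.026);print((a+b)/2,np.linalg.norm(a-b),np.arctan2(*(b-a)[1::-1]))
a=ray(s,q(105,200),.026);b=ray(s,q(640,155),.026);print((a+b)/2,np.linalg.norm(a-b),np.arctan2(*(b-a)[1::-1]))
print("bottle",ray(c,(470,185),0.)[:2])
E
```

```text
[ 0.56559264 -0.31763063  0.025     ] 0.11990042684073667 -0.027253340755820022
[ 0.56285369 -0.32013741  0.026     ] 0.11861364237434424 -0.01083635563935554
bottle [ 0.64408749 -0.41951421]
```

Request:
{"method": "drive_tool", "body": {
  "deltas": [
    {"slide":[-0.08,0.63,0],"delta_rot":[0,0,0.0055],"hand":0.6},
    {"slide":[-0.07,0.63,0],"delta_rot":[0,0,0.0055],"hand":0.6},
    {"slide":[-0.06,0.63,0],"delta_rot":[0,0,0.0055],"hand":0.6},
    {"slide":[-0.045,0.63,0],"delta_rot":[0,0,0.0055],"hand":0.6},
    {"slide":[-0.035,0.63,0],"delta_rot":[0,0,0.0055],"hand":0.6}
  ]
}}

```text
time_s: 45.52
eef_pos: [0.4739, 0.1547, 0.2007]
eef_rot: [-0.0, 0.993, 0.118, 0.0]
wrist_force: [-1.3, 0.2, -0.2]
opening: 0.6
```

Request:
{"method": "drive_tool", "body": {
  "deltas": [
    {"slide":[-0.025,0.635,0],"delta_rot":[0,0,0.0055],"hand":0.6},
    {"slide":[-0.015,0.635,0],"delta_rot":[0,0,0.0055],"hand":0.6},
    {"slide":[0,0.635,0],"delta_rot":[0,0,0.0055],"hand":0.6},
    {"slide":[0.01,0.635,0],"delta_rot":[0,0,0.0055],"hand":0.6},
    {"slide":[0.02,0.635,0],"delta_rot":[0,0,0.0055],"hand":0.6}
  ]
}}

```text
time_s: 46.15
eef_pos: [0.5054, -0.001, 0.2007]
eef_rot: [-0.0, 0.997, 0.075, 0.0]
wrist_force: [0.9, 0.0, 0.7]
opening: 0.6
```

Request:
{"method": "drive_tool", "body": {
  "deltas": [
    {"slide":[0.03,0.635,0],"delta_rot":[0,0,0.0055],"hand":0.6},
    {"slide":[0.04,0.635,0],"delta_rot":[0,0,0.0055],"hand":0.6},
    {"slide":[0.05,0.63,0],"delta_rot":[0,0,0.0055],"hand":0.6},
    {"slide":[0.065,0.63,0],"delta_rot":[0,0,0.0055],"hand":0.6},
    {"slide":[0.075,0.63,0],"delta_rot":[0,0,0.0055],"hand":0.6}
  ]
}}

```text
time_s: 46.78
eef_pos: [0.5367, -0.1566, 0.2006]
eef_rot: [-0.0, 1.0, 0.032, 0.0]
wrist_force: [0.2, -0.3, -0.7]
opening: 0.599
```

Request:
{"method": "drive_tool", "body": {
  "deltas": [
    {"slide":[0.085,0.63,0],"delta_rot":[0,0,0.0055],"hand":0.6},
    {"slide":[0.095,0.63,0],"delta_rot":[0,0,0.0055],"hand":0.6},
    {"slide":[0.105,0.6,0],"delta_rot":[0,0,0.0055],"hand":0.6},
    {"slide":[0.1,0.4,0],"delta_rot":[0,0,0.0055],"hand":0.6},
    {"slide":[0.1,0.2,0],"delta_rot":[0,0,0.0055],"hand":0.6}
  ]
}}

```text
time_s: 47.4
eef_pos: [0.565, -0.2792, 0.2002]
eef_rot: [-0.0, 1.0, -0.012, -0.0]
wrist_force: [0.4, -0.0, 0.5]
opening: 0.6
```

```bash
python3 plan.py .565 -.316 .1 1.54 4;python3 - <<'E'
from h import *
s=cam("side");cv2.imwrite("pics/h1s.png",s["frame"][:,:,::-1])
E
```

```text
pos [ 0.565  -0.2792  0.2002] jaw -1.596 turn -0.006 q6 0.95 t 47.4 F [ 0.4 -0.   0.5] open 0.6
0 [0.004, 0.184, 0.501] [-0.0, 0.0, 0.0005]
1 [0.005, 0.184, 0.501] [-0.0, 0.0, 0.0005]
2 [0.005, 0.184, 0.501] [-0.0, 0.0, 0.0005]
3 [0.005, 0.184, 0.501] [-0.0, 0.0, 0.0005]
```

View pics/h1s.png

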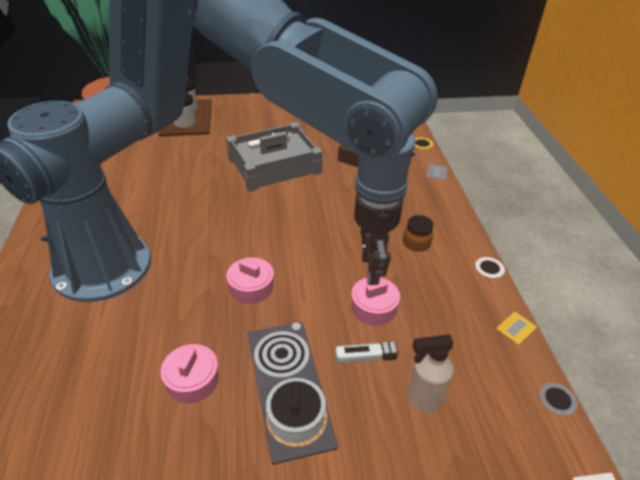

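Request:
{"method": "drive_tool", "body": {
  "deltas": [
    {"slide":[0,0.3,0.1],"delta_rot":[0,0,0],"hand":0.6},
    {"slide":[0,0.3,0.4],"delta_rot":[0,0,0],"hand":0.6},
    {"slide":[0,0.14,0.6],"delta_rot":[0,0,0],"hand":0.6},
    {"slide":[0,0,0.6],"delta_rot":[0,0,0],"hand":0.6},
    {"slide":[0,0,0.4],"delta_rot":[0,0,0],"hand":0.6}
  ]
}}

```text
time_s: 48.08
eef_pos: [0.5621, -0.3155, 0.0921]
eef_rot: [-0.001, 1.0, -0.012, -0.001]
wrist_force: [0.0, 1.7, 0.6]
opening: 0.599
```

Request:
{"method": "drive_tool", "body": {
  "deltas": [
    {"slide":[0,0,0],"delta_rot":[0,0,0],"hand":0.6},
    {"slide":[0,0,0],"delta_rot":[0,0,0],"hand":0.6},
    {"slide":[0,0,0],"delta_rot":[0,0,0],"hand":0.6},
    {"slide":[0,0,0],"delta_rot":[0,0,0],"hand":0.6},
    {"slide":[0,0,0],"delta_rot":[0,0,0],"hand":0.6}
  ]
}}

```text
time_s: 48.7
eef_pos: [0.5638, -0.3161, 0.0959]
eef_rot: [0.0, 1.0, -0.012, 0.0]
wrist_force: [0.0, -0.8, -0.4]
opening: 0.604
```

```bash
python3 plan.py .5645 -.318 .005 1.55 2;python3 - <<'E'
from h import *
s=cam("side");crop(s,"h2s.png",290,260,170,150,4)
E
```

```text
pos [ 0.5638 -0.3161  0.0959] jaw -1.595 turn 0.003 q6 0.9 t 48.7 F [ 0.  -0.8 -0.4] open 0.604
0 [0.007, 0.018, 0.909] [0.0001, -0.0001, -0.0005]
1 [0.007, 0.018, 0.909] [0.0001, -0.0001, -0.0005]
```

View pics/h2s.png

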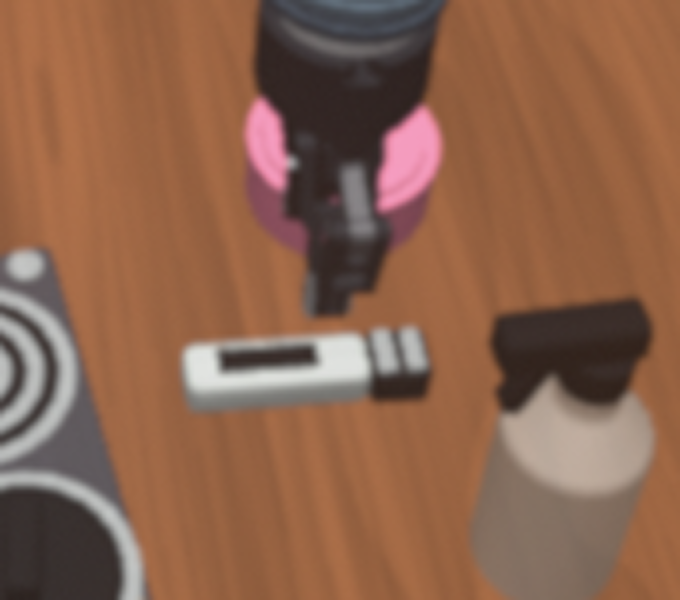

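Request:
{"method": "drive_tool", "body": {
  "deltas": [
    {"slide":[0,0.03,0.3],"delta_rot":[0,0,0],"hand":0.6},
    {"slide":[0,0,0.5],"delta_rot":[0,0,0],"hand":0.6},
    {"slide":[0,0,0.5],"delta_rot":[0,0,0],"hand":0.6},
    {"slide":[0,0,0.35],"delta_rot":[0,0,0],"hand":0.6},
    {"slide":[0,0,0.12],"delta_rot":[0,0,0],"hand":0.6}
  ]
}}

```text
time_s: 49.38
eef_pos: [0.5626, -0.3168, 0.0048]
eef_rot: [-0.001, 1.0, -0.012, -0.001]
wrist_force: [1.4, 0.0, -0.1]
opening: 0.601
```

Request:
{"method": "drive_tool", "body": {
  "deltas": [
    {"slide":[0,0,0],"delta_rot":[0,0,0],"hand":0.6},
    {"slide":[0,0,0],"delta_rot":[0,0,0],"hand":0},
    {"slide":[0,0,0],"delta_rot":[0,0,0],"hand":0},
    {"slide":[0,0,0],"delta_rot":[0,0,0],"hand":0},
    {"slide":[0,0,0],"delta_rot":[0,0,0],"hand":0}
  ]
}}

```text
time_s: 50.0
eef_pos: [0.5644, -0.3182, 0.0082]
eef_rot: [0.001, 1.0, -0.012, 0.001]
wrist_force: [0.3, 0.8, 5.9]
opening: 0.311
```

Request:
{"method": "drive_tool", "body": {
  "deltas": [
    {"slide":[0,0,-0.2],"delta_rot":[0,0,0],"hand":0},
    {"slide":[0,0,-0.6],"delta_rot":[0,0,0],"hand":0},
    {"slide":[0,0,-0.8],"delta_rot":[0,0,0],"hand":0},
    {"slide":[0,0,-0.8],"delta_rot":[0,0,0],"hand":0},
    {"slide":[0,0,-0.8],"delta_rot":[0,0,0],"hand":0}
  ]
}}

```text
time_s: 50.62
eef_pos: [0.5631, -0.3171, 0.1681]
eef_rot: [-0.0, 1.0, -0.012, -0.0]
wrist_force: [0.7, -0.9, -0.8]
opening: 0.311
```

```bash
python3 - <<'E'
from h import *
s=cam("side");crop(s,"h3s.png",210,90,240,280,2.1)
c=cam("top");crop(c,"h3.png",60,190,180,170,4)
E
python3 plan.py .4357 .3347 .165 1.891 20
```

```text
pos [ 0.566  -0.3194  0.173 ] jaw -1.595 turn 0.344 q6 0.9 t 50.73 F [ 0.3 -0.3 -0.4] open 0.308
0 [-0.146, -0.651, 0.003] [0.0001, -0.0001, -0.0055]
1 [-0.135, -0.653, 0.003] [0.0001, -0.0001, -0.0055]
2 [-0.123, -0.655, 0.004] [0.0001, -0.0001, -0.0055]
3 [-0.112, -0.657, 0.004] [0.0001, -0.0001, -0.0055]
4 [-0.101, -0.659, 0.004] [0.0001, -0.0001, -0.0055]
5 [-0.089, -0.661, 0.004] [0.0001, -0.0001, -0.0055]
6 [-0.078, -0.662, 0.005] [0.0001, -0.0001, -0.0055]
7 [-0.067, -0.664, 0.005] [0.0001, -0.0001, -0.0055]
8 [-0.055, -0.665, 0.005] [0.0001, -0.0001, -0.0055]
9 [-0.044, -0.666, 0.005] [0.0001, -0.0001, -0.0055]
10 [-0.032, -0.666, 0.006] [0.0001, -0.0001, -0.0055]
11 [-0.021, -0.667, 0.006] [0.0001, -0.0001, -0.0055]
12 [-0.009, -0.667, 0.006] [0.0001, -0.0001, -0.0055]
13 [0.002, -0.667, 0.006] [0.0001, -0.0001, -0.0055]
14 [0.014, -0.667, 0.007] [0.0001, -0.0001, -0.0055]
15 [0.025, -0.666, 0.007] [0.0001, -0.0001, -0.0055]
16 [0.037, -0.666, 0.007] [0.0001, -0.0001, -0.0055]
17 [0.048, -0.665, 0.007] [0.0001, -0.0001, -0.0055]
18 [0.059, -0.664, 0.008] [0.0001, -0.0001, -0.0055]
19 [0.071, -0.663, 0.008] [0.0001, -0.0001, -0.0055]
```

View pics/h3s.png

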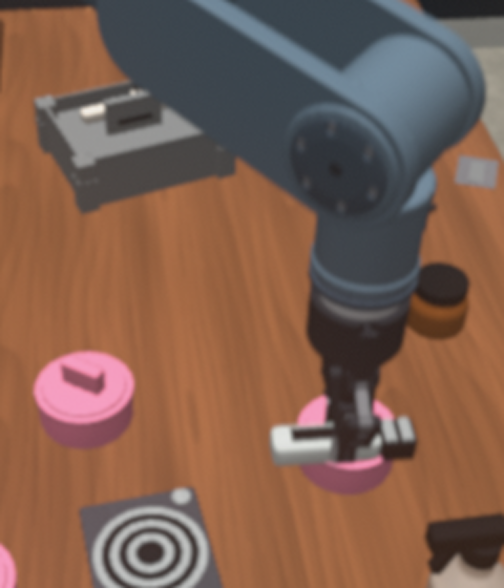

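View pics/h3.png

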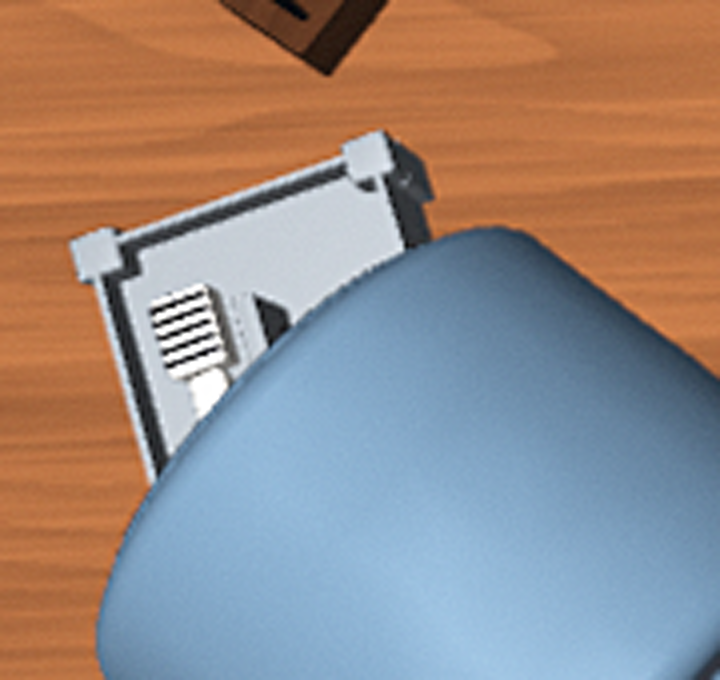

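Request:
{"method": "drive_tool", "body": {
  "deltas": [
    {"slide":[-0.145,-0.65,0],"delta_rot":[0,0,-0.0055],"hand":0},
    {"slide":[-0.135,-0.655,0],"delta_rot":[0,0,-0.0055],"hand":0},
    {"slide":[-0.125,-0.655,0],"delta_rot":[0,0,-0.0055],"hand":0},
    {"slide":[-0.11,-0.655,0],"delta_rot":[0,0,-0.0055],"hand":0},
    {"slide":[-0.1,-0.66,0],"delta_rot":[0,0,-0.0055],"hand":0}
  ]
}}

```text
time_s: 51.35
eef_pos: [0.53, -0.1526, 0.1657]
eef_rot: [-0.0, 1.0, 0.031, -0.001]
wrist_force: [0.1, 1.0, -1.8]
opening: 0.313
```

Request:
{"method": "drive_tool", "body": {
  "deltas": [
    {"slide":[-0.09,-0.66,0],"delta_rot":[0,0,-0.0055],"hand":0},
    {"slide":[-0.08,-0.66,0],"delta_rot":[0,0,-0.0055],"hand":0},
    {"slide":[-0.065,-0.665,0],"delta_rot":[0,0,-0.0055],"hand":0},
    {"slide":[-0.055,-0.665,0],"delta_rot":[0,0,-0.0055],"hand":0},
    {"slide":[-0.045,-0.665,0],"delta_rot":[0,0,-0.0055],"hand":0}
  ]
}}

```text
time_s: 51.98
eef_pos: [0.4972, 0.0106, 0.1658]
eef_rot: [-0.0, 0.997, 0.074, -0.001]
wrist_force: [0.8, 1.4, -1.6]
opening: 0.311
```

Request:
{"method": "drive_tool", "body": {
  "deltas": [
    {"slide":[-0.03,-0.665,0],"delta_rot":[0,0,-0.0055],"hand":0},
    {"slide":[-0.02,-0.665,0],"delta_rot":[0,0,-0.0055],"hand":0},
    {"slide":[-0.01,-0.665,0],"delta_rot":[0,0,-0.0055],"hand":0},
    {"slide":[0,-0.665,0],"delta_rot":[0,0,-0.0055],"hand":0},
    {"slide":[0.015,-0.665,0],"delta_rot":[0,0,-0.0055],"hand":0}
  ]
}}

```text
time_s: 52.6
eef_pos: [0.4647, 0.1734, 0.1658]
eef_rot: [0.0, 0.993, 0.118, -0.001]
wrist_force: [0.4, 0.7, -1.9]
opening: 0.311
```

Request:
{"method": "drive_tool", "body": {
  "deltas": [
    {"slide":[0.025,-0.665,0],"delta_rot":[0,0,-0.0055],"hand":0},
    {"slide":[0.035,-0.665,0],"delta_rot":[0,0,-0.0055],"hand":0},
    {"slide":[0.05,-0.6,0],"delta_rot":[0,0,-0.0055],"hand":0},
    {"slide":[0.06,-0.4,0],"delta_rot":[0,0,-0.0055],"hand":0},
    {"slide":[0.07,-0.3,0],"delta_rot":[0,0,-0.0055],"hand":0}
  ]
}}

```text
time_s: 53.22
eef_pos: [0.4422, 0.3033, 0.1659]
eef_rot: [0.0, 0.987, 0.161, -0.001]
wrist_force: [0.8, -0.8, -0.5]
opening: 0.315
```

```bash
python3 plan.py .4357 .3347 .12 1.891 2
```

```text
pos [0.4422 0.3033 0.1659] jaw -1.248 turn -0.003 q6 1.63 t 53.23 F [ 0.8 -0.8 -0.5] open 0.315
0 [0.038, -0.318, 0.459] [0.0, 0.0003, 0.0004]
1 [0.038, -0.318, 0.459] [0.0, 0.0003, 0.0004]
```

Request:
{"method": "drive_tool", "body": {
  "deltas": [
    {"slide":[0.02,-0.2,0.1],"delta_rot":[0,0,0],"hand":0},
    {"slide":[0.03,-0.3,0.3],"delta_rot":[0,0,0],"hand":0},
    {"slide":[0.02,-0.13,0.4],"delta_rot":[0,0,0],"hand":0},
    {"slide":[0,0,0.1],"delta_rot":[0,0,0],"hand":0},
    {"slide":[0,0,0],"delta_rot":[0,0,0],"hand":0}
  ]
}}

```text
time_s: 53.85
eef_pos: [0.4361, 0.3333, 0.121]
eef_rot: [0.0, 0.987, 0.16, -0.001]
wrist_force: [0.3, 0.1, -0.7]
opening: 0.309
```

```bash
python3 - <<'E'
from h import *
s=cam("side");crop(s,"i1s.png",190,50,170,150,4.5)
c=cam("top");crop(c,"i1.png",60,190,180,170,4)
E
python3 plan.py .4357 .3347 .062 1.891 3
```

```text
pos [0.437  0.3336 0.1222] jaw -1.25 turn -0.001 q6 1.69 t 53.95 F [ 0.3 -0.5 -1.7] open 0.313
0 [-0.006, -0.01, 0.401] [0.0, -0.0001, 0.0001]
1 [-0.006, -0.01, 0.401] [0.0, -0.0001, 0.0001]
2 [-0.006, -0.01, 0.401] [0.0, -0.0001, 0.0001]
```

View pics/i1s.png

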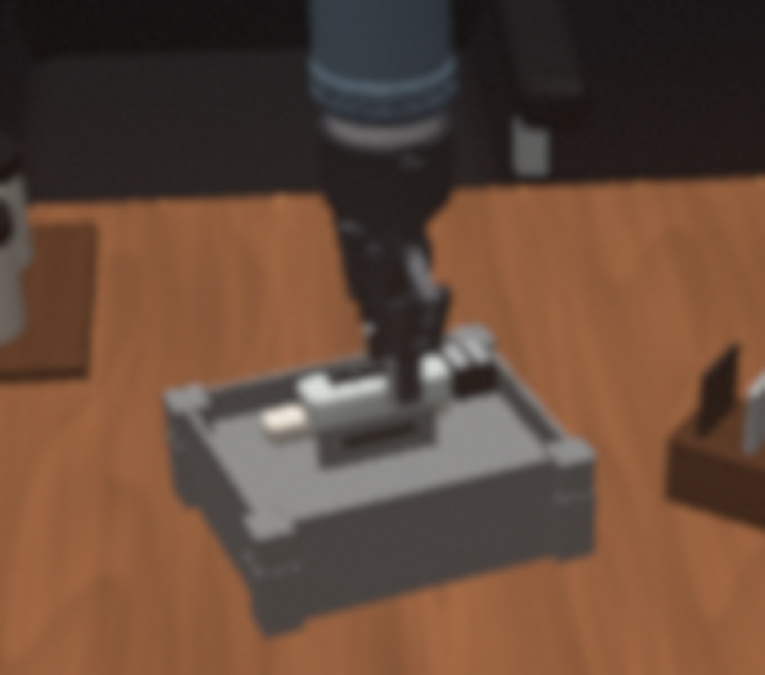

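View pics/i1.png

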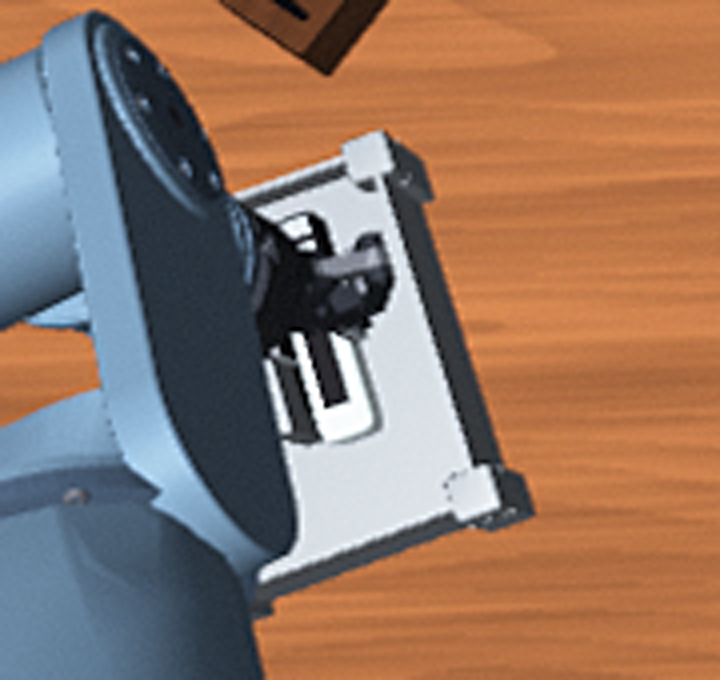

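Request:
{"method": "drive_tool", "body": {
  "deltas": [
    {"slide":[-0.01,-0.02,0.3],"delta_rot":[0,0,0],"hand":0},
    {"slide":[0,0,0.4],"delta_rot":[0,0,0],"hand":0},
    {"slide":[0,0,0.3],"delta_rot":[0,0,0],"hand":0},
    {"slide":[0,0,0.15],"delta_rot":[0,0,0],"hand":0},
    {"slide":[0,0,0.04],"delta_rot":[0,0,0],"hand":0}
  ]
}}

```text
time_s: 54.58
eef_pos: [0.4356, 0.3344, 0.0618]
eef_rot: [0.0, 0.987, 0.16, -0.0]
wrist_force: [-0.3, 0.4, -0.8]
opening: 0.311
```

Request:
{"method": "drive_tool", "body": {
  "deltas": [
    {"slide":[0,0,0],"delta_rot":[0,0,0],"hand":0},
    {"slide":[0,0,0],"delta_rot":[0,0,0],"hand":0},
    {"slide":[0,0,0],"delta_rot":[0,0,0],"hand":0},
    {"slide":[0,0,0],"delta_rot":[0,0,0],"hand":0},
    {"slide":[0,0,0],"delta_rot":[0,0,0],"hand":0}
  ]
}}

```text
time_s: 55.2
eef_pos: [0.4358, 0.3345, 0.0624]
eef_rot: [-0.0, 0.987, 0.16, 0.0]
wrist_force: [0.1, 0.2, -0.3]
opening: 0.312
```

```bash
python3 - <<'E'
from h import *
s=cam("side");crop(s,"i2s.png",190,50,170,150,4.5)
E
python3 plan.py .4357 .3347 .0607 1.891 1
```

```text
pos [0.4358 0.3345 0.0623] jaw -1.249 turn -0.001 q6 1.69 t 55.25 F [-0.5 -0.5 -1.3] open 0.312
0 [-0.0, -0.004, 0.033] [0.0, -0.0, 0.0004]
```

View pics/i2s.png

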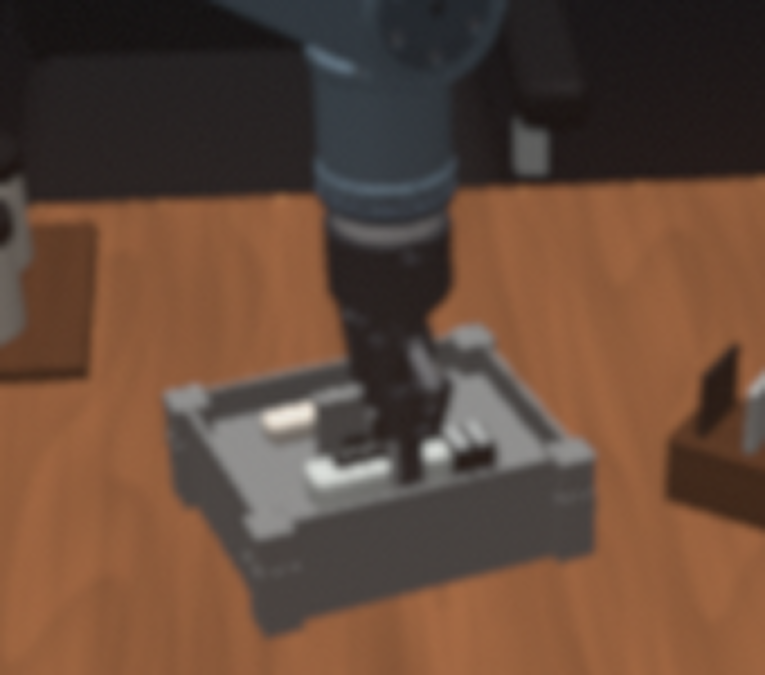

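Request:
{"method": "drive_tool", "body": {
  "deltas": [
    {"slide":[0,0,0.03],"delta_rot":[0,0,0],"hand":0},
    {"slide":[0,0,0],"delta_rot":[0,0,0],"hand":0},
    {"slide":[0,0,0],"delta_rot":[0,0,0],"hand":0.43},
    {"slide":[0,0,0],"delta_rot":[0,0,0],"hand":0.43},
    {"slide":[0,0,0],"delta_rot":[0,0,0],"hand":0.43}
  ]
}}

```text
time_s: 55.88
eef_pos: [0.4361, 0.3344, 0.061]
eef_rot: [0.0, 0.987, 0.16, 0.0]
wrist_force: [1.0, -2.5, 2.1]
opening: 0.428
```

Request:
{"method": "drive_tool", "body": {
  "deltas": [
    {"slide":[0,0,-0.2],"delta_rot":[0,0,0],"hand":0.43},
    {"slide":[0,0,-0.5],"delta_rot":[0,0,0],"hand":0.43},
    {"slide":[0,0,-0.8],"delta_rot":[0,0,0],"hand":0.43},
    {"slide":[0,0,-0.8],"delta_rot":[0,0,0],"hand":0.43},
    {"slide":[0,0,-0.6],"delta_rot":[0,0,0],"hand":0.43}
  ]
}}

```text
time_s: 56.5
eef_pos: [0.4361, 0.3351, 0.2085]
eef_rot: [-0.001, 0.987, 0.16, 0.001]
wrist_force: [-0.4, 0.2, -0.6]
opening: 0.43
```

Request:
{"method": "drive_tool", "body": {
  "deltas": [
    {"slide":[0,0.5,0],"delta_rot":[0,0,0],"hand":0.43},
    {"slide":[0,0.9,0],"delta_rot":[0,0,0],"hand":0.43},
    {"slide":[0,0.9,0],"delta_rot":[0,0,0],"hand":0.43},
    {"slide":[0,0.9,0],"delta_rot":[0,0,0],"hand":0.43},
    {"slide":[0,0.9,0],"delta_rot":[0,0,0],"hand":0.43}
  ]
}}

```text
time_s: 57.12
eef_pos: [0.5009, 0.1391, 0.2066]
eef_rot: [-0.0, 0.987, 0.16, 0.001]
wrist_force: [0.3, 0.1, 0.7]
opening: 0.429
```

Request:
{"method": "drive_tool", "body": {
  "deltas": [
    {"slide":[0,0.9,0],"delta_rot":[0,0,0],"hand":0.43},
    {"slide":[0,0.9,0],"delta_rot":[0,0,0],"hand":0.43},
    {"slide":[0,0.5,0],"delta_rot":[0,0,0],"hand":0.43},
    {"slide":[0,0,0],"delta_rot":[0,0,0],"hand":0.43},
    {"slide":[0,0,0],"delta_rot":[0,0,0],"hand":0.43}
  ]
}}

```text
time_s: 57.75
eef_pos: [0.5366, 0.0317, 0.206]
eef_rot: [-0.0, 0.987, 0.16, 0.0]
wrist_force: [0.0, 0.1, -0.2]
opening: 0.433
```

```bash
python3 - <<'E'
from h import *
s=cam("side");crop(s,"j1s.png",190,50,170,150,4.5)
c=cam("top");cv2.imwrite("pics/j1.png",c["frame"][:,:,::-1]);crop(c,"j2.png",70,210,150,150,4.5)
crop(s,"j3s.png",230,310,130,160,3.5)
E
```

```text
(no output)
```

View pics/j1s.png

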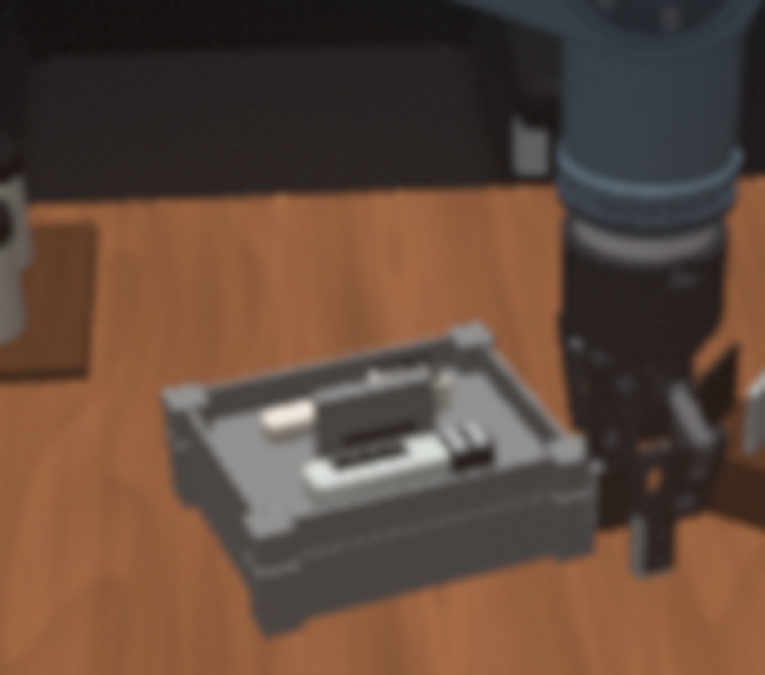

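View pics/j1.png

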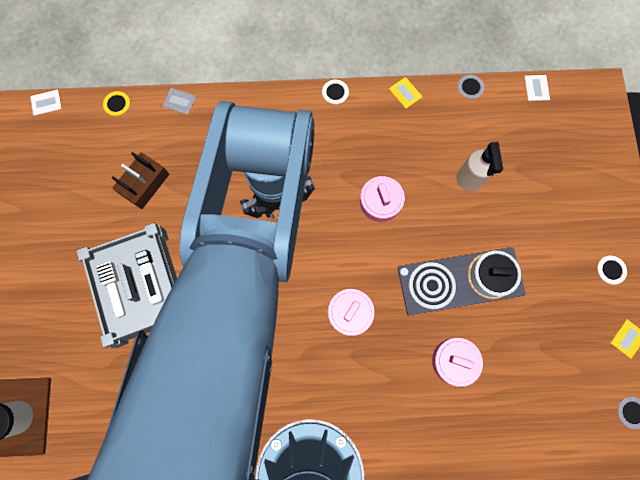

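View pics/j3s.png

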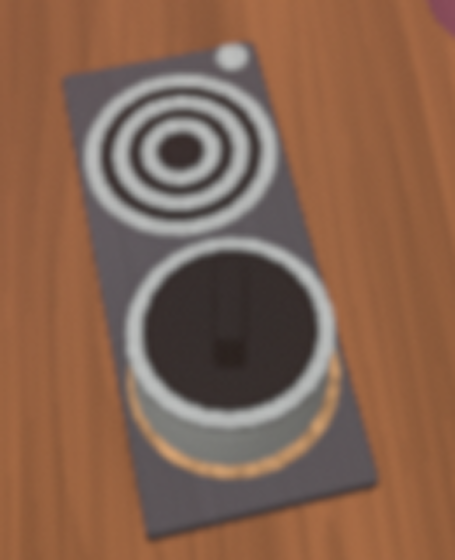

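```bash
python3 - <<'E'
from h import *
s=cam("side");im=s["frame"][115:200,220:330,::-1];a=cv2.resize(im,None,fx=7,fy=7,interpolation=cv2.INTER_CUBIC);cv2.imwrite("pics/k1.png",a)
mos(s,[(232,137),(294,125),(316,150),(250,166)],"k2.png")
E
python3 - <<'E'
import cv2
a=cv2.imread("pics/g5s.png");b=cv2.imread("pics/j1s.png")
x=slice(300,650);y=slice(150,620)
import numpy as np
cv2.imwrite("pics/k3.png",np.hstack([a[x,y],b[x,y]])[:,:])
E
```

```text
(no output)
```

View pics/k1.png

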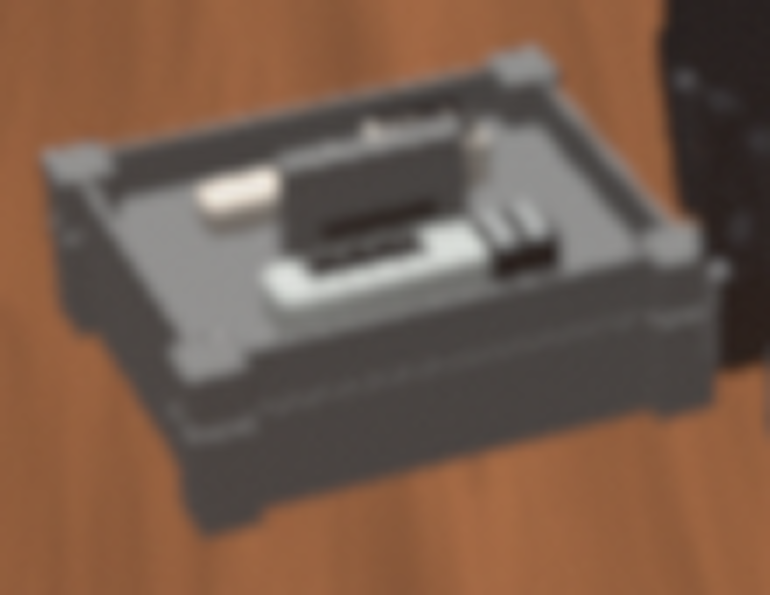

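View pics/k3.png

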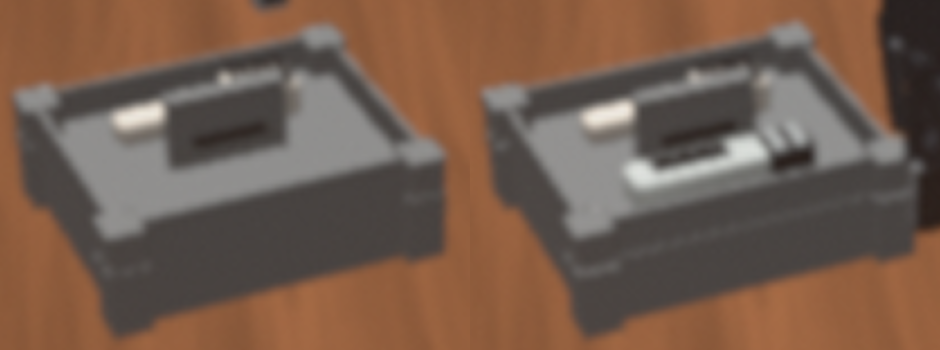

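```bash
python3 - <<'E'
from h import *
c=cam("top");s=cam("side");o=ctrl.get_obs();print(o["time_s"],o["wrist_force"],np.abs(o["dq"]).max())
# pot rim: bright low-saturation ring near cork
hsv=cv2.cvtColor(c["frame"],cv2.COLOR_RGB2HSV);m=cv2.inRange(hsv,(0,0,170),(180,45,255));m[:,:466]=0;m[:,526:]=0;m[:240]=0;m[:310]=m[:310];m[310:]=0
k=max(cv2.findContours(m,cv2.RETR_EXTERNAL,cv2.CHAIN_APPROX_NONE)[0],key=cv2.contourArea)
(u,v),r=cv2.minEnclosingCircle(k);print((u,v),r,ray(c,(u,v),.057),"jar side px unchanged?",s["frame"][232,419])
crop(s,"z.png",380,190,80,80,5)
E
python3 -c "
from bench import ctrl
print(ctrl.hand_in())"
```

```text
58.0 [ 0.17175028  0.69006648 -0.22324254] 0.004709763137786846
(497.723876953125, 272.723876953125) 23.819766998291016 [ 0.41625086 -0.43848068  0.057     ] jar side px unchanged? [52 35 29]
the job is handed in; nothing more can be done
None
```

I finished the job and handed it in at 58 s of the 208 s limit. No verdict came back.

**Done, in order:**
1. There were two trimmers. I laid both on the lower tray's floor.
2. I gripped the pot's handle and slid it level onto the cork.
3. I lowered the upper tray gently until it seated. The wrist force peaked at about 10 N when it touched.
4. I laid the brush on one side of the fin and the shaver on the other.

**Last checks:**
- **Pot:** its centre came out at (0.416, -0.438) m, against about (0.417, -0.440) m for the cork. That is within 3 mm.
- **Upper tray:** it was at home height when released, with the TCP at 71.3 mm as predicted.
- **Brush and shaver:** they lie flat on opposite sides of the fin.
- **Robot:** it is at rest and touches nothing.

**What disagreed or stayed unchecked:**
- The two cameras differ by 2–3 mm everywhere, so I aligned the trays by their difference within the same view.
- The first trimmer ended about 25 mm off where I put it. It is still inside the tray.
- The upper tray seems to have shifted sideways by about 1 mm when I released the shaver. A thin light line now shows along its front edge. It is within the sockets' play, and I saw no sign that it rose.
- I did not measure the bottle, jar and comb block at the end. In the camera views they look unmoved, and the arm kept clear of them, but the jar was hidden under the arm in the last top view.

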